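Load the bottle roller and close its locking end stop

TASK

Get the resin bottles mixing: squeeze the lock tab of the bottle roller's end stop and slide it right back to the open end, then lay every bottle standing on the bench gently on its side on the two rollers, in one row along them, feet towards the drive box. Squeeze the tab again and slide the stop up to close the row, so that no gap in it is as much as 15 mm, let the lock spring back, and then press the start button fully down. Leave the beaker, the scraper and the rubber seal where they are.

Things in the scene. Friction and masses are not known exactly. Their poses are not given: they have to be found in the camera images.
- mill: bench bottle roller, fixed to the bench, 650 mm long (its y), 220 mm deep: white deck 32 mm high carrying two rubber rollers along y, a navy drive box (200 x 110 mm, top at z 105 mm) at its -y end, and the end stop's rail along its -x side, nearest the robot. Origin: on the bench below the rollers' midline; x away from the robot, y from the drive box to the open end, z up
- rollers: the two rubber rollers, 24 mm in diameter, along y at x = -32 and +32 mm, axes at z 55 mm, tops at z 67 mm, from y = -190 to +315 mm in mill's frame (same origin and axes). They do not turn by hand. A bottle lying between them has its axis at x = 0, z = 82 mm and its top at z 112 mm
- row_end (a point): centre of the face of the fixed white end plate (100 mm wide, top at z 113 mm) on the drive box, against which the row of bottles starts; it lies on the axis of the lying bottles, at y = -190 mm of mill, whose axes it has. The row runs from here to +y
- stop (a joint): place of the end stop along its rail, 0 to 0.39 m, growing towards the open end (+y); the row's free length, fixed plate to stop plate, is 0.10 m + this value. A pawl locks it rigidly at each multiple of 0.01 m (never force it); it slides, with about 1 N, only while the tab is held squeezed. Let go, it moves to +y by up to 7 mm with the opening fingers and slips up to 5 mm into a notch
- stop_face (a point): centre of the stop plate's face towards the row, on the axis of the lying bottles, axes as mill. White plate, 120 mm wide, 8 mm thick, z 71 to 107 mm, spanning both rollers, fixed to the dark steel carriage on the rail
- stop_grip (a point): where to pinch the stop's lock from above: height 102 mm, on the rail, moving with the stop; axes as mill. The upright fixed finger rest stands 18 mm to +y of it (outer face), the lock tab leaning outward up to 33 mm to -y. Both are dark steel, 26 mm wide in x, 8 mm thick, free from z 72 to 122 mm. 51 mm over both released, 35 mm squeezed home
- tab (a joint): angle of the stop's lock tab, which hinges at its foot: 0 released (locked), 0.22 rad squeezed home towards the finger rest. The slide is free above about 0.17 rad. Sprung: at the height of stop_grip about 4 N to start it, 7 N to hold it home; a grip of 20 N or more does. 0.03 or more when let go: the pawl rides on a rack pin and has not locked
- start (a joint): the start button, a white round push button 28 mm in diameter on top of the drive box: 0 out, 0.006 m fully down (5 N); it springs back
- start_top (a point): centre of the start button's top when it is out, 127 mm above the bench
- long1: closed bottle, dark plastic, pale label, black screw cap; 120 mm long overall; body 60 mm in diameter up to 92 mm from the foot (59 mm over the label, from 20 to 74 mm), then shoulder and cap, 48 mm in diameter; 0.18 to 0.35 kg, heavier at the foot. Stands on the bench at the start, or is absent. Origin: centre of its foot; z along its axis to the cap
- long2: closed bottle, dark plastic, pale label, black screw cap; 120 mm long overall; body 60 mm in diameter up to 92 mm from the foot (59 mm over the label, from 20 to 74 mm), then shoulder and cap, 48 mm in diameter; 0.18 to 0.35 kg, heavier at the foot. Stands on the bench at the start, or is absent. Origin: centre of its foot; z along its axis to the cap
- short1: closed bottle, dark plastic, pale label, black screw cap; 95 mm long overall; body 60 mm in diameter up to 67 mm from the foot (59 mm over the label, from 20 to 49 mm), then shoulder and cap, 48 mm in diameter; 0.18 to 0.35 kg, heavier at the foot. Stands on the bench at the start, or is absent. Origin: centre of its foot; z along its axis to the cap
- short2: closed bottle, dark plastic, pale label, black screw cap; 95 mm long overall; body 60 mm in diameter up to 67 mm from the foot (59 mm over the label, from 20 to 49 mm), then shoulder and cap, 48 mm in diameter; 0.18 to 0.35 kg, heavier at the foot. Stands on the bench at the start, or is absent. Origin: centre of its foot; z along its axis to the cap
- long1_cap (a point): centre of the flat top of the cap of long1, on its axis
- long2_cap (a point): centre of the flat top of the cap of long2, on its axis
- short1_cap (a point): centre of the flat top of the cap of short1, on its axis
- short2_cap (a point): centre of the flat top of the cap of short2, on its axis
- beaker: a glass beaker, 72 mm in diameter, 95 mm high; leave it. Origin: centre of its underside
- scraper: a scraper 200 mm long lying flat on the bench; leave it. Origin near its middle, x along it
- seal: a black rubber ring 90 mm in diameter and 12 mm thick lying flat; leave it. Origin: centre of its underside

How it is judged (in metres and radians):
On the way, in this order (a step that is already met when the one before it is completed fails the run):
1. the end stop slid right back (to within 30 mm of its open end) (value of joint stop above 0.36 m), for 0.1 s.
2. every bottle lying in the closed row on the rollers, the stop up against it and locked (angle between the z axis of each of long1, long2, short1, short2 and the y axis of mill, either way round below 0.12 rad and angle between long1's own z axis and vertical between 1.45 and 1.69 rad and x of long1 in the frame of mill between -0.008 and 0.008 m and z of long1 in the frame of mill between 0.0755 and 0.089 m and linear speed of each of long1, long2, short1, short2 below 0.02 m/s and (distance between long1 and row_end below 0.018 m or distance between long1 and long2_cap below 0.018 m or distance between long1 and short1_cap below 0.018 m or distance between long1 and short2_cap below 0.018 m) and angle between long2's own z axis and vertical between 1.45 and 1.69 rad and x of long2 in the frame of mill between -0.008 and 0.008 m and z of long2 in the frame of mill between 0.0755 and 0.089 m and (distance between long2 and row_end below 0.018 m or distance between long2 and long1_cap below 0.018 m or distance between long2 and short1_cap below 0.018 m or distance between long2 and short2_cap below 0.018 m) and angle between short1's own z axis and vertical between 1.45 and 1.69 rad and x of short1 in the frame of mill between -0.008 and 0.008 m and z of short1 in the frame of mill between 0.0755 and 0.089 m and (distance between short1 and row_end below 0.018 m or distance between short1 and long1_cap below 0.018 m or distance between short1 and long2_cap below 0.018 m or distance between short1 and short2_cap below 0.018 m) and angle between short2's own z axis and vertical between 1.45 and 1.69 rad and x of short2 in the frame of mill between -0.008 and 0.008 m and z of short2 in the frame of mill between 0.0755 and 0.089 m and (distance between short2 and row_end below 0.018 m or distance between short2 and long1_cap below 0.018 m or distance between short2 and long2_cap below 0.018 m or distance between short2 and short1_cap below 0.018 m) and distance between any of long1_cap, long2_cap, short1_cap, short2_cap and stop_face below 0.018 m and value of joint tab below 0.03 rad), for 0.3 s.
3. the start button pressed fully down (value of joint start above 0.0045 m), for 0.05 s.
At the end, for the whole second after the job is handed in: every bottle present lies on its side on both rollers along them, feet towards the drive box, with each gap in the row (plate to first foot, cap to next foot, last cap to stop plate) under 18 mm; the lock tab is fully released (under 0.03 rad) and nothing moves (all of step 2); the robot touches nothing.
It fails at once if the beaker is moved by more than 30 mm (distance of beaker from where it was at the start of the episode above 0.03 m).
It fails at once if the scraper is moved by more than 30 mm (distance of scraper from where it was at the start of the episode above 0.03 m).
It fails at once if the rubber seal is moved by more than 30 mm (distance of seal from where it was at the start of the episode above 0.03 m).
It fails at once if a bottle is dropped: let go more than about 20 mm above where it lies on the rollers ((height (world z) of long1 above 0.105 m and contact force between the fingers and long1 below 0.3 N) or (height (world z) of long2 above 0.105 m and contact force between the fingers and long2 below 0.3 N) or (height (world z) of short1 above 0.105 m and contact force between the fingers and short1 below 0.3 N) or (height (world z) of short2 above 0.105 m and contact force between the fingers and short2 below 0.3 N)).
Of long1, long2, short1, short2 only 3 to 4 are there at a start; the rules pass over those that are not, and their reading is None.
At some moment in a run one of long1, long2, short1, short2 may be knocked a few centimetres aside while the robot is not near it.
It also fails if it takes over 210 s, if anything falls off the work surface, if the arm or the gripper's body presses on something with over 40 N, if the wrist force passes 120 N, or if a joint passes its speed limit or range.

ROBOT

A 6-joint arm with a two-finger parallel gripper is mounted at the origin on the work surface. World frame = base frame: x ahead of the robot, y to its left, z up, the work surface at z = 0. Lengths are in m, angles in degrees, forces in N, time in s.
With the tool pointing down it reaches from about 0.25 to 0.725 m from the base axis. Payload 9.7 kg.
Tool frame: the origin (TCP) lies on the centre line of the jaws, within the pads' length; the fingertips stand 19 mm ahead of it and the grasp point (between the pads) is the TCP; z points along the fingers, y is the direction in which the jaws open and shut (so a half turn about z gives the same grasp; the last joint's range is limited). The gripper opens to 85 mm and grips with 20 to 120 N. Pads are 22 mm wide; open, the fingers measure 114 mm over their backs; the gripper's body (76 mm by 85 mm) begins 54 mm behind the grasp point. The pads swing forward as they close: fully open they stand 13 mm farther back than shut.
Start: joints at [-73.396, 4.979, 10.078, 95.1, 0, 90], TCP at [0.157, -0.527, 0.25] pointing down, gripper open.
Joint ranges: [-179.16, 179.16], [-48.56, 103.87], [-65.8, 70.77], [-126.05, 130.52], [-82.76, 87.17], [-180, 180]. Speed limits (degrees/s): [127.2, 127.2, 147.25, 180, 180, 180].

INTERFACE

Orientations are given as [roll, pitch, yaw] about the fixed x, y, z axes, in that order (R = Rz(yaw) Ry(pitch) Rx(roll)).
In Python, from workcell import bot gives the robot as it stands.
- The arm moves only by the tool servo_tool, never from a script. Its argument "motion" is a list that holds one entry, the list of rows, each a list of 6 numbers: the shift along the tool's x, y, z in mm, then the turn, a rotation vector about the tool's x, y, z in rad. A call has 1 to 5 rows; each row shifts and turns the commanded pose from where the row before left it, along the tool's axes as they then stand; what a row does not reach is not made up. A row lasts 1/10 s, in which the tool goes at most 50 mm and 8.59 degrees, less where a joint would pass 70% of its speed; a pose out of reach is approached as far as the arm can. A call is refused whole if a number of a shift passes 50 or a number of a turn 0.15, either way. A call with a gripper value outside its range is refused whole. "gripper" is the finger opening in mm, from 0 to 85.4, set as the call begins (left out, the last holds). The fingers move at their own pace and stop on an object; "newtons" is the grip in N (left out, the last holds). Time passes only in rows, so rows that do not move let the fingers close. It gives the time, the measured TCP pose, the force and the opening at its end, in the units of the state.
- bot.get_obs(): the state, without advancing time (a new reading comes with each control period).
- bot.camera(name): name is "scene" or "top"; returns a dict with "color" (400x640x3 uint8, red, green, blue), "fx", "fy", "cx", "cy" (pixels), "R" (3x3) and "t" (3): a world point X has camera coordinates R X + t. Camera axes: x right, y down, z forward; pixel columns grow to the right and rows downward; lengths in m; the calibration is good to about 2 mm. A picture is of the moment at which its call begins. There is no depth.
- bot.job_done(): hands the job in, once; it reports no verdict.
Trained networks look in a picture, given as the dict that the camera call returned (one of the last four; its "shot" number tells which), for a name from the list of things; names that differ only in an ending like _2 or _b are one class to them, and where a whole thing is asked for, a point or a joint stands for the part that bears it (a point fixed in the world has none). Each returns a list of dicts, best first, with "confidence" (0 to 1); they miss things now and then, are a little off and sometimes report something else, mostly with a low value. They report only what shows in the picture. A call takes as long as a camera call.
- bot.look_for(picture, label): "rect" ([left, top, width, height] in pixels, round what is visible of it).
The state is a dict: "time": time; "q": joint angles; "qd": joint speeds; "joint_efforts": joint torques, N m; "ee_pos": TCP position; "tcp_rot": TCP orientation; "wrist_force": force on the tool from outside, world axes, zero at the start; "torque": the same for the moment, N m; "opening": finger opening in m.
Only numpy, scipy, OpenCV 4.12 (cv2) and the standard library are available. Lean on these libraries where they do the work, as an engineer would, in place of code of your own. Each camera call takes 0.05 s, during which the arm holds its last target.

## Working session

There is one attempt and no reset: what is moved stays moved. The work goes in short steps, Python scripts to look and compute and a tool call to move; the robot and the scene stay as the last step left them, time stands still between calls to the robot, and variables do not carry over. Pictures are saved under pics/ and viewed, and the job is handed in when it is done.

Besides the shell and the picture viewer there is one more tool, called after "Call:" in YAML: its name, and indented under it one key for each argument. servo_tool: Moves the arm, as the interface text tells. Its arguments: {"type":"object","properties":{"motion":{"type":"array","items":{"type":"array","items":{"type":"array","items":{"type":"number"}}}},"gripper":{"type":"number"},"newtons":{"type":"number"}},"required":["motion"]}

```bash
ls; mkdir -p pics; python3 - <<'E'
from workcell import bot
import cv2,json
o=bot.get_obs();print(o)
for n in("scene","top"):
    p=bot.camera(n);cv2.imwrite(f"pics/{n}0.png",p["color"][:,:,::-1])
    print(n,p["fx"],p["fy"],p["cx"],p["cy"],p["R"],p["t"],p["shot"])
    for l in("mill","rollers","stop","stop_face","stop_grip","tab","start","long1","short1","long1_cap","beaker","scraper","seal"):
        print(l,[(d["rect"],round(d["confidence"],2)) for d in bot.look_for(p,l)])
E
```

```text
pics
{'time': 0.0, 'q': array([-7.33950515e+01,  5.01189047e+00,  1.00347375e+01,  9.50985602e+01,
        1.81296855e-04,  9.00014684e+01]), 'qd': array([ 0.04484323,  0.00951853, -0.06045314, -0.02076546, -0.00930338,
        0.05193269]), 'joint_efforts': array([ 1.42107842e-04, -5.20384026e+01,  4.64805150e+01,  1.60335976e-02,
       -1.79131700e-05, -5.14099909e-06]), 'ee_pos': array([ 0.15711945, -0.52687756,  0.249578  ]), 'tcp_rot': array([-1.79924287e+02, -1.79356293e-04,  1.66034798e+01]), 'wrist_force': array([ 0.01496433,  0.11088987, -0.4432663 ]), 'torque': array([0.00857284, 0.0375135 , 0.03564255]), 'opening': 0.08507284366874873}
scene 473.10107717119547 473.10107717119547 312.7453423787977 200.69300043420438 [[ 0.71644438  0.6976355   0.00348724]
 [ 0.52299313 -0.53377186 -0.66450417]
 [-0.46172031  0.47790407 -0.74727642]] [-0.35890096 -0.18626227  2.03927983] 1
mill [([260.6, 181.4, 166.6, 131.9], 0.77), ([200.7, 301.7, 26.4, 24.3], 0.5)]
rollers [([305.4, 186.1, 109.6, 86.3], 0.66)]
stop [([309.2, 217.5, 40.1, 27.4], 0.88), ([302.8, 183.8, 110.3, 86.9], 0.51)]
s
[... 1086 characters left out ...]
27.6, 19.6], 0.43)]
stop_grip [([319.5, 134.4, 30.4, 51.5], 0.91)]
tab [([334.4, 167.4, 15.1, 9.9], 0.67)]
start [([403.4, 151.1, 7.8, 7.7], 0.52)]
long1 [([388.3, 231.3, 26.7, 22.5], 0.96), ([226.4, 230.9, 27.2, 21.5], 0.68), ([336.7, 169.3, 11.3, 11.6], 0.55), ([318.1, 134.7, 30.8, 48.5], 0.45)]
short1 [([324.4, 220.6, 22.9, 21.5], 0.76), ([272.4, 220.6, 20.5, 19.7], 0.68), ([320.2, 132.5, 29.6, 54.9], 0.39)]
long1_cap [([387.5, 232.7, 27.5, 24.1], 0.63), ([227.4, 230.6, 25.9, 21.0], 0.19)]
beaker [([134.8, 166.8, 35.3, 31.7], 0.69), ([316.0, 133.5, 34.3, 53.4], 0.46)]
scraper [([454.8, 219.2, 33.6, 71.8], 0.96)]
seal [([468.8, 176.1, 29.9, 28.5], 0.62), ([328.0, 219.3, 18.0, 23.4], 0.21)]
```

View pics/scene0.png

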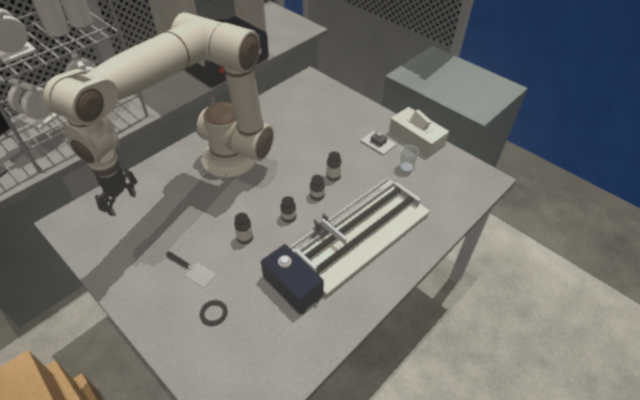

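View pics/top0.png

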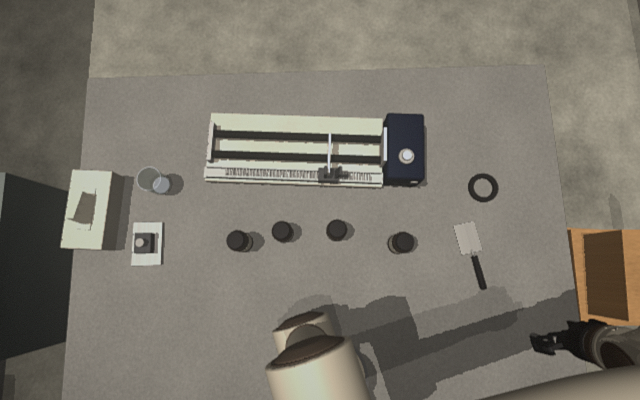

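```bash
cat > h.py <<'E'
import numpy as np,cv2
from workcell import bot
def unproj(p,u,v,z):
    d=np.array([(u-p["cx"])/p["fx"],(v-p["cy"])/p["fy"],1.]);R=np.array(p["R"]);t=np.array(p["t"])
    c=-R.T@t;w=R.T@d;return c+w*(z-c[2])/w[2]
def proj(p,X):
    c=np.array(p["R"])@np.array(X)+np.array(p["t"]);return np.array([p["fx"]*c[0]/c[2]+p["cx"],p["fy"]*c[1]/c[2]+p["cy"]])
def crop(p,u0,v0,w,h,f,name):
    im=p["color"][v0:v0+h,u0:u0+w,::-1];cv2.imwrite("pics/"+name,cv2.resize(im,None,fx=f,fy=f,interpolation=cv2.INTER_CUBIC))
E
python3 - <<'E'
from h import *
p=bot.camera("top");crop(p,195,100,130,100,6,"t1.png");crop(p,310,100,130,100,6,"t2.png");crop(p,215,205,210,60,3.8,"t3.png")
p=bot.camera("scene");crop(p,220,140,220,180,3.6,"s1.png")
E
```

```text
(no output)
```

View pics/t1.png

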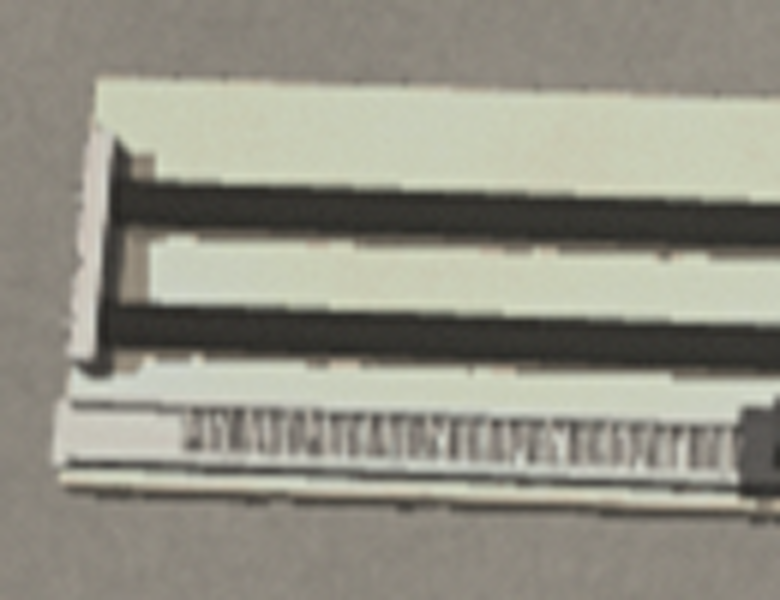

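View pics/t2.png

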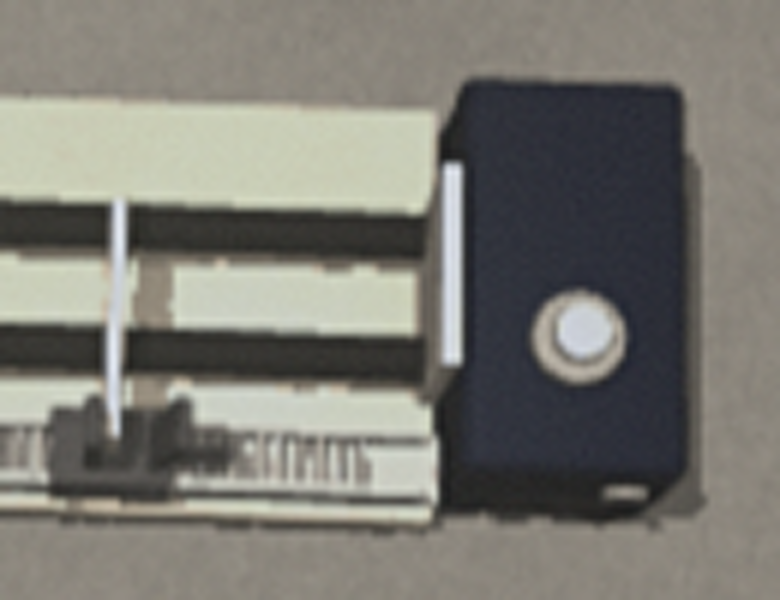

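View pics/t3.png

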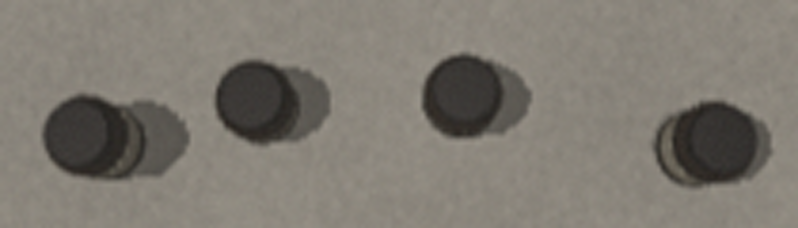

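View pics/s1.png

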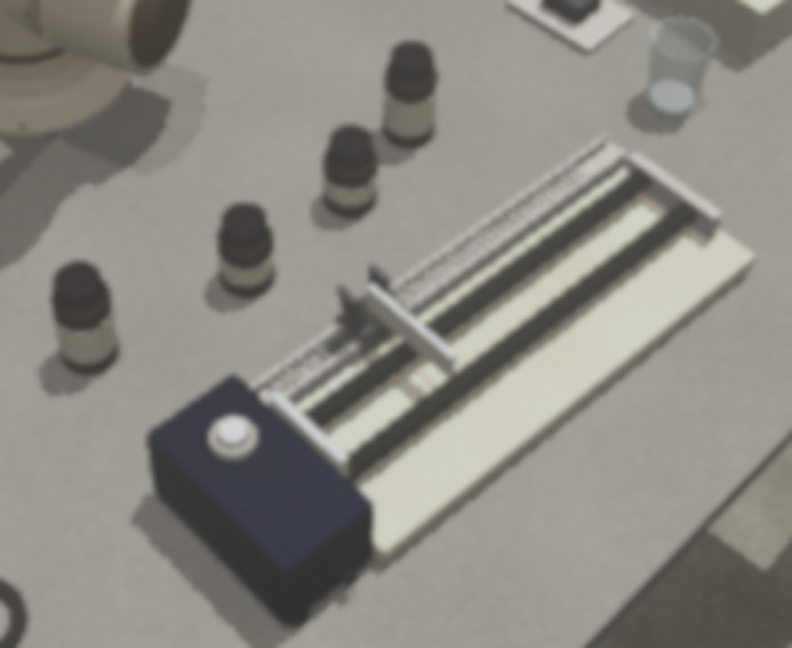

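```bash
python3 - <<'E'
from h import *
p=bot.camera("top")
P=lambda o,x,y,z,f=6:unproj(p,o[0]+x/f,o[1]+y/f,z).round(4)
a=(195,100);b=(310,100)
print("plate face corners",P(b,443,163,.113),P(b,441,365,.113))
print("far roller L,R",P(a,150,207,.06),P(b,420,232,.06))
print("near roller L,R",P(a,150,327,.06),P(b,420,357,.06))
print("deck far corners",P(a,97,78,.032),P(b,437,110,.032))
print("box top corners",P(b,465,82,.105),P(b,682,90,.105),P(b,685,470,.105),P(b,450,470,.105))
print("button",P(b,585,330,.127))
print("stop plate -y top edge",P(b,129,200,.107),P(b,121,430,.107))
c=(215,205)
for n,x,y,z in(("b1",83,134,.12),("b2",252,100,.095),("b3",462,95,.095),("b4",717,140,.12)):print(n,P(c,x,y,z,3.8))
for n,X,z in(("beaker",(152,180),0),("scraper",(468,238),0),("seal",(483,187),0)):print(n,unproj(p,*X,z))
q=bot.camera("scene")
S=lambda x,y,z:unproj(q,220+x/3.6,140+y/3.6,z).round(4)
for n,x,y,z in(("b1",411,57,.12),("b2",350,140,.095),("b3",245,217,.095),("b4",80,277,.12)):print(n,S(x,y,z))
print("btn",S(234,430,.127),"plate far",S(345,462,.113),S(278,395,.113))
print("deck corner",S(755,258,.032),S(388,550,.032))
E
```

```text
plate face corners [ 0.7081 -0.1962  0.113 ] [ 0.6081 -0.1896  0.113 ]
far roller L,R [0.7195 0.2905 0.06  ] [ 0.6914 -0.1921  0.06  ]
near roller L,R [0.6567 0.2895 0.06  ] [ 0.6268 -0.1885  0.06  ]
deck far corners [0.8008 0.3266 0.032 ] [ 0.7663 -0.2092  0.032 ]
box top corners [ 0.752  -0.2107  0.105 ] [ 0.7446 -0.3157  0.105 ] [ 0.5556 -0.3029  0.105 ] [ 0.5589 -0.1923  0.105 ]
button [ 0.6192 -0.2553  0.127 ]
stop plate -y top edge [ 0.6963 -0.0451  0.107 ] [ 0.5825 -0.0375  0.107 ]
b1 [0.3945 0.224  0.12  ]
b2 [0.4178 0.1046 0.095 ]
b3 [ 0.4172 -0.0502  0.095 ]
b4 [ 0.3776 -0.2301  0.12  ]
beaker [0.59851663 0.5167415  0.        ]
scraper [ 0.3906159  -0.44974972  0.        ]
seal [ 5.45985289e-01 -5.10650651e-01  2.22044605e-16]
b1 [0.3992 0.2255 0.12  ]
b2 [0.4228 0.1045 0.095 ]
b3 [ 0.4223 -0.0506  0.095 ]
b4 [ 0.3807 -0.2324  0.12  ]
btn [ 0.6224 -0.2544  0.127 ] plate far [ 0.7114 -0.2024  0.113 ] [ 0.6158 -0.1927  0.113 ]
deck corner [0.8064 0.3232 0.032 ] [ 0.7694 -0.2047  0.032 ]
```

```bash
python3 - <<'E'
from h import *
p=bot.camera("top");crop(p,312,155,48,36,16,"t4.png")
p=bot.camera("scene");crop(p,300,205,48,45,13,"s2.png")
E
```

```text
(no output)
```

View pics/t4.png

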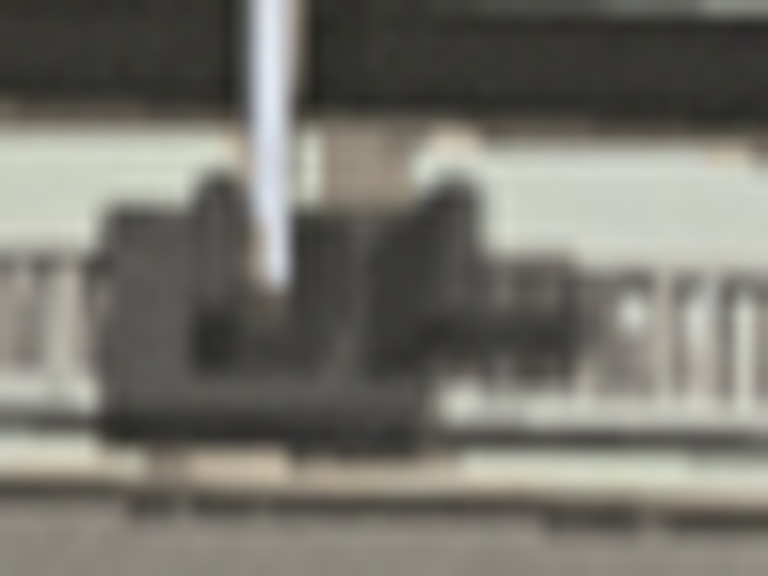

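View pics/s2.png

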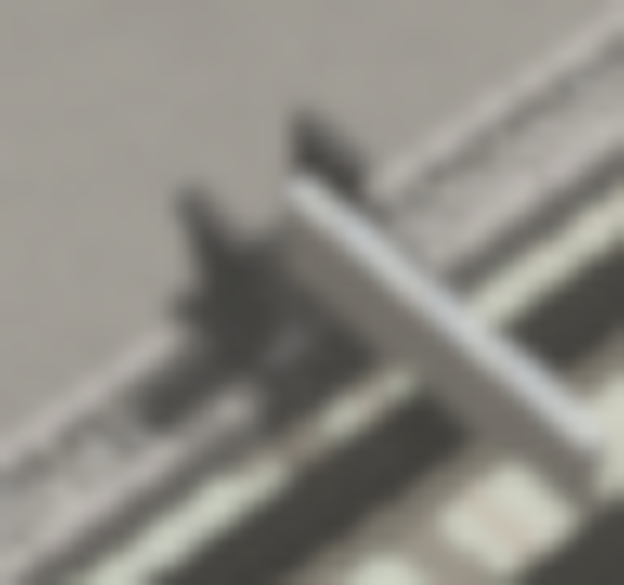

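```bash
python3 - <<'E'
from h import *
p=bot.camera("top")
T=lambda x,y,z:unproj(p,312+x/16,155+y/16,z).round(4)
print("rest outer",T(198,175,.122),T(198,255,.122),"tab outer",T(478,180,.122),T(478,260,.122), "plate face",T(297,180,.107))
q=bot.camera("scene")
S=lambda x,y,z:unproj(q,300+x/13,205+y/13,z).round(4)
print("rest tip",S(300,112,.122),"tab tip",S(190,190,.122),"tab right",S(240,240,.122),"rest right",S(362,165,.122),"plate near corner",S(288,185,.107),S(598,435,.107))
th=np.radians(-3.6);R=np.array([[np.cos(th),-np.sin(th)],[np.sin(th),np.cos(th)]])
for X in ([.660,-.1945],):
  for n,m in(("face50",(0,.15)),("rail",(-.085,.15)),("deckfarcorner",(.110,.515)),("btn",(-.04,-.06))):print(n,np.array(X)+R@np.array(m))
E
```

```text
rest outer [ 0.5958 -0.0213  0.122 ] [ 0.5814 -0.0209  0.122 ] tab outer [ 0.5935 -0.0704  0.122 ] [ 0.579  -0.0699  0.122 ] plate face [ 0.5983 -0.0391  0.107 ]
rest tip [ 0.5743 -0.0236  0.122 ] tab tip [ 0.572  -0.0642  0.122 ] tab right [ 0.5936 -0.0673  0.122 ] rest right [ 0.5991 -0.0255  0.122 ] plate near corner [ 0.5814 -0.0354  0.107 ] [ 0.6982 -0.0401  0.107 ]
face50 [ 0.66941858 -0.04479599]
rail [ 0.58458631 -0.0394588 ]
deckfarcorner [0.80212006 0.31257681]
btn [ 0.6163115  -0.25186998]
```

```bash
cat >> h.py <<'E'
from scipy.spatial.transform import Rotation as Ro, Slerp
def cur(): 
    o=bot.get_obs();return np.array(o["ee_pos"]),Ro.from_euler("xyz",o["tcp_rot"],degrees=True),o
def plan(pos,rpy,n=None,vmax=45,wmax=.14,start=None):
    """rows from current pose to target; returns/prints grouped by 5"""
    p,r,o=cur() if start is None else start
    p1=np.array(pos);r1=rpy if isinstance(rpy,Ro) else Ro.from_euler("xyz",rpy,degrees=True)
    d=np.linalg.norm(p1-p)*1000;w=(r.inv()*r1).magnitude()
    n=n or int(max(1,np.ceil(d/vmax),np.ceil(w/wmax)))
    ts=np.linspace(0,1,n+1);rs=Slerp([0,1],Ro.concatenate([r,r1]))(ts)
    P,C=p.copy(),r;rows=[]
    for i in range(1,n+1):
        sh=np.round(C.inv().apply(p+(p1-p)*ts[i]-P)*1000,1);tv=np.round((C.inv()*rs[i]).as_rotvec(),3)
        rows.append(list(map(float,sh))+list(map(float,tv)));P=P+C.apply(sh/1000);C=C*Ro.from_rotvec(tv)
    print("t=%.2f q=%s F=%s op=%.1f"%(o["time"],o["q"].round(1).tolist(),np.round(o["wrist_force"],1).tolist(),o["opening"]*1000),"pos",p.round(4),"rpy",np.round(o["tcp_rot"],2),"d%.0f w%.2f"%(d,w))
    for k in range(0,n,5):print(str(rows[k:k+5]).replace(" ",""))
    return P,C
YAW=-3.6
RE=np.array([.660,-.1945])
def mill2w(mx,s,z):  # s = distance from row_end
    th=np.radians(YAW);R=np.array([[np.cos(th),-np.sin(th)],[np.sin(th),np.cos(th)]])
    return np.r_[RE+R@np.array([mx,s]),z]
E
python3 - <<'E'
from h import *
plan([.585,-.04,.25],[180,0,-3.6])
E
```

```text
t=1.80 q=[-73.4, 5.0, 10.1, 95.1, -0.0, 90.0] F=[0.9, 0.3, 0.3] op=85.1 pos [ 0.1571 -0.5271  0.2503] rpy [-180.     0.    16.6] d648 w0.35
[[36.6,-23.0,0.0,-0.0,0.0,0.024],[36.1,-23.8,0.0,-0.0,0.0,0.023],[35.5,-24.7,0.1,-0.0,0.0,0.024],[34.9,-25.5,-0.0,-0.0,0.0,0.023],[34.2,-26.3,-0.0,-0.0,0.0,0.024]]
[[33.7,-27.1,0.0,-0.0,0.0,0.023],[33.0,-27.9,0.0,-0.0,0.0,0.024],[32.4,-28.6,0.0,-0.0,0.0,0.023],[31.6,-29.4,0.1,-0.0,0.0,0.024],[31.0,-30.2,-0.0,-0.0,0.0,0.023]]
[[30.3,-30.9,-0.0,-0.0,0.0,0.024],[29.5,-31.5,0.0,-0.0,0.0,0.023],[28.7,-32.3,0.0,-0.0,0.0,0.024],[28.0,-32.9,0.1,-0.0,0.0,0.023],[27.3,-33.6,-0.0,-0.0,0.0,0.024]]
```

Call:
servo_tool:
  motion:
    - [[36,-23,0,0,0,0.024],[36,-24,0,0,0,0.024],[36,-25,0,0,0,0.024],[35,-25,0,0,0,0.024],[34,-26,0,0,0,0.024]]
  gripper: 85

```text
time: 2.3
ee_pos: [0.3004, -0.3638, 0.2504]
tcp_rot: [180.0, -0.0, 9.7]
wrist_force: [0.3, -0.3, -0.3]
opening: 0.0852
```

Call:
servo_tool:
  motion:
    - [[34,-27,0,0,0,0.024],[33,-28,0,0,0,0.024],[32,-29,0,0,0,0.024],[32,-29,0,0,0,0.024],[31,-30,0,0,0,0.024]]

```text
time: 2.8
ee_pos: [0.4441, -0.2019, 0.2505]
tcp_rot: [180.0, -0.0, 2.8]
wrist_force: [2.0, -0.3, 0.3]
opening: 0.0845
```

Call:
servo_tool:
  motion:
    - [[30,-31,0,0,0,0.024],[29,-31,0,0,0,0.023],[29,-32,0,0,0,0.023],[28,-33,0,0,0,0.023],[27,-34,0,0,0,0.023]]

```text
time: 3.3
ee_pos: [0.5867, -0.0404, 0.2503]
tcp_rot: [180.0, -0.0, -3.8]
wrist_force: [1.2, -1.2, 0.5]
opening: 0.0849
```

```bash
python3 - <<'E'
from h import *
plan([.585,-.04,.25],[180,0,-3.6])
E
```

```text
t=3.30 q=[-3.9, 10.3, 16.0, 95.7, -0.0, 179.9] F=[1.2, -1.2, 0.5] op=84.9 pos [ 0.5867 -0.0404  0.2503] rpy [ 1.80e+02 -2.00e-02 -3.84e+00] d2 w0.00
[[-1.8,-0.3,0.3,0.0,-0.0,-0.004]]
```

Call:
servo_tool:
  motion:
    - [[-1.8,0,0,0,0,-0.149],[0,0,0,0,0,-0.149],[0,0,0,0,0,-0.149],[0,0,0,0,0,-0.149],[0,0,0,0,0,-0.149]]

```text
time: 3.8
ee_pos: [0.584, -0.0418, 0.2502]
tcp_rot: [-180.0, 0.0, 39.3]
wrist_force: [-0.3, 0.2, -0.2]
opening: 0.085
```

Call:
servo_tool:
  motion:
    - [[0,0,0,0,0,-0.149],[0,0,0,0,0,-0.149],[0,0,0,0,0,-0.149],[0,0,0,0,0,-0.149],[0,0,0,0,0,-0.149]]

```text
time: 4.3
ee_pos: [0.5839, -0.0419, 0.2502]
tcp_rot: [-180.0, 0.0, 81.9]
wrist_force: [0.9, -1.3, -0.1]
opening: 0.0848
```

Call:
servo_tool:
  motion:
    - [[0,0,0,0,0,-0.149],[0,0,0,0,0,-0.149],[0,0,0,0,0,-0.149],[0,0,0,0,0,-0.149],[0,0,0,0,0,-0.149]]

```text
time: 4.8
ee_pos: [0.5839, -0.0419, 0.2503]
tcp_rot: [-180.0, -0.0, 124.6]
wrist_force: [-0.2, -0.0, -0.1]
opening: 0.0851
```

Call:
servo_tool:
  motion:
    - [[0,0,10,0,0,-0.149],[0,0,10,0,0,-0.149],[0,0,10,0,0,-0.149],[0,0,20,0,0,-0.149],[0,0,20,0,0,-0.149]]

```text
time: 5.3
ee_pos: [0.5841, -0.0419, 0.1799]
tcp_rot: [180.0, 0.0, 167.3]
wrist_force: [1.1, -0.6, -0.9]
opening: 0.0849
```

```bash
python3 - <<'E'
from h import *
plan([.585,-.04,.16],[180,0,176.4])
p=bot.camera("top");crop(p,290,120,110,80,7,"t5.png")
E
```

```text
t=5.30 q=[-4.1, 9.0, 6.7, 87.7, 0.0, 8.6] F=[1.1, -0.6, -0.9] op=84.9 pos [ 0.5841 -0.0419  0.1799] rpy [1.7999e+02 4.0000e-02 1.6730e+02] d20 w0.16
[[-0.2,1.0,9.9,0.0,0.0,-0.079],[-0.4,1.0,10.0,0.0,0.001,-0.08]]
```

View pics/t5.png

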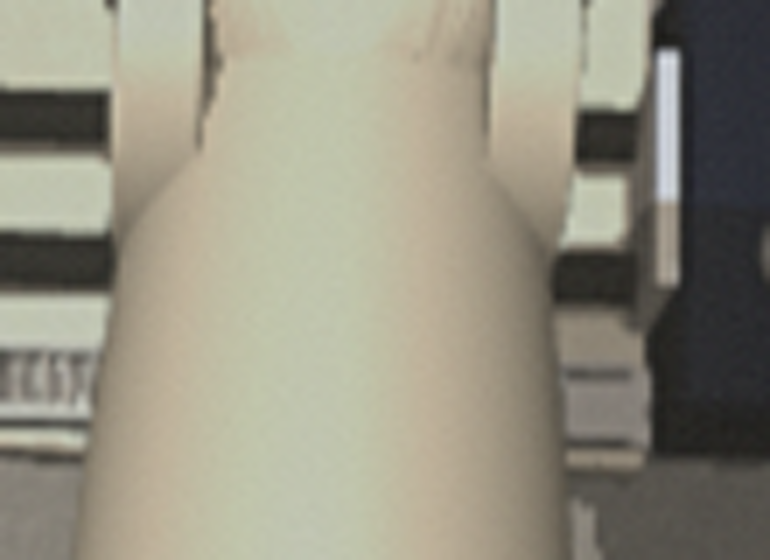

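Call:
servo_tool:
  motion:
    - [[0,1,10,0,0,-0.08],[0,1,15,0,0,-0.08],[0,0,15,0,0,0],[0,0,15,0,0,0],[0,0,0,0,0,0]]

```text
time: 5.85
ee_pos: [0.5833, -0.0399, 0.1228]
tcp_rot: [-180.0, -0.2, 176.0]
wrist_force: [-0.4, 0.6, -1.2]
opening: 0.0851
```

```bash
python3 - <<'E'
from h import *
plan([.585,-.04,.102],[180,0,176.4])
p=bot.camera("scene");crop(p,260,170,110,90,7,"s3.png")
E
```

```text
t=5.85 q=[-3.9, 9.3, 0.7, 81.6, -0.0, 0.1] F=[-0.4, 0.6, -1.2] op=85.1 pos [ 0.5833 -0.0399  0.1228] rpy [-180.     -0.2   175.96] d21 w0.01
[[-1.8,-0.0,20.8,-0.0,-0.004,-0.008]]
```

View pics/s3.png

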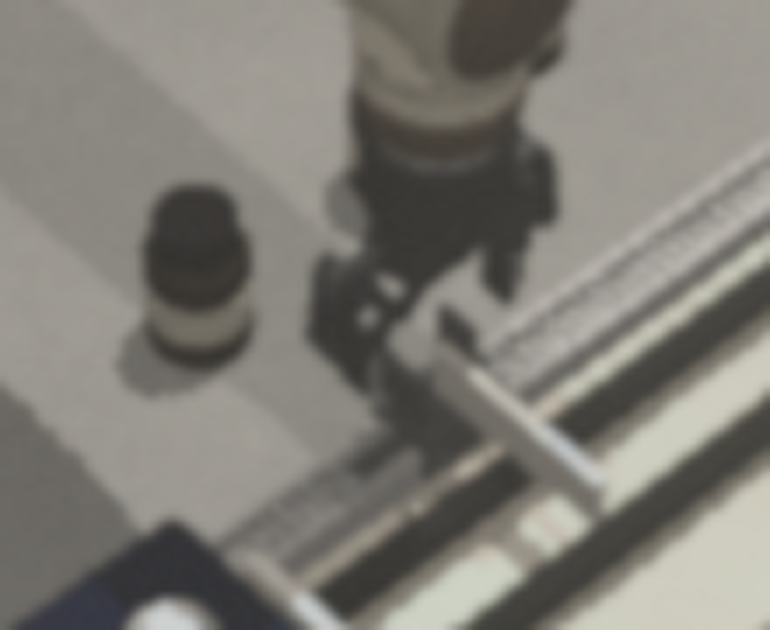

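Call:
servo_tool:
  motion:
    - [[-1,0,10,0,0,0],[-1,0,10,0,0,0],[0,0,0,0,0,0]]

```text
time: 6.2
ee_pos: [0.5858, -0.04, 0.1036]
tcp_rot: [180.0, -0.1, 176.1]
wrist_force: [-0.4, 0.3, 0.0]
opening: 0.0851
```

Call:
servo_tool:
  motion:
    - [[0,0,0,0,0,0],[0,0,0,0,0,0],[0,0,0,0,0,0],[0,0,0,0,0,0],[0,0,0,0,0,0]]
  gripper: 25
  newtons: 30

```text
time: 6.7
ee_pos: [0.5869, -0.0401, 0.1068]
tcp_rot: [-180.0, 0.1, 176.1]
wrist_force: [-0.5, -0.3, 6.7]
opening: 0.0342
```

Call:
servo_tool:
  motion:
    - [[0,0,0,0,0,0],[0,0,0,0,0,0],[0,0,0,0,0,0],[0,0,0,0,0,0],[0,0,0,0,0,0]]

```text
time: 7.2
ee_pos: [0.5869, -0.0401, 0.1068]
tcp_rot: [-180.0, 0.1, 176.1]
wrist_force: [-0.1, -0.3, 6.0]
opening: 0.0342
```

Call:
servo_tool:
  motion:
    - [[0,10,-2,0,0,0],[0,15,0,0,0,0],[0,15,0,0,0,0],[0,15,0,0,0,0],[0,15,0,0,0,0]]

```text
time: 7.7
ee_pos: [0.5916, 0.0307, 0.1068]
tcp_rot: [-180.0, 0.0, 176.1]
wrist_force: [6.3, -1.7, -6.4]
opening: 0.0343
```

```bash
python3 - <<'E'
from h import *
plan([.606,.295,.106],[180,0,176.4])
p=bot.camera("scene");crop(p,260,150,160,120,5,"s4.png")
E
```

```text
t=7.70 q=[3.0, 10.3, 0.1, 79.8, -0.0, 6.9] F=[6.3, -1.7, -6.4] op=34.3 pos [0.5916 0.0307 0.1068] rpy [-1.7997e+02  4.0000e-02  1.7612e+02] d265 w0.01
[[0.6,44.1,0.1,-0.0,0.0,-0.001],[0.5,44.1,0.1,-0.0,0.0,-0.001],[0.5,44.1,0.2,-0.0,0.0,-0.0],[0.5,44.1,0.1,-0.0,0.0,-0.001],[0.5,44.1,0.1,-0.0,0.001,-0.001]]
[[0.4,44.2,0.1,-0.0,-0.0,-0.001]]
```

View pics/s4.png

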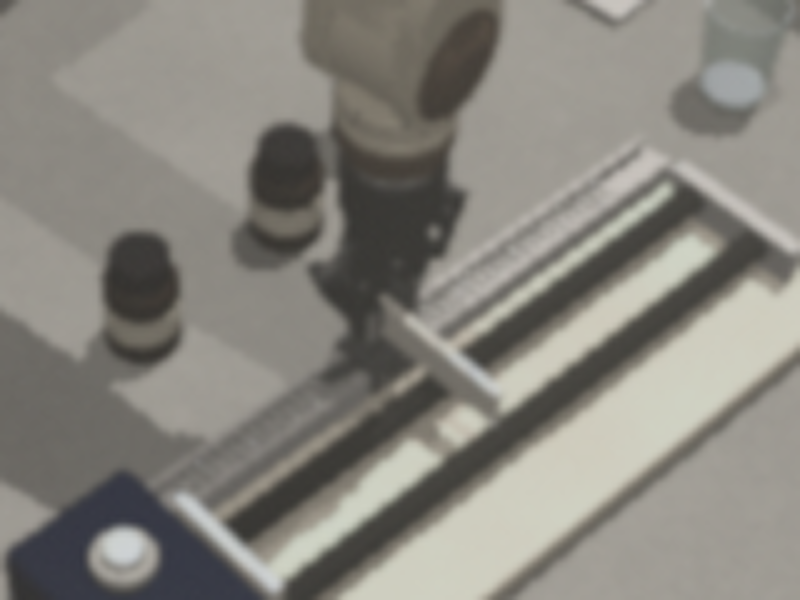

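Call:
servo_tool:
  motion:
    - [[-1,15,1,0,0,0],[0,20,0,0,0,0],[0,20,0,0,0,0],[0,20,0,0,0,0],[0,20,0,0,0,0]]

```text
time: 8.25
ee_pos: [0.598, 0.126, 0.1068]
tcp_rot: [-180.0, -0.0, 176.1]
wrist_force: [-2.2, -1.6, 2.7]
opening: 0.034
```

Call:
servo_tool:
  motion:
    - [[-0.5,20,0,0,0,0],[0,20,0,0,0,0],[0,20,0,0,0,0],[0,20,0,0,0,0],[0,15,0,0,0,0]]

```text
time: 8.75
ee_pos: [0.6044, 0.2212, 0.1068]
tcp_rot: [180.0, -0.1, 176.2]
wrist_force: [-5.6, -1.2, 4.4]
opening: 0.034
```

Call:
servo_tool:
  motion:
    - [[0.5,18,0,0,0,0],[0,18,0,0,0,0],[0,18,0,0,0,0],[0,16,0,0,0,0],[0,0,0,0,0,0]]

```text
time: 9.25
ee_pos: [0.6091, 0.2922, 0.1068]
tcp_rot: [179.9, -0.0, 176.2]
wrist_force: [-6.3, 0.0, 6.2]
opening: 0.0341
```

Call:
servo_tool:
  motion:
    - [[0,0,0,0,0,0],[0,0,0,0,0,0],[0,0,0,0,0,0],[0,0,0,0,0,0],[0,0,0,0,0,0]]
  gripper: 85

```text
time: 9.75
ee_pos: [0.6099, 0.2891, 0.1065]
tcp_rot: [180.0, 0.0, 176.1]
wrist_force: [0.2, -0.4, 1.1]
opening: 0.0851
```

Call:
servo_tool:
  motion:
    - [[0,0,-15,0,0,0],[0,0,-40,0,0,0],[0,0,-40,0,0,0],[0,0,-45,0,0,0],[0,0,-45,0,0,0]]

```text
time: 10.25
ee_pos: [0.6091, 0.2888, 0.2945]
tcp_rot: [180.0, 0.1, 176.1]
wrist_force: [1.3, 0.5, 0.8]
opening: 0.0848
```

```bash
python3 - <<'E'
from h import *
plan([.606,.295,.106],[180,0,176.4])
p=bot.camera("top");crop(p,195,100,230,160,3.4,"t6.png")
p=bot.camera("scene");crop(p,220,140,220,180,3.6,"s5.png")
E
```

```text
t=10.25 q=[25.4, 25.4, 40.0, 104.5, 0.0, 29.3] F=[1.3, 0.5, 0.8] op=84.8 pos [0.6091 0.2888 0.2945] rpy [1.7995e+02 7.0000e-02 1.7611e+02] d189 w0.01
[[0.8,1.2,37.7,0.0,0.0,-0.001],[0.7,1.1,37.7,0.0,0.0,-0.001],[0.8,1.2,37.7,0.0,0.001,-0.001],[0.7,1.2,37.7,0.001,-0.0,-0.001],[0.7,1.2,37.7,-0.0,0.0,-0.001]]
```

View pics/t6.png

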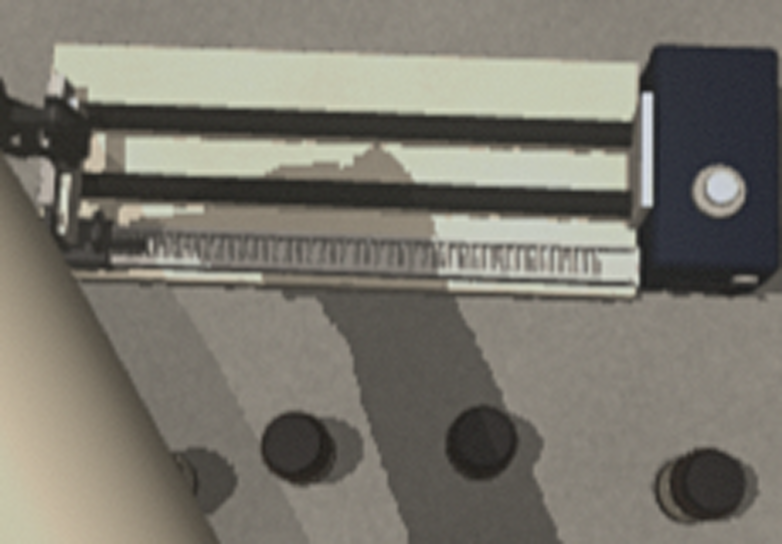

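View pics/s5.png

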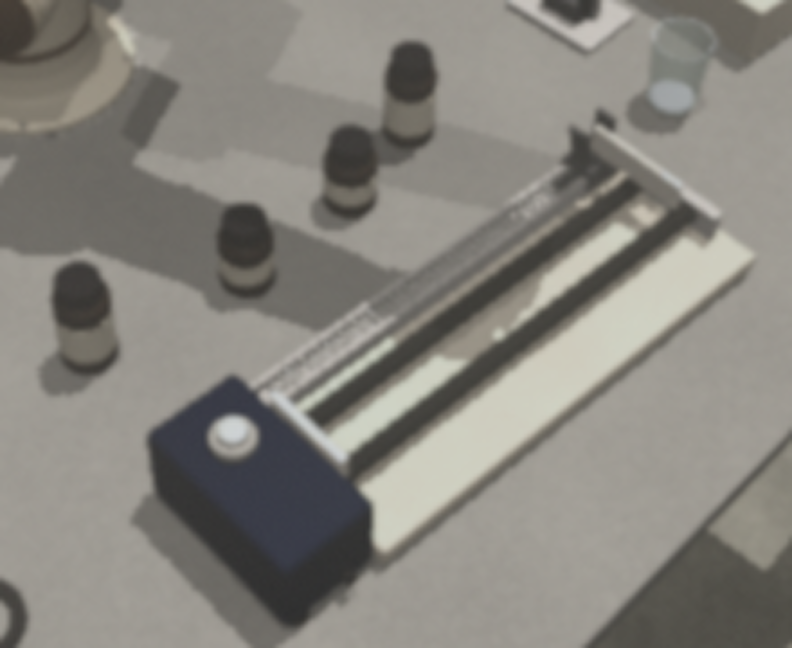

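```bash
python3 - <<'E'
import numpy as np
from scipy.optimize import least_squares
D=np.array([[.5500,.2503,4.98,10.08],[.5881,.2503,10.3,16.0],[.5856,.1799,9.0,6.7],[.5847,.1228,9.3,.7],[.5924,.1068,10.3,.1],[.6741,.2945,25.4,40.0]])
d=np.radians
def f(x):
    a,h,L1,L2,ph=x
    r=a+L1*np.sin(d(D[:,2]))+L2*np.cos(d(D[:,3]-D[:,2])+ph)
    z=h+L1*np.cos(d(D[:,2]))+L2*np.sin(d(D[:,3]-D[:,2])+ph)
    return np.r_[r-D[:,0],z-D[:,1]]*1000
s=least_squares(f,[0,-.1,.4,.4,0]);print(s.x,s.fun.round(1))
E
```

```text
[ 0.00094997 -0.24924865  0.42169068  0.51858162  0.06460795] [ 0.  -0.1 -0.3  1.1 -0.8  0.1 -0.1  0.1  0.  -0.2  0.2  0. ]
```

Call:
servo_tool:
  motion:
    - [[0,0,0,0.14,0,0],[0,0,0,0.14,0,0],[0,0,0,0.14,0,0],[0,0,0,0,0,0]]

```text
time: 10.75
ee_pos: [0.6106, 0.2925, 0.2835]
tcp_rot: [-155.9, -0.5, 176.3]
wrist_force: [0.9, 0.8, -2.7]
opening: 0.0851
```

```bash
python3 - <<'E'
from h import *
p,r,o=cur();print(o["q"].round(2).tolist(),p.round(4),o["tcp_rot"].round(2),r.as_matrix().round(3))
E
```

```text
[32.88, 45.93, 66.17, 125.54, -18.84, 39.06] [0.6106 0.2925 0.2835] [-155.91   -0.5   176.27] [[-0.998  0.056 -0.034]
 [ 0.065  0.911 -0.407]
 [ 0.009 -0.408 -0.913]]
```

```bash
cat > kin.py <<'E'
import numpy as np
from scipy.optimize import least_squares
from scipy.spatial.transform import Rotation as Ro
LIM=np.array([[-179.16,179.16],[-48.56,103.87],[-65.8,70.77],[-126.05,130.52],[-82.76,87.17],[-180,180]])
def fk(q,x,s5,s6):
    a,h0,L1,L2,ph,d4,d5=x[:7]
    q=np.radians(q);f=q[2]-q[1]+ph
    r=a+L1*np.sin(q[1])+L2*np.cos(f);z=h0+L1*np.cos(q[1])+L2*np.sin(f)
    A=Ro.from_euler("z",q[0])*Ro.from_euler("y",q[1]-q[2]+q[3])
    B=A*Ro.from_euler("z",s5*q[4])
    # tool: x-fwd frame -> tool z ; tool-down J6: psi=J1-J6+180
    T=B*Ro.from_euler("x",s6*q[5])*Ro.from_matrix(np.array([[0,0,1],[0,-1,0],[1,0,0]]))
    W=Ro.from_euler("z",q[0]).apply([r,0,z])
    return W+A.apply([d4,0,0])+B.apply([d5,0,0]),T
E
cat > fit.py <<'E'
from kin import *
D=[([-73.4,4.98,10.08,95.1,0,90],[.1571,-.5271,.2503],[180,0,16.6]),
([-3.9,10.3,16.0,95.7,0,179.9],[.5867,-.0404,.2503],[180,0,-3.84]),
([-4.1,9,6.7,87.7,0,8.6],[.5841,-.0419,.1799],[180,0,167.3]),
([-3.9,9.3,.7,81.6,0,.1],[.5833,-.0399,.1228],[180,0,176]),
([25.4,25.4,40,104.5,0,29.3],[.6091,.2888,.2945],[180,0,176.1]),
([32.88,45.93,66.17,125.54,-18.84,39.06],[.6106,.2925,.2835],[-155.91,-.5,176.27])]
for s5 in(1,-1):
  for s6 in(1,-1):
    def g(x):
        e=[]
        for q,p,r in D:
            P,T=fk(q,x,s5,s6);e+=list((P-p)*1000);e+=list(100*(Ro.from_euler("xyz",r,degrees=True).inv()*T).as_rotvec())
        return np.r_[e,(x[6]-.25)*1,(x[1]-.18)]
    s=least_squares(g,[0,.18,.42,.52,.065,.12,.3]);print(s5,s6,s.cost.round(1),s.x.round(4),s.fun[-8:].round(1))
E
python3 fit.py
```

```text
1 1 296064.0 [0.0018 0.1632 0.4193 0.5183 0.0669 0.1454 0.2659] [-0.000e+00 -0.000e+00 -1.000e-01  0.000e+00 -0.000e+00 -3.142e+02
  0.000e+00 -0.000e+00]
1 -1 177124.2 [0.0018 0.1632 0.4193 0.5183 0.0669 0.1454 0.2659] [-0.000e+00 -0.000e+00 -1.000e-01 -0.000e+00 -0.000e+00  1.778e+02
  0.000e+00 -0.000e+00]
-1 1 296201.3 [-0.0096  0.1649  0.3779  0.5358  0.0047  0.6009 -0.261 ] [  -1.9    0.6   -9.4  -63.9  -78.8 -297.3   -0.5   -0. ]
-1 -1 178816.8 [-0.0096  0.1649  0.3779  0.5358  0.0047  0.6009 -0.261 ] [ -1.9   0.6  -9.4  -0.   75.  170.6  -0.5  -0. ]
```

```bash
sed -i 's/\[\[0,0,1\],\[0,-1,0\],\[1,0,0\]\]/[[0,0,1],[0,1,0],[-1,0,0]]/' kin.py; python3 fit.py | head -2
cat >> kin.py <<'E'
X=np.array([0.0018,0.1632,0.4193,0.5183,0.0669,0.1454,0.2659])
def ik(p,T,seed=(20,30,30,100,-30,0),tries=None):
    best=None
    seeds=tries or [(s1,20,20,90,s5,s6) for s1 in(0,30) for s5 in(-40,) for s6 in(-90,0,90)]
    for s in seeds:
        def g(q):
            P,R=fk(q,X,1,1);return np.r_[(P-p)*1000,(T.inv()*R).as_rotvec()*200]
        r=least_squares(g,s,bounds=(LIM[:,0],LIM[:,1]),x_scale=30)
        if best is None or r.cost<best.cost-1e-6:best=r
    return best.x,best.fun
def pose(t_from_vertical,flip,heading=(0,-1)):
    """tool z tilted by angle (deg) from down toward heading; jaw axis horizontal perp to heading; flip 0: tool y = +x-ish"""
    t=np.radians(t_from_vertical);h=np.array([*heading,0.]);h/=np.linalg.norm(h)
    z=np.sin(t)*h+np.array([0,0,-np.cos(t)])
    y=np.cross([0,0,1],h)*(1 if not flip else -1)
    return Ro.from_matrix(np.column_stack([np.cross(y,z),y,z]))
E
cat > chk.py <<'E'
from kin import *
import sys; sys.argv
YAW=-3.83;d=np.array([np.sin(np.radians(-YAW)),np.cos(np.radians(YAW))]);RE=np.array([.660,-.1945])
def show(n,p,T):
    q,f=ik(np.array(p),T);print(n,q.round(0).astype(int).tolist(),"err mm",np.abs(f[:3]).max().round(1),"rot",np.abs(f[3:]).max().round(2))
B=dict(b1=(.397,.2247),b2=(.420,.1045),b3=(.420,-.0504),b4=(.379,-.2313))
for t in(30,45):
    for n,(x,y) in B.items():
        for fl in(0,1):
            show(f"pick t{t} {n} f{fl}",(x,y+.008,.06),pose(90-t,fl))
            show(f"  lift",(x,y+.008,.20),pose(90-t,fl))
    for s in(.06,.18,.29,.38):
        for fl in(0,1):
            for z in(.09,.2): show(f"place t{t} s{s} z{z} f{fl}",(*(RE+s*d),z),pose(t,fl,-d))
E
python3 chk.py
```

```text
1 1 0.3 [0.0018 0.1632 0.4193 0.5183 0.0669 0.1454 0.2659] [-0.  -0.  -0.1 -0.  -0.   0.   0.  -0. ]
1 -1 64323.2 [0.0018 0.1632 0.4193 0.5183 0.0669 0.1454 0.2659] [-0.000e+00 -0.000e+00 -1.000e-01  0.000e+00 -0.000e+00 -1.363e+02
pick t30 b1 f0 [49, 37, 9, 114, -34, 157] err mm 0.0 rot 0.0
  lift [49, 31, 16, 128, -34, 157] err mm 0.0 rot 0.0
pick t30 b1 f1 [49, 37, 9, 114, -34, -23] err mm 0.0 rot 0.0
  lift [49, 31, 16, 128, -34, -23] err mm 0.0 rot 0.0
pick t30 b2 f0 [39, 27, -5, 106, -42, 149] err mm 0.0 rot 0.0
  lift [39, 20, 2, 120, -42, 149] err mm 0.0 rot 0.0
pick t30 b2 f1 [39, 27, -5, 106, -42, -31] err mm 0.0 rot 0.0
  lift [39, 20, 2, 120, -42, -31] err mm 0.0 rot 0.0
pick t30 b3 f0 [24, 13, -21, 91, -52, 132] err mm 0.0 rot 0.0
  lift [24, 6, -13, 107, -52, 132] err mm 0.0 rot 0.0
pick t30 b3 f1 [24, 13, -21, 91, -52, -48] err mm 0.0 rot 0.0
  lift [24, 6, -13, 107, -52, -48] err mm 0.0 rot 0.0
pick t30 b4 f0 [1, -11, -42, 61, -60, 92] err mm 0.0 rot 0.0
  lift [1, -18, -31, 79, -60, 92] err mm 0.0 rot 0.0
pick t30 b4 f1 [1, -11, -42, 61, -60, -88] err mm 0.0 rot 0.0

[... 2541 characters left out ...]
18 z0.09 f1 [14, 34, 20, 93, -42, -65] err mm 0.0 rot 0.0
place t45 s0.18 z0.2 f1 [14, 33, 31, 105, -42, -65] err mm 0.0 rot 0.0
place t45 s0.29 z0.09 f0 [22, 44, 33, 104, -39, 125] err mm 0.0 rot 0.0
place t45 s0.29 z0.2 f0 [22, 43, 46, 116, -39, 125] err mm 0.0 rot 0.0
place t45 s0.29 z0.09 f1 [22, 44, 33, 104, -39, -55] err mm 0.0 rot 0.0
place t45 s0.29 z0.2 f1 [22, 43, 46, 116, -39, -55] err mm 0.0 rot 0.0
place t45 s0.38 z0.09 f0 [28, 54, 50, 114, -37, 131] err mm 0.0 rot 0.0
place t45 s0.38 z0.2 f0 [28, 58, 69, 129, -37, 131] err mm 0.0 rot 0.0
place t45 s0.38 z0.09 f1 [28, 54, 50, 114, -37, -49] err mm 0.0 rot 0.0
place t45 s0.38 z0.2 f1 [28, 58, 69, 129, -37, -49] err mm 0.0 rot 0.0
```

```bash
cat > pl.py <<'E'
from h import *
from kin import *
YAW=-3.83;D=np.array([np.sin(np.radians(-YAW)),np.cos(np.radians(YAW))]);N=np.array([D[1],-D[0]]);RE=np.array([.660,-.195])
T0=35
PICK=pose(90-T0,1,-D);PLACE=pose(T0,0,-D)
PICKF=pose(90-T0,0,-D)
def row(s,z,x=0): return np.r_[RE+s*D+x*N,z]
def go(pos,R,n=None,check=True,via=None,**k):
    """plan from current; check joints"""
    p,r,o=cur()
    seq=[(pos,R)] if via is None else [*via,(pos,R)]
    st=(p,r,o);
    for P1,R1 in seq:
        q=np.clip(o["q"],LIM[:,0]+.01,LIM[:,1]-.01) if st[0] is p else q
        w=(st[1].inv()*R1).as_rotvec()
        end=plan(P1,R1,n,start=st,**k)
        if check:
            m=12;ts=np.linspace(0,1,m+1)[1:];sl=Slerp([0,1],Ro.concatenate([st[1],R1]));mg=999;e=0;mv=0
            for t in ts:
                q2,f=ik(st[0]+(np.array(P1)-st[0])*t,sl(t),tries=[tuple(np.clip(q,LIM[:,0]+.01,LIM[:,1]-.01))])
                mv=max(mv,np.abs(q2-q).max());q=q2;mg=min(mg,(q-LIM[:,0]).min(),(LIM[:,1]-q).min());e=max(e,np.abs(f).max())
            print("  IK err %.2f margin %.1f maxstep %.0f qend"%(e,mg,mv),q.round(0).tolist())
        st=(end[0],end[1],o)
E
python3 - <<'E'
from pl import *
b=np.array([.397,.2247]);g=.065;o=.008
tgt=np.r_[b+o*D,g]; a=PICK.apply([0,0,1]);print(a)
go(tgt-.12*a,PICK)
go(tgt-.12*a,PICKF)
E
```

```text
[-0.05471636 -0.81732258 -0.57357644]
t=10.75 q=[32.9, 45.9, 66.2, 125.5, -18.8, 39.1] F=[0.9, 0.8, -2.7] op=85.1 pos [0.6106 0.2925 0.2835] rpy [-155.91   -0.5   176.27] d258 w1.64
[[17.3,7.0,10.7,0.036,0.035,-0.127],[15.8,9.6,10.9,0.035,0.035,-0.127],[14.1,11.8,11.2,0.036,0.034,-0.127],[12.1,13.9,11.1,0.035,0.035,-0.126],[9.8,15.6,10.9,0.036,0.035,-0.127]]
[[7.4,17.2,10.7,0.035,0.035,-0.127],[4.7,18.3,10.3,0.036,0.035,-0.127],[2.0,19.0,9.7,0.036,0.035,-0.127],[-0.7,19.5,9.0,0.035,0.034,-0.127],[-3.6,19.5,8.3,0.036,0.035,-0.127]]
[[-6.3,19.2,7.4,0.035,0.035,-0.126],[-8.9,18.5,6.5,0.036,0.035,-0.127]]
  IK err 0.00 margin 1.9 maxstep 5 qend [53.0, 43.0, 30.0, 126.0, -27.0, -21.0]
t=10.75 q=[32.9, 45.9, 66.2, 125.5, -18.8, 39.1] F=[0.9, 0.8, -2.7] op=85.1 pos [0.6106 0.2925 0.2835] rpy [-155.91   -0.5   176.27] d258 w1.65
[[17.3,7.0,10.7,0.035,-0.036,0.128],[18.4,5.2,9.8,0.035,-0.035,0.128],[19.3,3.0,9.0,0.035,-0.036,0.128],[19.8,0.8,8.3,0.035,-0.035,0.128],[20.1,-1.5,7.6,0.034,-0.036,0.128]]
[[20.0,-3.7,6.9,0.035,-0.036,0.128],[19.6,-6.1,6.4,0.035,-0.035,0.128],[18.8,-8.3,6.0,0.035,-0.036,0.128],[17.9,-10.5,5.6,0.035,-0.036,0.128],[16.6,-12.5,5.4,0.035,-0.035,0.128]]
[[15.1,-14.4,5.3,0.035,-0.036,0.128],[13.4,-16.0,5.4,0.035,-0.036,0.128]]
  IK err 0.00 margin 4.1 maxstep 11 qend [53.0, 43.0, 30.0, 126.0, -27.0, 159.0]
```

Call:
servo_tool:
  motion:
    - [[17,7,11,0.036,0.035,-0.127],[16,10,11,0.036,0.035,-0.127],[14,12,11,0.036,0.035,-0.127],[12,14,11,0.036,0.035,-0.127],[10,16,11,0.036,0.035,-0.127]]

```text
time: 11.25
ee_pos: [0.5234, 0.3058, 0.2291]
tcp_rot: [-152.6, -25.3, -154.8]
wrist_force: [0.5, 0.7, 0.2]
opening: 0.0848
```

Call:
servo_tool:
  motion:
    - [[7,17,11,0.036,0.035,-0.127],[5,18,10,0.036,0.035,-0.127],[2,19,10,0.036,0.035,-0.127],[-1,19,9,0.036,0.035,-0.127],[-4,19,8,0.036,0.035,-0.127]]

```text
time: 11.75
ee_pos: [0.4394, 0.3218, 0.1656]
tcp_rot: [-165.9, -48.6, -116.7]
wrist_force: [-0.1, -0.1, -0.3]
opening: 0.0848
```

```bash
cat > pk.py <<'E'
from pl import *
import sys
b=np.array([float(sys.argv[1]),float(sys.argv[2])]);g=float(sys.argv[3]);back=float(sys.argv[4]);R=PICKF if len(sys.argv)>5 else PICK
tgt=np.r_[b+.008*D,g];go(tgt-back*R.apply([0,0,1]),R)
E
python3 pk.py .397 .2247 .065 .12
```

```text
t=11.75 q=[48.2, 42.8, 35.5, 127.6, -25.2, -11.0] F=[-0.1, -0.1, -0.3] op=84.8 pos [0.4394 0.3218 0.1656] rpy [-165.86  -48.61 -116.69] d48 w0.28
[[-9.3,20.5,8.7,0.034,0.039,-0.129],[-12.2,19.4,7.6,0.034,0.04,-0.129]]
  IK err 0.00 margin 2.9 maxstep 1 qend [53.0, 43.0, 30.0, 126.0, -27.0, -21.0]
```

Call:
servo_tool:
  motion:
    - [[-9,20,9,0.034,0.039,-0.129],[-12,19,8,0.034,0.04,-0.129],[0,0,0,0,0,0]]

```text
time: 12.05
ee_pos: [0.4031, 0.3303, 0.1314]
tcp_rot: [179.7, -55.2, -93.5]
wrist_force: [-0.1, -0.3, -0.4]
opening: 0.0847
```

```bash
python3 pk.py .397 .2247 .065 0.05; python3 - <<'E'
from h import *
p=bot.camera("top");crop(p,195,190,120,100,6,"t7.png")
q=bot.camera("scene");crop(q,280,110,130,110,6,"s7.png")
for c in(p,q):
  print([[ (d["rect"],round(d["confidence"],2)) for d in bot.look_for(c,l)] for l in("long1","short1")])
E
```

```text
t=12.05 q=[52.7, 43.3, 29.3, 126.3, -26.9, -20.8] F=[-0.1, -0.3, -0.4] op=84.7 pos [0.4031 0.3303 0.1314] rpy [179.7  -55.25 -93.5 ] d68 w0.01
[[0.7,-0.5,34.1,0.0,-0.002,0.002],[0.8,-0.5,34.1,0.001,-0.002,0.001]]
  IK err 0.00 margin 4.9 maxstep 1 qend [50.0, 38.0, 16.0, 118.0, -29.0, -23.0]
[[([223.4, 231.3, 27.6, 19.0], 0.9), ([387.4, 233.4, 27.9, 20.1], 0.7)], [([326.3, 218.1, 23.1, 22.7], 0.75), ([273.0, 220.9, 20.7, 22.3], 0.74)]]
[[([234.5, 209.8, 18.0, 33.0], 0.88), ([327.4, 152.2, 9.5, 30.0], 0.84), ([401.1, 141.6, 18.1, 28.2], 0.17)], [([281.8, 194.8, 13.1, 27.6], 0.73), ([309.6, 173.7, 18.5, 26.3], 0.62)]]
```

View pics/t7.png

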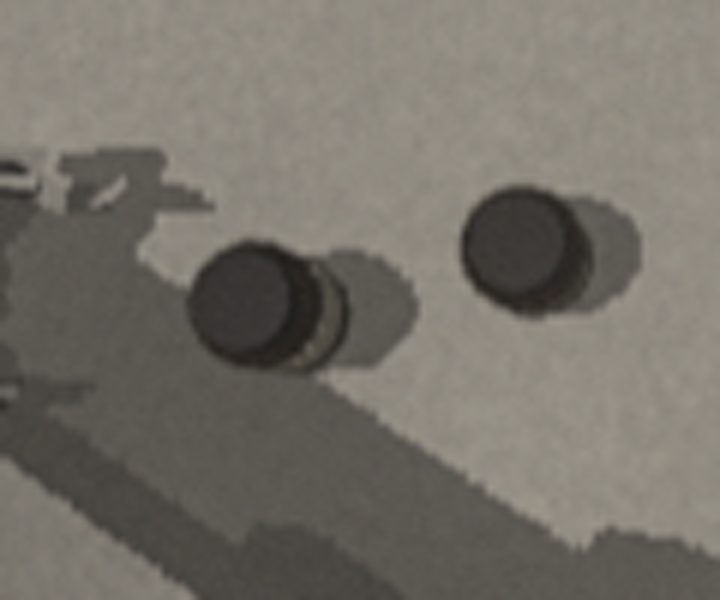

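View pics/s7.png

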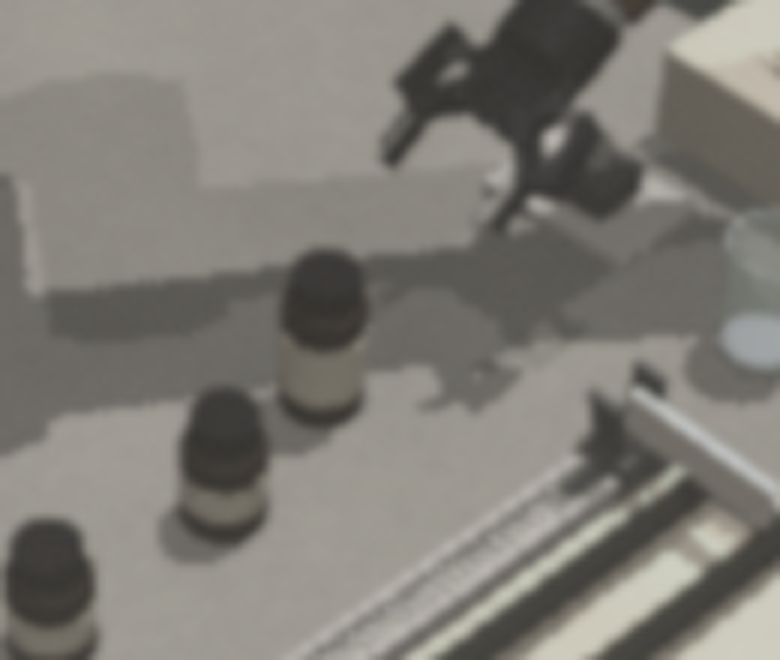

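Call:
servo_tool:
  motion:
    - [[1,-1,30,0,-0.002,0.002],[1,0,30,0,-0.002,0.001],[0,0,25,0,0,0],[0,0,20,0,0,0],[0,0,12,0,0,0]]

```text
time: 12.85
ee_pos: [0.4006, 0.232, 0.0674]
tcp_rot: [-179.5, -55.0, -94.6]
wrist_force: [0.9, 0.3, 0.1]
opening: 0.0849
```

```bash
python3 pk.py .397 .2247 .065 0; python3 - <<'E'
from h import *
p=bot.camera("top");crop(p,195,190,120,100,6,"t8.png")
q=bot.camera("scene");crop(q,280,110,130,110,6,"s8.png")
E
```

```text
t=12.85 q=[47.2, 34.1, 8.6, 112.5, -30.9, -24.4] F=[0.9, 0.3, 0.1] op=84.9 pos [0.4006 0.232  0.0674] rpy [-179.49  -54.96  -94.58] d4 w0.01
[[-2.2,3.1,1.0,0.002,0.001,-0.008]]
  IK err 0.00 margin 18.1 maxstep 0 qend [48.0, 34.0, 8.0, 112.0, -31.0, -25.0]
```

View pics/s8.png

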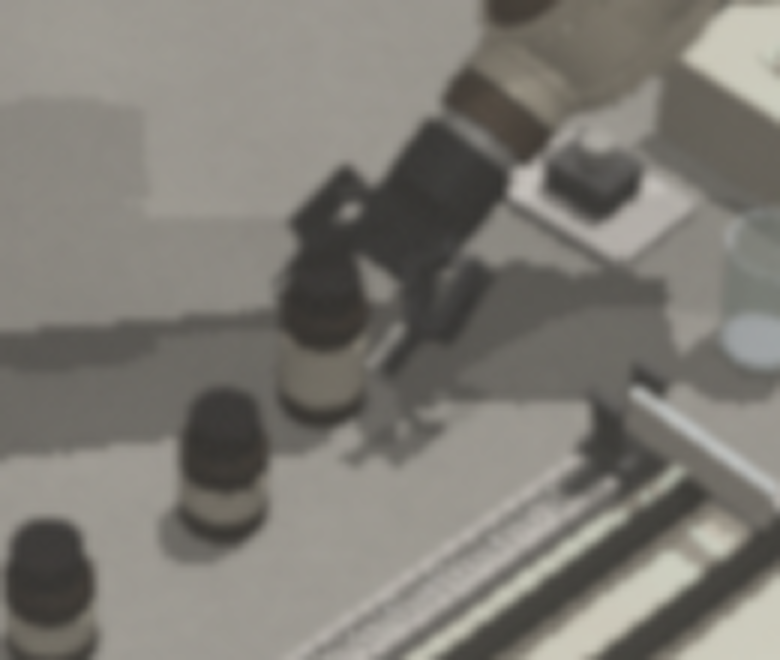

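View pics/t8.png

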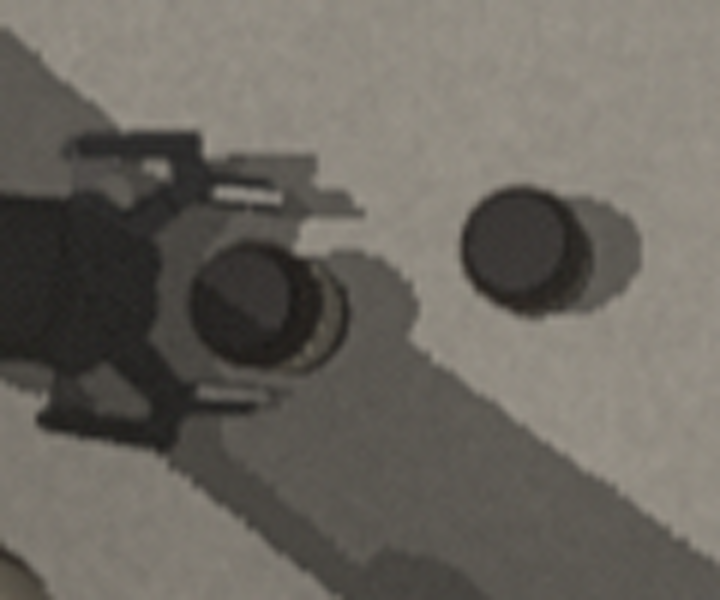

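```bash
sed -i 's/.008\*D/.003*D/' pk.py; python3 pk.py .3965 .2247 .066 0|head -2
```

```text
t=12.95 q=[47.2, 34.2, 8.6, 112.5, -30.9, -24.4] F=[-0.5, -0.3, 1.1] op=84.9 pos [0.4005 0.2322 0.0675] rpy [-179.54  -55.    -94.55] d6 w0.01
[[1.5,3.5,4.8,0.002,-0.0,-0.007]]
```

Call:
servo_tool:
  motion:
    - [[1.5,3.5,5,0.002,0,-0.007],[0,0,0,0,0,0]]

```text
time: 13.15
ee_pos: [0.3964, 0.2289, 0.0663]
tcp_rot: [-180.0, -55.0, -93.7]
wrist_force: [-0.3, 0.4, -0.4]
opening: 0.0848
```

Call:
servo_tool:
  motion:
    - [[0,0,0,0,0,0],[0,0,0,0,0,0],[0,0,0,0,0,0],[0,0,0,0,0,0],[0,0,0,0,0,0]]
  gripper: 50
  newtons: 60

```text
time: 13.65
ee_pos: [0.3964, 0.2293, 0.0663]
tcp_rot: [180.0, -55.0, -93.7]
wrist_force: [-2.3, 2.6, 5.4]
opening: 0.0583
```

Call:
servo_tool:
  motion:
    - [[0,0,0,0,0,0],[0,0,0,0,0,0]]

```text
time: 13.85
ee_pos: [0.3964, 0.2292, 0.0663]
tcp_rot: [180.0, -55.0, -93.7]
wrist_force: [-1.9, 3.5, 5.9]
opening: 0.058
```

```bash
python3 pk.py .3965 .2247 .066 0|head -2;python3 - <<'E'
from h import *
p=bot.camera("top");crop(p,195,190,120,100,6,"t9.png")
E
```

```text
t=13.85 q=[47.4, 33.5, 7.5, 112.0, -31.0, -24.8] F=[-1.9, 3.5, 5.9] op=58.0 pos [0.3964 0.2292 0.0663] rpy [179.99 -55.   -93.65] d2 w0.00
[[0.6,-0.4,1.4,-0.002,-0.0,0.002]]
```

View pics/t9.png

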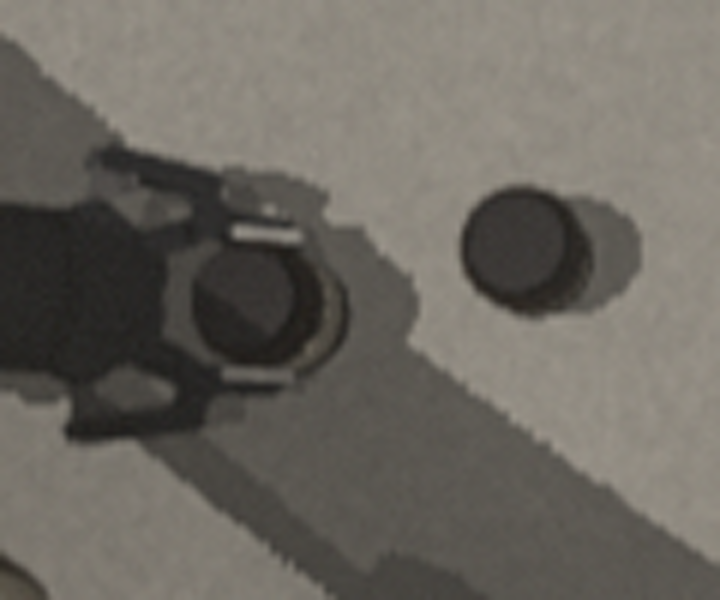

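```bash
cat > tr.py <<'E'
from pl import *
import sys
# tr.py s_tcp  z  sign : plan lift, half rotation mid, place-above
s=float(sys.argv[1]);z=float(sys.argv[2]);sg=float(sys.argv[3]);lift=float(sys.argv[4]) if len(sys.argv)>4 else .18
p,r,o=cur();k=np.r_[D,1]/np.sqrt(2)
end=row(s,z);mid=(Ro.from_rotvec(sg*np.pi/2*k)*PICK)
l=np.r_[p[:2],lift];m=(l+end)/2;m[2]=max(z,.22)
go(end,PLACE,via=[(l,r),(m,mid)])
E
for s in 1 -1; do python3 tr.py .071 .2 $s; done
```

```text
t=13.90 q=[47.4, 33.5, 7.5, 112.0, -31.0, -24.8] F=[-2.6, 3.2, 4.4] op=58.1 pos [0.3964 0.2293 0.0664] rpy [179.99 -55.   -93.66] d114 w0.00
[[31.0,0.0,-21.7,0.0,-0.0,0.0],[31.1,0.0,-21.8,0.0,0.0,0.0],[31.0,0.0,-21.7,0.0,0.0,0.0]]
  IK err 0.00 margin 7.4 maxstep 1 qend [47.0, 29.0, 14.0, 123.0, -31.0, -25.0]
t=13.90 q=[47.4, 33.5, 7.5, 112.0, -31.0, -24.8] F=[-2.6, 3.2, 4.4] op=58.1 pos [0.3964 0.2293 0.18  ] rpy [179.99 -55.   -93.66] d225 w1.57
[[10.7,-12.1,9.5,0.023,-0.0,-0.129],[12.3,-10.4,9.8,0.022,-0.0,-0.129],[13.4,-8.5,10.0,0.023,-0.0,-0.128],[14.4,-6.5,10.2,0.022,-0.001,-0.129],[15.1,-4.4,10.3,0.023,0.0,-0.129]]
[[15.5,-2.2,10.4,0.022,0.0,-0.129],[15.6,0.1,10.4,0.023,0.0,-0.128],[15.5,2.3,10.3,0.023,0.0,-0.129],[15.1,4.6,10.3,0.022,-0.0,-0.129],[14.3,6.6,10.1,0.023,-0.0,-0.129]]
[[13.4,8.7,10.0,0.022,-0.0,-0.128],[12.1,10.5,9.8,0.023,-0.001,-0.129]]
  IK err 0.00 margin 8.6 maxstep 11 qend [26.0, 10.0, 3.0, 98.0, -44.0, -148.0]
t=13.90 q=[47.4, 33.5, 7.5, 112.0, -31.0, -24.8] F=[-2.6, 3.2, 4.4] op=58.1 pos [0.5306 0.0526 0.22  ] rpy [179.99 -55.   -93.66] d223 w1.57
[[10.0,
[... 1361 characters left out ...]
00 margin 7.2 maxstep 6 qend [22.0, 27.0, 23.0, 118.0, -34.0, 40.0]
t=13.90 q=[47.4, 33.5, 7.5, 112.0, -31.0, -24.8] F=[-2.6, 3.2, 4.4] op=58.1 pos [0.5306 0.0526 0.22  ] rpy [179.99 -55.   -93.66] d223 w1.57
[[-13.9,-8.7,8.8,-0.023,0.0,0.129],[-14.9,-7.0,8.6,-0.023,-0.0,0.129],[-15.6,-5.2,8.4,-0.022,-0.0,0.129],[-16.3,-3.4,8.3,-0.023,0.0,0.129],[-16.5,-1.4,8.3,-0.023,0.0,0.128]]
[[-16.6,0.5,8.3,-0.023,0.0,0.129],[-16.5,2.4,8.3,-0.023,-0.0,0.129],[-15.9,4.3,8.4,-0.022,-0.0,0.129],[-15.3,6.2,8.5,-0.023,-0.0,0.129],[-14.4,7.9,8.7,-0.023,0.0,0.129]]
[[-13.3,9.5,8.9,-0.023,0.0,0.129],[-11.9,10.9,9.1,-0.023,-0.0,0.129]]
  IK err 0.00 margin 13.6 maxstep 5 qend [2.0, 23.0, 21.0, 92.0, -35.0, 98.0]
```

Call:
servo_tool:
  motion:
    - [[8,0,-6,0,0,0],[20,0,-14,0,0,0],[31,0,-21.7,0,0,0],[31,0,-21.7,0,0,0],[0,0,0,0,0,0]]

```text
time: 14.4
ee_pos: [0.3972, 0.2298, 0.1806]
tcp_rot: [-179.6, -54.8, -94.0]
wrist_force: [-0.1, -0.9, -2.7]
opening: 0.058
```

```bash
python3 - <<'E'
from h import *
p=bot.camera("scene");crop(p,270,90,140,110,5.7,"s9.png")
E
python3 tr.py .071 .2 -1 .18
```

```text
t=14.45 q=[47.4, 28.9, 13.9, 122.8, -31.0, -24.8] F=[-0.3, 0.1, -4.2] op=58.0 pos [0.397  0.2298 0.1778] rpy [-179.74  -54.82  -93.9 ] d2 w0.00
[[1.8,-0.0,-1.3,0.0,0.0,0.0]]
  IK err 0.00 margin 7.6 maxstep 0 qend [47.0, 29.0, 14.0, 123.0, -31.0, -25.0]
t=14.45 q=[47.4, 28.9, 13.9, 122.8, -31.0, -24.8] F=[-0.3, 0.1, -4.2] op=58.0 pos [0.397  0.2298 0.18  ] rpy [-179.74  -54.82  -93.9 ] d226 w1.57
[[10.8,-12.1,9.5,-0.023,0.0,0.129],[9.1,-13.6,9.3,-0.022,0.001,0.129],[7.2,-14.8,8.9,-0.023,0.0,0.129],[5.3,-15.9,8.6,-0.023,0.001,0.129],[3.2,-16.6,8.2,-0.023,0.0,0.128]]
[[1.0,-17.0,7.9,-0.022,0.001,0.129],[-1.2,-17.3,7.4,-0.023,0.0,0.129],[-3.4,-17.0,7.1,-0.023,0.001,0.129],[-5.6,-16.7,6.6,-0.023,0.0,0.129],[-7.7,-15.9,6.3,-0.023,0.0,0.129]]
[[-9.8,-15.0,5.9,-0.022,0.001,0.129],[-11.5,-13.7,5.7,-0.023,0.0,0.129]]
  IK err 0.00 margin 7.4 maxstep 6 qend [22.0, 28.0, 23.0, 119.0, -34.0, 40.0]
t=14.45 q=[47.4, 28.9, 13.9, 122.8, -31.0, -24.8] F=[-0.3, 0.1, -4.2] op=58.0 pos [0.5308 0.0528 0.22  ] rpy [-179.74  -54.82  -93.9 ] d223 w1.57
[[-13.9,-8.7,8.8,-0.023,0.0,0.129],[-14.8,-7.0,8.6,-0.022,0.0,0.129],[-15.7,-5.3,8.5,-0.023,0.0,0.129],[-16.2,-3.4,8.3,-0.023,0.0,0.129],[-16.5,-1.4,8.3,-0.022,0.0,0.128]]
[[-16.6,0.4,8.3,-0.023,0.0,0.129],[-16.5,2.5,8.4,-0.023,0.0,0.129],[-15.9,4.3,8.4,-0.023,0.0,0.129],[-15.3,6.1,8.5,-0.022,0.0,0.129],[-14.4,7.9,8.7,-0.023,0.0,0.129]]
[[-13.3,9.4,8.9,-0.023,0.0,0.129],[-12.0,10.9,9.1,-0.022,0.0,0.129]]
  IK err 0.00 margin 13.6 maxstep 5 qend [2.0, 23.0, 21.0, 92.0, -35.0, 98.0]
```

View pics/s9.png

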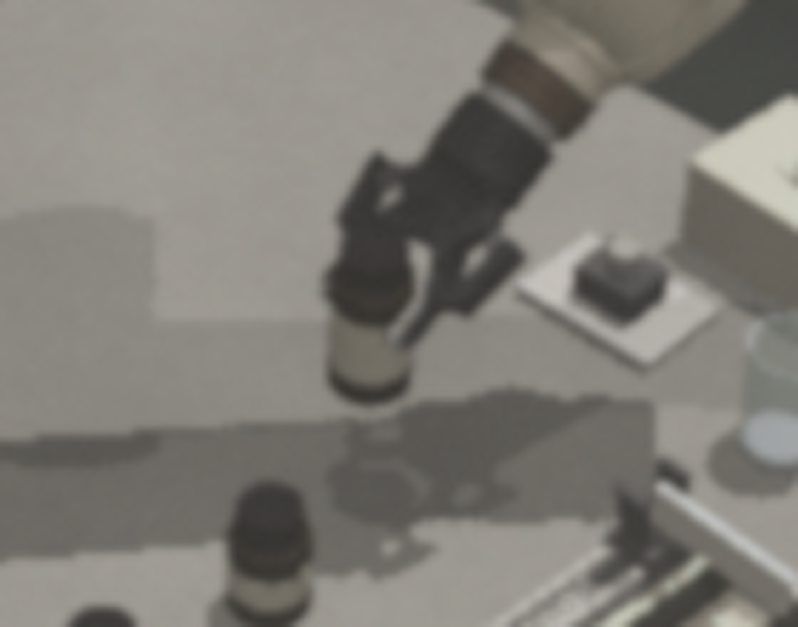

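Call:
servo_tool:
  motion:
    - [[11,-12,9,-0.023,0,0.129],[9,-14,9,-0.023,0,0.129],[7,-15,9,-0.023,0,0.129],[5,-16,9,-0.023,0,0.129],[3,-17,8,-0.023,0,0.129]]

```text
time: 14.95
ee_pos: [0.4538, 0.1552, 0.1911]
tcp_rot: [-144.1, -42.4, -148.5]
wrist_force: [-0.6, 0.1, -3.5]
opening: 0.058
```

Call:
servo_tool:
  motion:
    - [[1,-17,8,-0.023,0,0.129],[-1,-17,7,-0.023,0,0.129],[-3,-17,7,-0.023,0,0.129],[-6,-17,7,-0.023,0,0.129],[-8,-16,6,-0.023,0,0.129]]

```text
time: 15.45
ee_pos: [0.5097, 0.0815, 0.208]
tcp_rot: [-134.2, -17.6, 179.4]
wrist_force: [0.2, -0.2, -3.3]
opening: 0.0579
```

Call:
servo_tool:
  motion:
    - [[-10,-15,6,-0.023,0,0.129],[-12,-14,6,-0.023,0,0.129],[-14,-9,9,-0.023,0,0.129],[-15,-7,9,-0.023,0,0.129],[-16,-5,8,-0.023,0,0.129]]

```text
time: 15.95
ee_pos: [0.5667, 0.0068, 0.2089]
tcp_rot: [-138.8, 8.3, 152.7]
wrist_force: [-0.3, 0.0, -2.8]
opening: 0.058
```

Call:
servo_tool:
  motion:
    - [[-16,-3,8,-0.023,0,0.129],[-16.5,-1.5,8,-0.023,0,0.129],[-16.5,0.5,8,-0.023,0,0.129],[-16.5,2.5,8,-0.023,0,0.129],[-16,4,8,-0.023,0,0.129]]

```text
time: 16.45
ee_pos: [0.6224, -0.0655, 0.2013]
tcp_rot: [-156.5, 28.6, 120.0]
wrist_force: [-0.4, 1.3, -3.1]
opening: 0.0585
```

```bash
cat > pc.py <<'E'
from pl import *
import sys
go(row(float(sys.argv[1]),float(sys.argv[2])),PLACE)
E
python3 pc.py .071 .2
```

```text
t=16.45 q=[7.7, 25.0, 22.6, 101.8, -33.9, 78.2] F=[-0.4, 1.3, -3.1] op=58.5 pos [ 0.6224 -0.0655  0.2013] rpy [-156.45   28.61  119.97] d72 w0.52
[[-15.6,5.2,7.4,-0.023,-0.001,0.128],[-14.9,7.1,7.6,-0.022,-0.001,0.128],[-13.8,8.6,7.8,-0.023,-0.001,0.127],[-12.6,10.2,8.0,-0.023,-0.001,0.128]]
  IK err 0.00 margin 29.5 maxstep 2 qend [2.0, 23.0, 21.0, 92.0, -35.0, 98.0]
```

Call:
servo_tool:
  motion:
    - [[-16,5,7,-0.023,-0.001,0.128],[-15,7,8,-0.023,-0.001,0.128],[-14,9,8,-0.023,-0.001,0.128],[-13,10,8,-0.023,-0.001,0.128],[0,0,0,0,0,0]]

```text
time: 16.95
ee_pos: [0.6648, -0.126, 0.2006]
tcp_rot: [180.0, 35.0, 86.2]
wrist_force: [-1.0, 0.2, -3.0]
opening: 0.0578
```

```bash
python3 pc.py .071 .115;python3 - <<'E'
from h import *
p=bot.camera("scene");crop(p,240,160,140,130,5,"s10.png")
p=bot.camera("top");crop(p,310,100,130,100,6,"t10.png")
E
```

```text
t=16.95 q=[2.2, 23.3, 21.1, 92.0, -34.8, 97.4] F=[-1.0, 0.2, -3.0] op=57.8 pos [ 0.6648 -0.126   0.2006] rpy [179.97  35.02  86.16] d86 w0.00
[[25.3,-0.1,34.5,0.0,0.0,-0.0],[25.3,-0.1,34.5,0.0,0.0,-0.0]]
  IK err 0.00 margin 39.3 maxstep 1 qend [2.0, 24.0, 13.0, 83.0, -35.0, 98.0]
```

View pics/s10.png

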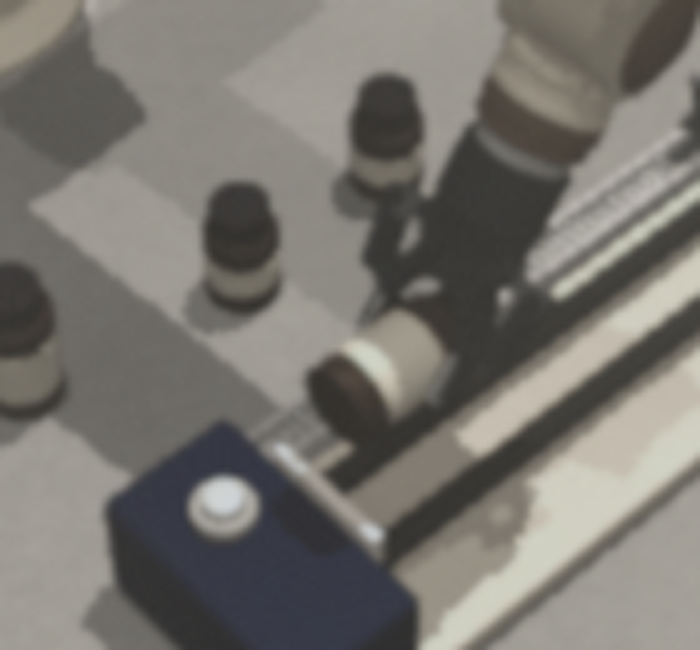

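View pics/t10.png

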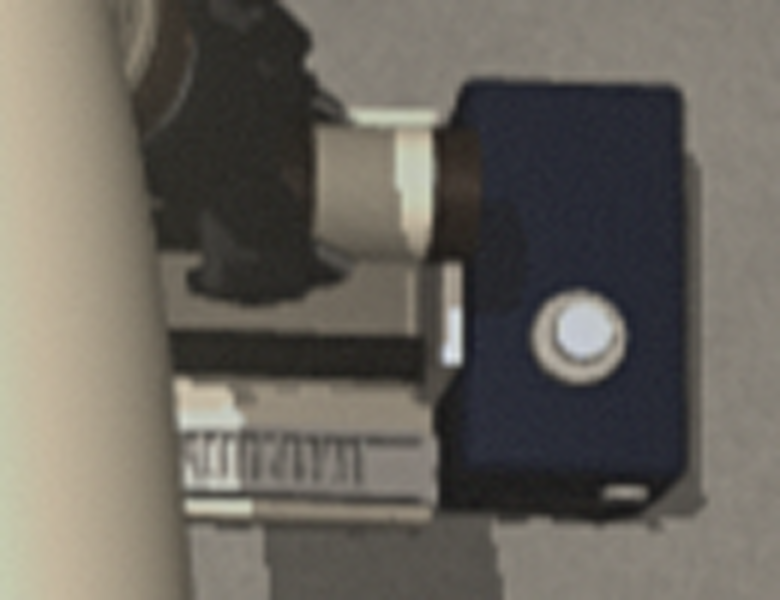

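```bash
python3 - <<'E'
from pl import *
p=bot.camera("top");print(unproj(p,310+481/6,100+193/6,.2),row(.005,.2)); print(proj(p,row(0,.113,.05)),proj(p,row(0,.113,-.05)),"seen 383.8,127.2 / 383.5,160.8")
q=bot.camera("scene");print(proj(q,row(0,.113,.05)),proj(q,row(0,.113,-.05)),"seen",220+345/3.6,140+462/3.6,220+278/3.6,140+395/3.6)
E
```

```text
[ 0.66226481 -0.1966741   0.2       ] [ 0.66033398 -0.19001117  0.2       ]
[384.52967958 126.56079169] [384.19550573 160.11632409] seen 383.8,127.2 / 383.5,160.8
[316.36387273 267.31755717] [296.26134192 248.56597957] seen 315.8333333333333 268.33333333333337 297.22222222222223 249.72222222222223
```

Call:
servo_tool:
  motion:
    - [[20,0,27,0,0,0],[18,0,24,0,0,0],[12,0,16,0,0,0],[5,0,7,0,0,0],[0,0,0,0,0,0]]

```text
time: 17.65
ee_pos: [0.6646, -0.1213, 0.109]
tcp_rot: [-179.8, 35.0, 86.6]
wrist_force: [-0.8, -0.1, -3.1]
opening: 0.0578
```

```bash
python3 pc.py .072 .087;python3 - <<'E'
from h import *
p=bot.camera("scene");crop(p,240,160,140,130,5,"s11.png")
p=bot.camera("top");crop(p,310,100,130,100,6,"t11.png")
E
```

```text
t=17.65 q=[2.6, 24.1, 12.1, 82.4, -34.8, 97.5] F=[-0.8, -0.1, -3.1] op=57.8 pos [ 0.6646 -0.1213  0.109 ] rpy [-179.82   35.02   86.59] d22 w0.01
[[11.1,0.4,19.1,0.001,0.0,0.006]]
  IK err 0.00 margin 48.0 maxstep 0 qend [2.0, 25.0, 10.0, 80.0, -35.0, 98.0]
```

View pics/s11.png

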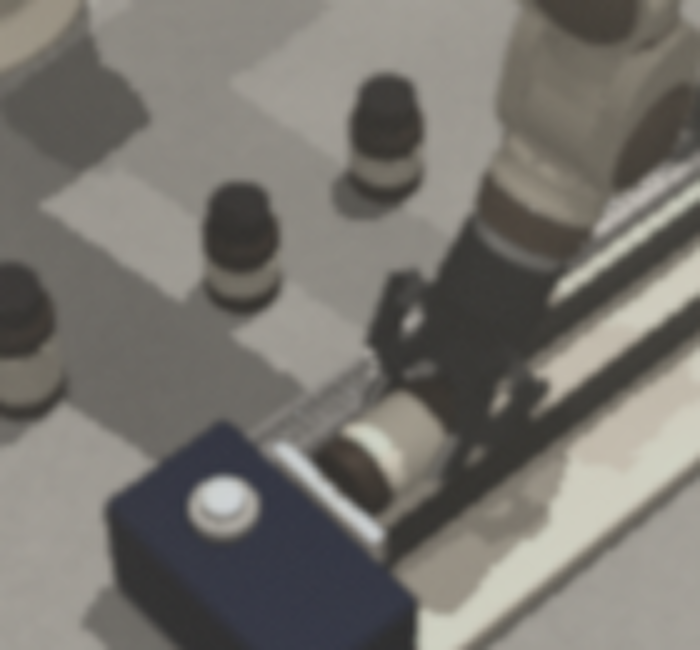

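View pics/t11.png

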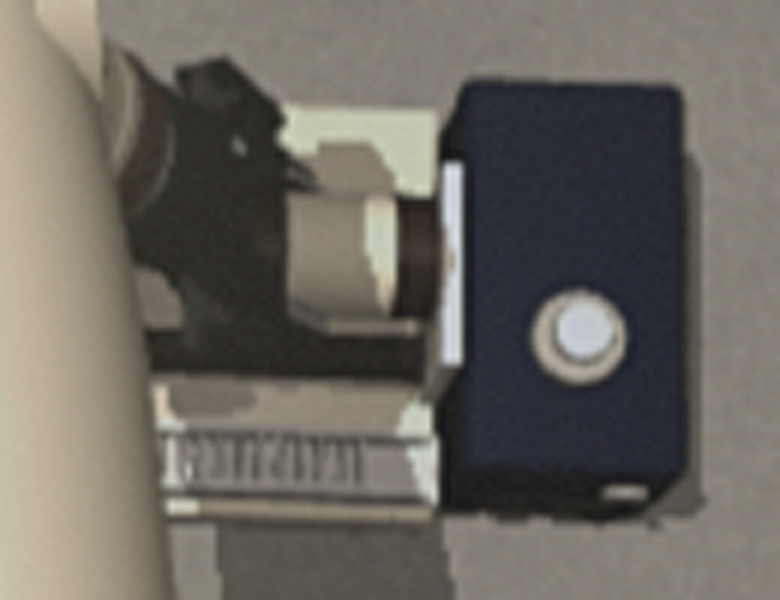

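Call:
servo_tool:
  motion:
    - [[6,0,10,0,0,0.006],[3,0.5,5,0,0,0],[0,0,0,0,0,0]]

```text
time: 18.05
ee_pos: [0.6652, -0.1232, 0.0918]
tcp_rot: [179.8, 35.0, 86.0]
wrist_force: [0.8, 0.5, -3.6]
opening: 0.0582
```

```bash
python3 pc.py .073 .087
```

```text
t=18.05 q=[2.5, 24.5, 10.7, 80.5, -34.8, 97.7] F=[0.8, 0.5, -3.6] op=58.2 pos [ 0.6652 -0.1232  0.0918] rpy [179.84  35.01  86.03] d5 w0.00
[[3.5,-0.4,3.3,0.001,0.0,-0.002]]
  IK err 0.00 margin 48.0 maxstep 0 qend [3.0, 25.0, 10.0, 80.0, -35.0, 98.0]
```

Call:
servo_tool:
  motion:
    - [[1.7,0,2,0,0,0],[1.7,0,2,0,0,0],[0,0,0,0,0,0]]

```text
time: 18.35
ee_pos: [0.6656, -0.1226, 0.0874]
tcp_rot: [179.8, 35.0, 86.0]
wrist_force: [0.1, 0.3, -3.0]
opening: 0.0576
```

```bash
python3 pc.py .073 .085|head -2
```

```text
t=18.35 q=[2.5, 24.6, 10.3, 80.0, -34.8, 97.8] F=[0.1, 0.3, -3.0] op=57.6 pos [ 0.6656 -0.1226  0.0874] rpy [179.76  35.01  85.99] d2 w0.00
[[1.6,-0.7,1.7,0.002,0.0,-0.003]]
```

No contact yet; step down a little more.

Call:
servo_tool:
  motion:
    - [[1,-0.5,1.7,0,0,0],[1,0,1.7,0,0,0],[0,0,0,0,0,0]]

```text
time: 18.65
ee_pos: [0.6651, -0.1229, 0.0838]
tcp_rot: [179.7, 35.0, 86.0]
wrist_force: [-0.7, -0.9, -2.0]
opening: 0.0585
```

Call:
servo_tool:
  motion:
    - [[0.6,0,0.8,0,0,0],[0,0,0,0,0,0]]

```text
time: 18.85
ee_pos: [0.6652, -0.1229, 0.0835]
tcp_rot: [179.7, 35.0, 86.0]
wrist_force: [-4.6, 2.2, 3.2]
opening: 0.058
```

Call:
servo_tool:
  motion:
    - [[0,0,0,0,0,0],[0,0,0,0,0,0],[0,0,0,0,0,0],[0,0,-5,0,0,0],[0,0,-15,0,0,0]]
  gripper: 85

```text
time: 19.35
ee_pos: [0.6653, -0.1117, 0.0983]
tcp_rot: [179.9, 35.0, 86.0]
wrist_force: [-0.0, -0.0, 0.3]
opening: 0.0849
```

Call:
servo_tool:
  motion:
    - [[0,0,-30,0,0,0],[0,0,-40,0,0,0],[0,0,-40,0,0,0],[0,0,-40,0,0,0],[0,0,0,0,0,0]]

```text
time: 19.85
ee_pos: [0.6726, -0.0226, 0.2272]
tcp_rot: [179.2, 34.9, 85.9]
wrist_force: [1.4, 0.1, 0.6]
opening: 0.0851
```

```bash
python3 - <<'E'
from pl import *
p=bot.camera("top");crop(p,230,100,200,150,4,"t12.png")
q=bot.camera("scene");crop(q,240,150,140,130,5,"s12.png")
E
python3 pk.py .420 .1045 .046 .12
```

```text
t=19.95 q=[10.6, 28.3, 30.2, 101.4, -33.8, 107.4] F=[-0.2, 0.5, -1.2] op=85.0 pos [ 0.6718 -0.0247  0.2225] rpy [179.62  34.99  85.98] d353 w3.14
[[10.3,-11.3,-1.5,-0.024,-0.0,0.134],[8.6,-12.6,-1.9,-0.023,-0.001,0.135],[6.9,-13.5,-2.1,-0.024,0.0,0.134],[5.0,-14.3,-2.5,-0.024,-0.0,0.134],[3.1,-14.8,-2.8,-0.023,-0.0,0.135]]
[[1.1,-15.0,-3.1,-0.024,-0.001,0.134],[-1.0,-14.9,-3.6,-0.024,0.0,0.135],[-2.9,-14.5,-3.8,-0.024,-0.0,0.134],[-4.9,-14.0,-4.3,-0.023,-0.001,0.134],[-6.7,-13.0,-4.5,-0.024,0.0,0.135]]
[[-8.3,-12.0,-4.8,-0.024,-0.0,0.134],[-9.9,-10.6,-5.1,-0.023,-0.0,0.134],[-11.2,-9.0,-5.3,-0.024,-0.001,0.135],[-12.3,-7.4,-5.5,-0.024,0.0,0.134],[-13.2,-5.5,-5.7,-0.023,-0.0,0.134]]
[[-13.7,-3.5,-5.7,-0.024,-0.0,0.135],[-14.2,-1.5,-5.9,-0.024,-0.001,0.134],[-14.2,0.5,-5.8,-0.024,-0.0,0.135],[-14.0,2.5,-5.8,-0.023,-0.0,0.134],[-13.5,4.5,-5.7,-0.024,-0.001,0.134]]
[[-12.7,6.5,-5.5,-0.024,0.0,0.135],[-11.8,8.2,-5.4,-0.023,-0.0,0.134],[-10.6,9.8,-5.2,-0.024,-0.0,0.134]]
  IK err 213.72 margin 0.0 maxstep 45 qend [48.0, 17.0, -61.0, -94.0, -83.0, 180.0]
```

View pics/t12.png

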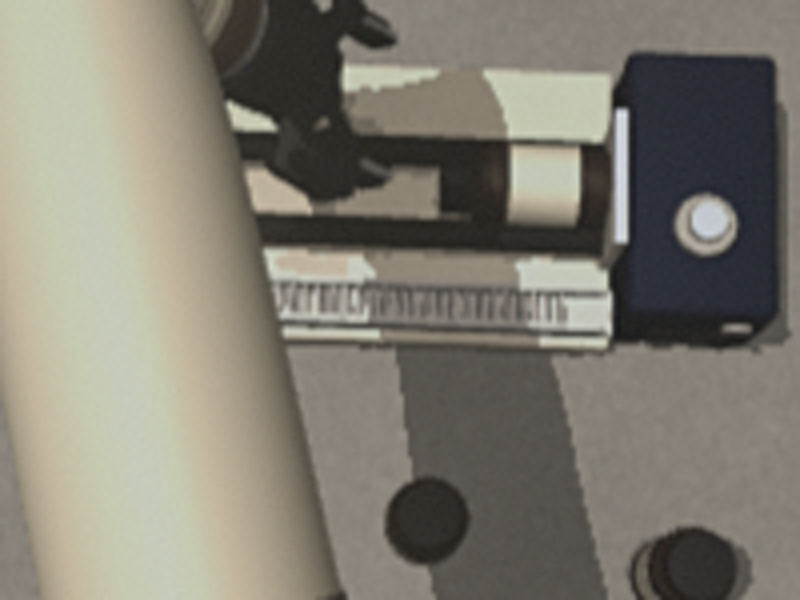

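View pics/s12.png

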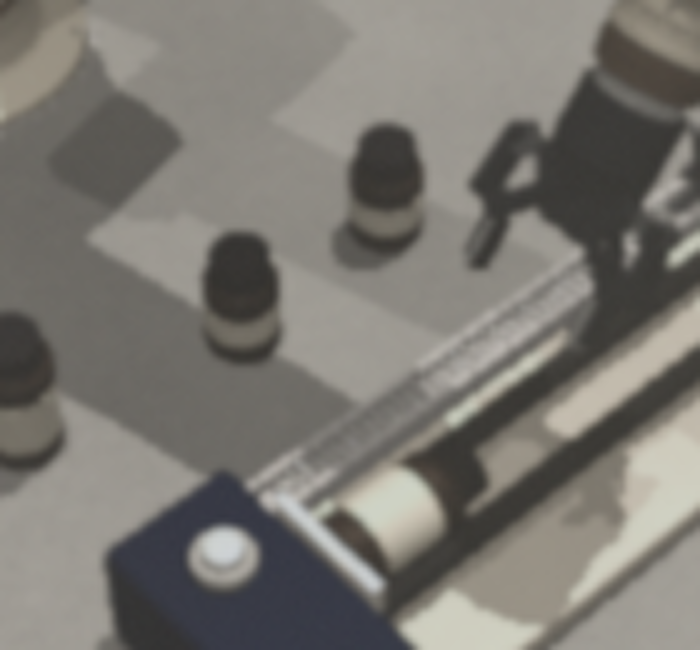

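```bash
python3 pk.py .4203 .1046 .046 .12 F
```

```text
t=19.95 q=[10.6, 28.3, 30.2, 101.4, -33.8, 107.4] F=[-0.2, 0.5, -1.2] op=85.0 pos [ 0.6718 -0.0247  0.2225] rpy [179.62  34.99  85.98] d353 w0.35
[[29.5,-32.5,-4.4,0.001,-0.044,-0.0],[29.3,-32.5,-5.7,0.0,-0.043,-0.001],[29.0,-32.5,-7.0,0.001,-0.044,-0.0],[28.7,-32.5,-8.2,0.0,-0.044,-0.001],[28.4,-32.4,-9.4,0.001,-0.043,-0.0]]
[[27.9,-32.5,-10.6,0.0,-0.044,-0.001],[27.4,-32.4,-11.8,0.001,-0.044,-0.0],[27.0,-32.5,-13.0,0.0,-0.043,-0.0]]
  IK err 0.00 margin 15.0 maxstep 4 qend [44.0, 32.0, 11.0, 116.0, -34.0, 152.0]
```

Call:
servo_tool:
  motion:
    - [[29,-32,-4,0,-0.044,0],[29,-33,-6,0,-0.044,0],[29,-33,-7,0,-0.044,0],[29,-33,-8,0,-0.044,0],[28,-32,-9,0,-0.044,0]]

```text
time: 20.45
ee_pos: [0.5159, 0.1173, 0.1531]
tcp_rot: [179.7, 47.8, 85.9]
wrist_force: [0.5, 1.0, -0.2]
opening: 0.0851
```

Call:
servo_tool:
  motion:
    - [[28,-32,-11,0,-0.044,0],[28,-32,-12,0,-0.044,0],[27,-32,-13,0,-0.044,0],[0,0,0,0,0,0]]

```text
time: 20.85
ee_pos: [0.4242, 0.2063, 0.1096]
tcp_rot: [-179.9, 55.5, 86.5]
wrist_force: [0.4, 0.2, 0.2]
opening: 0.0849
```

```bash
python3 pk.py .4203 .1046 .046 0 F;python3 - <<'E'
from pl import *
p=bot.camera("top");crop(p,230,190,120,100,6,"t13.png")
E
```

```text
t=20.85 q=[44.1, 31.8, 10.0, 115.4, -33.6, 152.8] F=[0.4, 0.2, 0.2] op=84.9 pos [0.4242 0.2063 0.1096] rpy [-179.86   55.54   86.47] d117 w0.01
[[-1.1,0.9,39.1,0.001,0.003,0.001],[-1.3,1.0,39.2,0.0,0.003,0.001],[-1.4,0.9,39.1,0.001,0.003,0.001]]
  IK err 0.00 margin 16.2 maxstep 1 qend [37.0, 25.0, -6.0, 102.0, -38.0, 146.0]
```

View pics/t13.png

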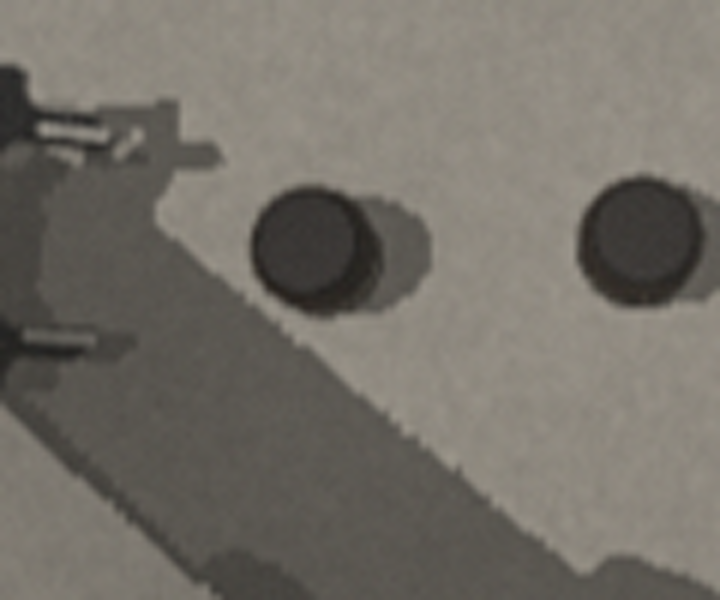

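Call:
servo_tool:
  motion:
    - [[-1,1,30,0,0.003,0],[-1,1,30,0,0.003,0],[-1,0.5,27,0,0.003,0.002],[-0.5,0.5,20,0,0,0],[0,0,10,0,0,0]]

```text
time: 21.4
ee_pos: [0.4241, 0.1042, 0.0486]
tcp_rot: [179.5, 54.7, 85.5]
wrist_force: [0.2, 0.8, -0.3]
opening: 0.0851
```

Call:
servo_tool:
  motion:
    - [[0,0,0,0,0,0]]

```text
time: 21.5
ee_pos: [0.4241, 0.1051, 0.049]
tcp_rot: [179.5, 54.7, 85.5]
wrist_force: [0.3, 0.2, 0.1]
opening: 0.085
```

```bash
python3 pk.py .4203 .1046 .046 0 F;python3 - <<'E'
from pl import *
p=bot.camera("top");crop(p,230,190,120,100,6,"t14.png")
E
```

```text
t=21.50 q=[36.2, 24.7, -5.7, 101.8, -38.6, 145.9] F=[0.3, 0.2, 0.1] op=85.0 pos [0.4241 0.1051 0.049 ] rpy [179.51  54.68  85.51] d5 w0.01
[[3.7,-3.8,-0.0,-0.001,-0.006,-0.007]]
  IK err 0.00 margin 28.7 maxstep 0 qend [37.0, 25.0, -6.0, 102.0, -38.0, 146.0]
```

View pics/t14.png

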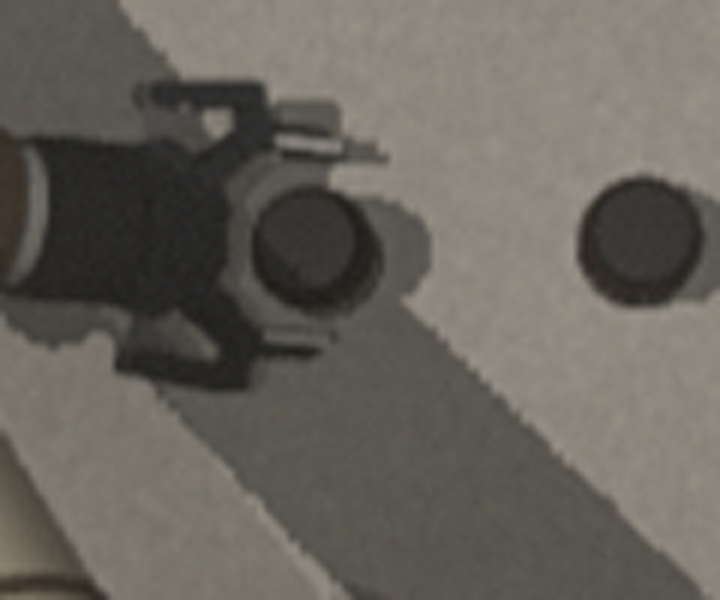

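Call:
servo_tool:
  motion:
    - [[3,-3,0,0,-0.006,-0.007],[0,0,0,0,0,0]]

```text
time: 21.75
ee_pos: [0.4214, 0.1096, 0.0467]
tcp_rot: [-180.0, 55.0, 86.4]
wrist_force: [0.3, 0.3, -0.4]
opening: 0.0853
```

Call:
servo_tool:
  motion:
    - [[0,0,0,0,0,0],[0,0,0,0,0,0],[0,0,0,0,0,0],[0,0,0,0,0,0],[0,0,0,0,0,0]]
  gripper: 50

```text
time: 22.25
ee_pos: [0.4216, 0.1092, 0.0472]
tcp_rot: [180.0, 55.0, 86.3]
wrist_force: [-1.3, 5.3, 5.8]
opening: 0.058
```

Call:
servo_tool:
  motion:
    - [[0,0,0,0,0,0],[0,0,0,0,0,0]]

```text
time: 22.45
ee_pos: [0.4216, 0.1092, 0.0472]
tcp_rot: [180.0, 55.0, 86.3]
wrist_force: [-1.2, 3.7, 5.8]
opening: 0.0579
```

```bash
cat > tr2.py <<'E'
from pl import *
import sys
# tr2.py s_tcp z F|N lift
s=float(sys.argv[1]);z=float(sys.argv[2]);F=sys.argv[3]=="F";lift=float(sys.argv[4])
p,r,o=cur();k=np.r_[D,1]/np.sqrt(2);sg=1 if F else -1
PK=PICKF if F else PICK; PL=pose(T0,1 if F else 0,-D)
end=row(s,z);mid=(Ro.from_rotvec(sg*np.pi/2*k)*PK)
l=np.r_[p[:2],lift];m=(l+end)/2;m[2]=max(z,.22)
go(end,PL,via=[(l,r),(m,mid)])
E
sed -i 's/,PLACE)/,pose(T0,1 if len(sys.argv)>3 else 0,-D))/' pc.py
python3 tr2.py .177 .2 F .18
```

```text
t=22.45 q=[36.9, 25.1, -5.7, 102.0, -38.5, 146.2] F=[-1.2, 3.7, 5.8] op=57.9 pos [0.4216 0.1092 0.0472] rpy [179.97  54.98  86.3 ] d133 w0.00
[[-36.2,0.0,-25.4,0.0,0.0,0.0],[-36.3,0.0,-25.4,0.0,0.0,0.0],[-36.2,0.0,-25.4,0.0,0.0,0.0]]
  IK err 0.00 margin 14.9 maxstep 1 qend [37.0, 19.0, 2.0, 116.0, -38.0, 146.0]
t=22.45 q=[36.9, 25.1, -5.7, 102.0, -38.5, 146.2] F=[-1.2, 3.7, 5.8] op=57.9 pos [0.4215 0.1093 0.18  ] rpy [179.97  54.98  86.3 ] d146 w1.57
[[-5.4,10.8,1.9,-0.023,0.0,-0.129],[-6.7,9.9,2.1,-0.022,0.0,-0.129],[-8.0,8.9,2.3,-0.023,0.0,-0.128],[-9.0,7.8,2.6,-0.022,0.001,-0.129],[-9.9,6.5,2.6,-0.023,-0.0,-0.129]]
[[-10.7,5.1,2.8,-0.022,-0.0,-0.129],[-11.3,3.6,2.9,-0.023,-0.0,-0.129],[-11.6,2.1,3.0,-0.022,-0.0,-0.128],[-11.8,0.5,3.0,-0.023,0.0,-0.129],[-11.7,-1.1,3.0,-0.022,0.0,-0.129]]
[[-11.5,-2.6,3.0,-0.023,0.0,-0.129],[-11.1,-4.2,2.8,-0.023,0.0,-0.129]]
  IK err 0.00 margin 15.8 maxstep 10 qend [24.0, 11.0, 4.0, 97.0, -44.0, 30.0]
t=22.45 q=[36.9, 25.1, -5.7, 102.0, -38.5, 146.2] F=[-1.2, 3.7, 5.8] op=57.9 pos [0.5467 0.0454 0.22  ] rpy [179.97  54.98  86.3 ] d142 w1.57
[[-9.8,-2.1,6.2,-0.023,0.0,-0.129],[-9.5,-3.5,6.2,-0.022,0.0,-0.129],[-8.9,-4.8,6.1,-0.023,0.0,-0.129],[-8.2,-6.0,6.0,-0.023,0.0,-0.128],[-7.4,-7.2,5.8,-0.023,0.0,-0.129]]
[[-6.4,-8.2,5.6,-0.022,0.0,-0.129],[-5.3,-9.1,5.5,-0.023,0.0,-0.129],[-4.0,-9.8,5.2,-0.023,0.0,-0.129],[-2.8,-10.3,5.0,-0.023,0.0,-0.129],[-1.4,-10.8,4.7,-0.022,0.0,-0.129]]
[[0.0,-10.9,4.5,-0.023,0.0,-0.129],[1.5,-10.9,4.3,-0.023,0.0,-0.128]]
  IK err 0.00 margin 30.8 maxstep 10 qend [11.0, 29.0, 28.0, 100.0, -34.0, -72.0]
```

Call:
servo_tool:
  motion:
    - [[-10,0,-7,0,0,0],[-26,0,-18,0,0,0],[-36,0,-25,0,0,0],[-36,0,-25,0,0,0],[0,0,0,0,0,0]]

```text
time: 22.95
ee_pos: [0.4223, 0.1088, 0.1836]
tcp_rot: [179.5, 54.8, 85.9]
wrist_force: [0.9, 1.0, -3.4]
opening: 0.0578
```

Call:
servo_tool:
  motion:
    - [[-5,11,2,-0.023,0,-0.129],[-7,10,2,-0.023,0,-0.129],[-8,9,2,-0.023,0,-0.129],[-9,8,3,-0.023,0,-0.129],[-10,6.5,3,-0.023,0,-0.129]]

```text
time: 23.45
ee_pos: [0.4744, 0.0812, 0.194]
tcp_rot: [-144.1, 42.3, 141.1]
wrist_force: [-0.3, -0.4, -1.4]
opening: 0.0581
```

Call:
servo_tool:
  motion:
    - [[-11,5,3,-0.023,0,-0.129],[-11,3.5,3,-0.023,0,-0.129],[-11.5,2,3,-0.023,0,-0.129],[-12,0.5,3,-0.023,0,-0.129],[-12,-1,3,-0.023,0,-0.129]]

```text
time: 23.95
ee_pos: [0.5267, 0.0542, 0.2109]
tcp_rot: [-134.3, 17.4, 173.2]
wrist_force: [-0.5, 0.3, -2.2]
opening: 0.058
```

Call:
servo_tool:
  motion:
    - [[-11.5,-2.5,3,-0.023,0,-0.129],[-11,-4,3,-0.023,0,-0.129],[-10,-2,6,-0.023,0,-0.129],[-9.5,-3.5,6,-0.023,0,-0.129],[-9,-5,6,-0.023,0,-0.129]]

```text
time: 24.45
ee_pos: [0.5792, 0.0283, 0.2124]
tcp_rot: [-138.9, -8.5, -160.1]
wrist_force: [0.6, 0.2, -2.7]
opening: 0.0578
```

Call:
servo_tool:
  motion:
    - [[-8,-6,6,-0.023,0,-0.129],[-7.5,-7,6,-0.023,0,-0.129],[-6.5,-8,5.5,-0.023,0,-0.129],[-5,-9,5.5,-0.023,0,-0.129],[-4,-10,5,-0.023,0,-0.129]]

```text
time: 24.95
ee_pos: [0.631, 0.002, 0.2038]
tcp_rot: [-156.7, -28.7, -127.3]
wrist_force: [-0.4, 0.5, -2.0]
opening: 0.058
```

```bash
python3 pc.py .178 .17 F
```

```text
t=24.95 q=[14.4, 19.0, 15.4, 93.6, -35.7, -42.0] F=[-0.4, 0.5, -2.0] op=58.0 pos [0.631  0.002  0.2038] rpy [-156.71  -28.73 -127.27] d56 w0.51
[[-6.1,-7.7,10.1,-0.022,0.001,-0.126],[-5.1,-8.6,10.0,-0.023,0.001,-0.127],[-3.9,-9.4,9.8,-0.022,0.001,-0.126],[-2.8,-10.0,9.5,-0.022,0.001,-0.126]]
  IK err 0.00 margin 34.1 maxstep 3 qend [11.0, 29.0, 25.0, 96.0, -34.0, -72.0]
```

Call:
servo_tool:
  motion:
    - [[-6,-8,10,-0.022,0.001,-0.126],[-5,-9,10,-0.023,0.001,-0.127],[-4,-9,10,-0.022,0.001,-0.126],[-3,-10,9,-0.022,0.001,-0.126],[0,0,0,0,0,0]]

```text
time: 25.45
ee_pos: [0.6723, -0.0178, 0.1684]
tcp_rot: [-180.0, -35.1, -94.0]
wrist_force: [-0.5, 0.5, -2.7]
opening: 0.0581
```

```bash
python3 pc.py .178 .12 F;python3 - <<'E'
from h import *
p=bot.camera("scene");crop(p,250,160,140,120,5.5,"s15.png")
E
```

```text
t=25.45 q=[11.1, 28.7, 24.7, 96.4, -33.7, -71.7] F=[-0.5, 0.5, -2.7] op=58.1 pos [ 0.6723 -0.0178  0.1684] rpy [-179.99  -35.05  -94.02] d48 w0.00
[[-14.1,0.2,19.7,0.001,-0.0,-0.001],[-14.0,0.2,19.7,0.001,-0.001,-0.002]]
  IK err 0.00 margin 34.6 maxstep 0 qend [11.0, 29.0, 20.0, 91.0, -34.0, -72.0]
```

View pics/s15.png

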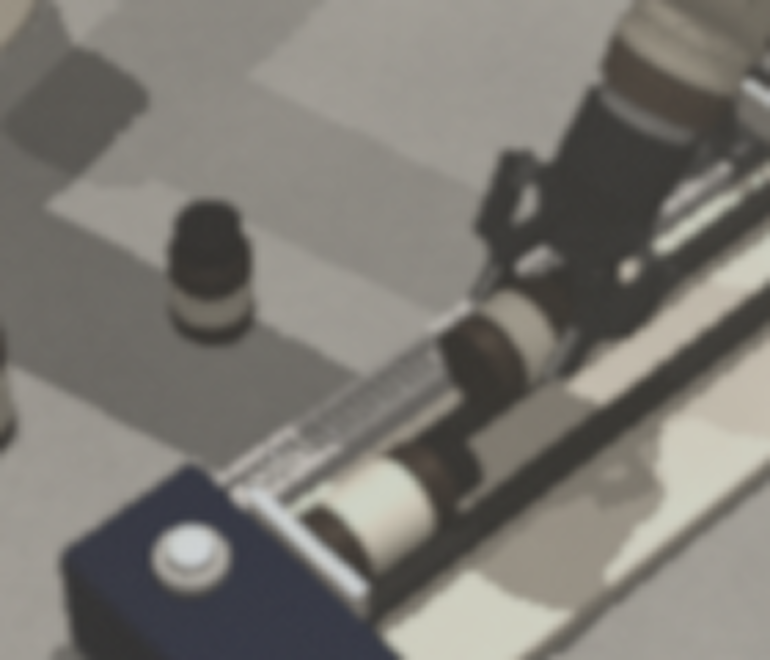

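Call:
servo_tool:
  motion:
    - [[-10,0,14,0,0,0],[-10,0,14,0,0,0],[-8,0,11,0,0,0],[-6,0,8,0,0,0],[0,0,0,0,0,0]]

```text
time: 26.0
ee_pos: [0.6718, -0.016, 0.112]
tcp_rot: [-179.7, -35.0, -94.2]
wrist_force: [-0.1, -0.2, -2.4]
opening: 0.0578
```

```bash
python3 pc.py .178 .086 F
```

```text
t=26.00 q=[11.3, 29.0, 18.9, 90.2, -33.7, -71.4] F=[-0.1, -0.2, -2.4] op=57.8 pos [ 0.6718 -0.016   0.112 ] rpy [-179.71  -35.04  -94.23] d26 w0.01
[[-13.8,-0.1,22.1,-0.001,-0.001,-0.006]]
  IK err 0.00 margin 40.5 maxstep 0 qend [11.0, 30.0, 17.0, 87.0, -34.0, -72.0]
```

Call:
servo_tool:
  motion:
    - [[-6,0,10,0,0,-0.005],[-4,0,6,0,0,0],[-2,0,3,0,0,0],[0,0,0,0,0,0]]

```text
time: 26.4
ee_pos: [0.6723, -0.0174, 0.0902]
tcp_rot: [-179.9, -35.0, -93.9]
wrist_force: [0.7, 0.1, -2.8]
opening: 0.0577
```

Call:
servo_tool:
  motion:
    - [[-1,0,1.5,0,0,0],[0,0,0,0,0,0]]

```text
time: 26.6
ee_pos: [0.6727, -0.0173, 0.0892]
tcp_rot: [-179.8, -35.0, -93.9]
wrist_force: [0.0, -0.6, -2.6]
opening: 0.0577
```

Call:
servo_tool:
  motion:
    - [[-1,0,1.5,0,0,0],[-1,0,1.5,0,0,0],[0,0,0,0,0,0]]

```text
time: 26.9
ee_pos: [0.6727, -0.0173, 0.0872]
tcp_rot: [-179.7, -35.1, -93.9]
wrist_force: [-3.9, 2.0, 6.5]
opening: 0.0579
```

Call:
servo_tool:
  motion:
    - [[-0.6,0,1,0,0,0],[0,0,0,0,0,0]]

```text
time: 27.1
ee_pos: [0.6728, -0.0174, 0.0871]
tcp_rot: [-179.7, -35.1, -94.0]
wrist_force: [-7.9, 2.7, 13.5]
opening: 0.0579
```

Call:
servo_tool:
  motion:
    - [[0,0,0,0,0,0],[0,0,0,0,0,0],[0,0,0,0,0,0],[0,0,-5,0,0,0],[0,0,-15,0,0,0]]
  gripper: 85

```text
time: 27.6
ee_pos: [0.6727, -0.0065, 0.0998]
tcp_rot: [-180.0, -35.1, -93.9]
wrist_force: [-0.0, 0.5, -0.1]
opening: 0.0853
```

Call:
servo_tool:
  motion:
    - [[0,0,-30,0,0,0],[0,0,-40,0,0,0],[0,0,-40,0,0,0],[0,0,-30,0,0,0],[0,0,0,0,0,0]]

```text
time: 28.1
ee_pos: [0.6792, 0.0767, 0.2191]
tcp_rot: [-179.5, -34.9, -94.0]
wrist_force: [-0.1, 0.3, -0.5]
opening: 0.0848
```

```bash
python3 pk.py .4198 -.0504 .046 .12; python3 - <<'E'
from pl import *
p=bot.camera("top");crop(p,250,100,180,150,4.4,"t16.png")
q=bot.camera("scene");crop(q,220,140,160,140,4.8,"s16.png")
E
```

```text
t=28.10 q=[18.4, 35.8, 40.2, 108.8, -32.2, -63.6] F=[-0.1, 0.3, -0.5] op=84.8 pos [0.6792 0.0767 0.2191] rpy [-179.46  -34.91  -93.97] d275 w0.35
[[-3.4,35.9,15.4,-0.001,0.05,-0.0],[-4.3,35.9,15.3,-0.001,0.05,-0.001],[-5.0,35.8,15.1,-0.001,0.05,-0.0],[-5.7,35.8,14.8,-0.001,0.05,-0.001],[-6.5,35.9,14.6,-0.001,0.05,-0.0]]
[[-7.3,35.8,14.3,-0.001,0.051,-0.001],[-8.0,35.7,13.9,-0.001,0.05,-0.0]]
  IK err 0.00 margin 23.2 maxstep 6 qend [31.0, 17.0, -8.0, 105.0, -42.0, -39.0]
```

View pics/t16.png

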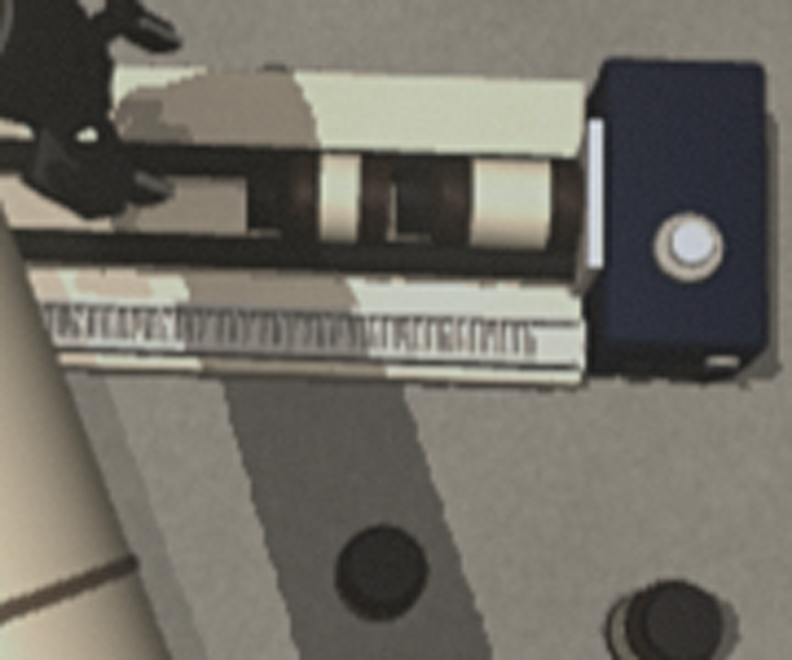

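View pics/s16.png

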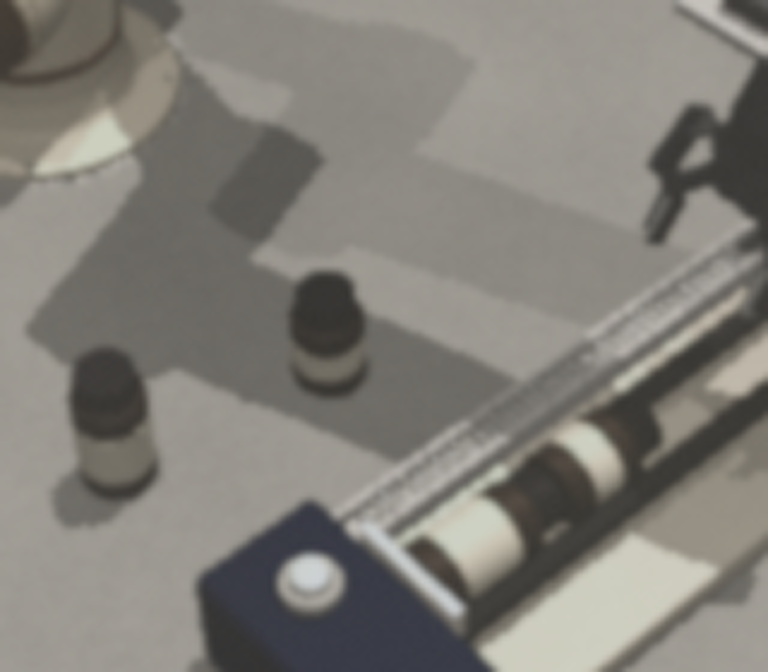

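Call:
servo_tool:
  motion:
    - [[-3,36,15,0,0.05,0],[-4,36,15,-0.001,0.05,0],[-5,36,15,-0.001,0.05,0],[-6,36,15,-0.001,0.05,0],[-7,36,15,-0.001,0.05,0]]

```text
time: 28.7
ee_pos: [0.4945, 0.0545, 0.1401]
tcp_rot: [179.9, -49.5, -93.9]
wrist_force: [-0.1, 0.4, -0.6]
opening: 0.085
```

Call:
servo_tool:
  motion:
    - [[-7,36,14,-0.001,0.05,0],[-8,36,14,-0.001,0.05,0],[0,0,0,0,0,0]]

```text
time: 29.0
ee_pos: [0.4192, 0.0469, 0.109]
tcp_rot: [179.0, -55.4, -93.2]
wrist_force: [0.5, -0.5, -0.6]
opening: 0.0851
```

```bash
python3 pk.py .4198 -.0504 .046 0;python3 - <<'E'
from pl import *
p=bot.camera("top");crop(p,280,190,120,100,6,"t17.png")
E
```

```text
t=29.00 q=[31.3, 16.7, -9.0, 104.6, -42.0, -38.9] F=[0.5, -0.5, -0.6] op=85.1 pos [0.4192 0.0469 0.109 ] rpy [179.05 -55.43 -93.24] d113 w0.01
[[0.5,-2.7,37.7,0.003,-0.003,0.002],[0.7,-2.5,37.7,0.002,-0.002,0.002],[0.7,-2.5,37.7,0.003,-0.003,0.002]]
  IK err 0.00 margin 27.2 maxstep 1 qend [21.0, 12.0, -21.0, 89.0, -48.0, -51.0]
```

View pics/t17.png

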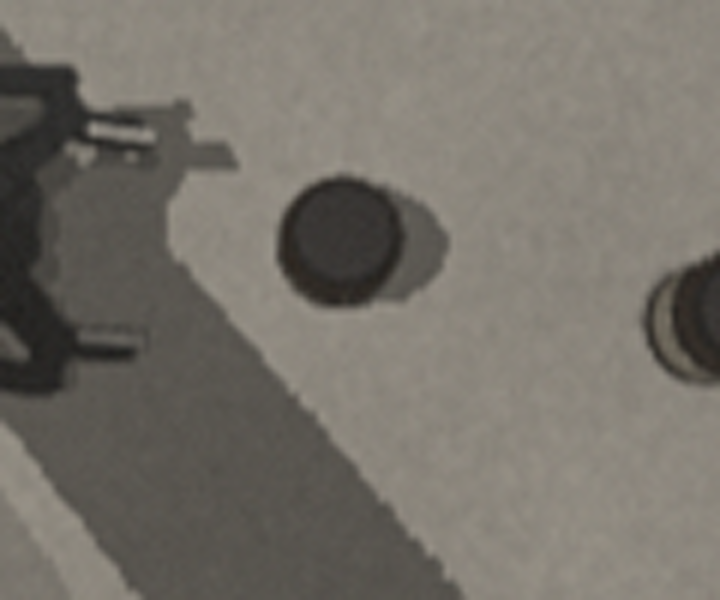

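Call:
servo_tool:
  motion:
    - [[0.5,-3,28,0.003,-0.003,0.002],[0.5,-2.5,28,0.003,-0.003,0.002],[0.5,-2,26,0.002,-0.002,0.002],[0.4,0,20,0,0,0],[0,0,11,0,0,0]]

```text
time: 29.55
ee_pos: [0.4252, -0.0467, 0.0483]
tcp_rot: [-179.2, -54.6, -94.6]
wrist_force: [0.5, 0.2, 0.7]
opening: 0.0853
```

Call:
servo_tool:
  motion:
    - [[0,0,0,0,0,0]]

```text
time: 29.65
ee_pos: [0.425, -0.0461, 0.0485]
tcp_rot: [-179.2, -54.6, -94.6]
wrist_force: [0.9, -0.3, -0.4]
opening: 0.0849
```

```bash
python3 pk.py .4198 -.0504 .046 0;python3 - <<'E'
from pl import *
p=bot.camera("top");crop(p,280,190,120,100,6,"t18.png")
E
```

```text
t=29.65 q=[21.2, 11.7, -20.3, 88.6, -47.7, -50.8] F=[0.9, -0.3, -0.4] op=84.9 pos [ 0.425  -0.0461  0.0485] rpy [-179.25  -54.62  -94.61] d6 w0.01
[[-1.1,5.0,2.8,-0.002,0.007,-0.008]]
  IK err 0.00 margin 34.9 maxstep 0 qend [21.0, 12.0, -21.0, 89.0, -48.0, -51.0]
```

View pics/t18.png

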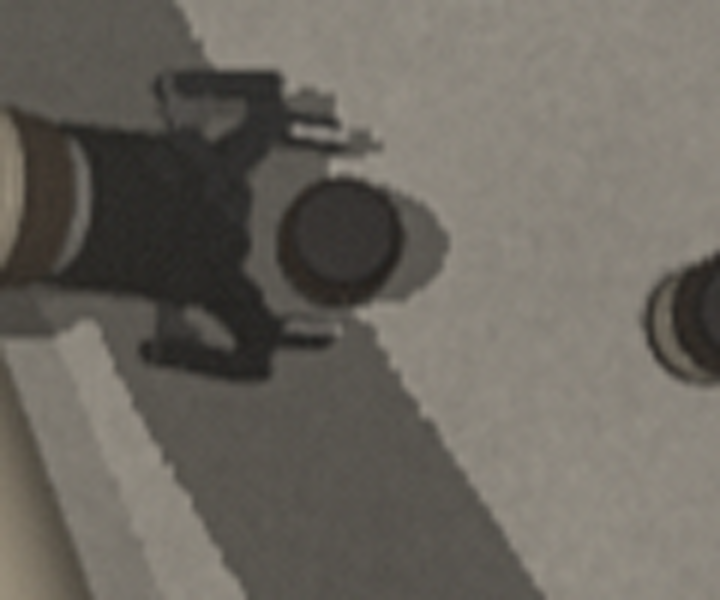

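Call:
servo_tool:
  motion:
    - [[-1,4,2.5,-0.002,0.007,-0.008],[0,0,0,0,0,0]]

```text
time: 29.9
ee_pos: [0.4213, -0.0457, 0.0466]
tcp_rot: [180.0, -55.0, -93.6]
wrist_force: [0.2, 0.4, 0.0]
opening: 0.0848
```

Call:
servo_tool:
  motion:
    - [[0,0,0,0,0,0],[0,0,0,0,0,0],[0,0,0,0,0,0],[0,0,0,0,0,0],[0,0,0,0,0,0]]
  gripper: 50

```text
time: 30.4
ee_pos: [0.4218, -0.0458, 0.0472]
tcp_rot: [-179.9, -55.0, -93.8]
wrist_force: [-0.6, 4.9, 6.2]
opening: 0.0573
```

Call:
servo_tool:
  motion:
    - [[0,0,0,0,0,0],[0,0,0,0,0,0]]

```text
time: 30.6
ee_pos: [0.4218, -0.0458, 0.0472]
tcp_rot: [-179.9, -55.0, -93.8]
wrist_force: [-0.5, 4.5, 6.2]
opening: 0.0577
```

```bash
python3 tr2.py .278 .2 N .18
```

```text
t=30.60 q=[21.5, 11.8, -20.7, 88.8, -47.9, -50.6] F=[-0.5, 4.5, 6.2] op=57.7 pos [ 0.4218 -0.0458  0.0472] rpy [-179.87  -55.01  -93.77] d133 w0.00
[[36.3,-0.1,-25.4,0.0,0.0,0.0],[36.2,-0.0,-25.4,0.0,0.0,0.0],[36.3,-0.1,-25.4,0.0,0.0,0.0]]
  IK err 0.00 margin 27.0 maxstep 1 qend [22.0, 5.0, -12.0, 104.0, -48.0, -51.0]
t=30.60 q=[21.5, 11.8, -20.7, 88.8, -47.9, -50.6] F=[-0.5, 4.5, 6.2] op=57.7 pos [ 0.4218 -0.0458  0.18  ] rpy [-179.87  -55.01  -93.77] d149 w1.57
[[-0.7,-10.3,-6.8,-0.023,0.0,0.129],[-2.1,-10.0,-7.1,-0.023,0.0,0.129],[-3.3,-9.5,-7.3,-0.023,0.001,0.129],[-4.5,-8.8,-7.5,-0.023,-0.0,0.129],[-5.5,-8.0,-7.7,-0.023,-0.0,0.129]]
[[-6.6,-7.1,-7.8,-0.023,0.0,0.129],[-7.3,-5.9,-8.0,-0.023,0.0,0.129],[-8.1,-4.8,-8.2,-0.023,0.0,0.129],[-8.6,-3.5,-8.2,-0.023,0.0,0.129],[-9.0,-2.2,-8.3,-0.022,0.001,0.129]]
[[-9.1,-0.8,-8.4,-0.023,-0.0,0.129],[-9.2,0.5,-8.3,-0.023,0.0,0.129]]
  IK err 0.00 margin 13.6 maxstep 8 qend [18.0, 28.0, 24.0, 117.0, -35.0, 36.0]
t=30.60 q=[21.5, 11.8, -20.7, 88.8, -47.9, -50.6] F=[-0.5, 4.5, 6.2] op=57.7 pos [0.5502 0.0183 0.22  ] rpy [-179.87  -55.01  -93.77] d145 w1.57
[[-9.6,5.5,-4.8,-0.023,0.0,0.129],[-8.9,6.7,-4.7,-0.022,0.0,0.129],[-7.8,8.0,-4.6,-0.023,0.0,0.129],[-6.8,9.0,-4.3,-0.023,0.0,0.129],[-5.6,9.8,-4.2,-0.023,0.0,0.128]]
[[-4.3,10.7,-3.8,-0.022,0.0,0.129],[-2.8,11.1,-3.7,-0.023,0.0,0.129],[-1.4,11.5,-3.4,-0.023,0.0,0.129],[0.1,11.7,-3.1,-0.022,0.0,0.129],[1.6,11.6,-2.9,-0.023,0.001,0.129]]
[[3.1,11.4,-2.6,-0.023,-0.0,0.129],[4.5,10.9,-2.3,-0.023,-0.0,0.129]]
  IK err 0.00 margin 13.8 maxstep 7 qend [19.0, 36.0, 39.0, 108.0, -32.0, 117.0]
```

Call:
servo_tool:
  motion:
    - [[10,0,-7,0,0,0],[26,0,-18,0,0,0],[36,0,-25,0,0,0],[36,0,-25,0,0,0],[0,0,0,0,0,0]]

```text
time: 31.1
ee_pos: [0.4225, -0.0462, 0.1834]
tcp_rot: [-179.3, -54.9, -94.3]
wrist_force: [-0.8, 0.1, -2.7]
opening: 0.0577
```

Call:
servo_tool:
  motion:
    - [[-0.5,-10,-7,-0.023,0,0.129],[-2,-10,-7,-0.023,0,0.129],[-3,-9.5,-7,-0.023,0,0.129],[-4.5,-9,-7.5,-0.023,0,0.129],[-5.5,-8,-8,-0.023,0,0.129]]

```text
time: 31.6
ee_pos: [0.4747, -0.02, 0.1948]
tcp_rot: [-144.2, -42.3, -148.5]
wrist_force: [0.1, -0.6, -2.9]
opening: 0.0575
```

Call:
servo_tool:
  motion:
    - [[-6.5,-7,-8,-0.023,0,0.129],[-7.5,-6,-8,-0.023,0,0.129],[-8,-5,-8,-0.023,0,0.129],[-8.5,-3.5,-8,-0.023,0,0.129],[-9,-2,-8,-0.023,0,0.129]]

```text
time: 32.1
ee_pos: [0.5282, 0.0062, 0.211]
tcp_rot: [-134.3, -17.5, 179.4]
wrist_force: [1.3, -0.2, -3.4]
opening: 0.058
```

Call:
servo_tool:
  motion:
    - [[-9,-1,-8.5,-0.023,0,0.129],[-9,0.5,-8.5,-0.023,0,0.129],[-9.5,5.5,-5,-0.023,0,0.129],[-9,7,-5,-0.023,0,0.129],[-8,8,-4.5,-0.023,0,0.129]]

```text
time: 32.6
ee_pos: [0.5819, 0.0335, 0.213]
tcp_rot: [-138.9, 8.4, 152.7]
wrist_force: [0.7, 0.7, -2.8]
opening: 0.0575
```

Call:
servo_tool:
  motion:
    - [[-7,9,-4,-0.023,0,0.129],[-5.5,10,-4,-0.023,0,0.129],[-4,10.5,-4,-0.023,0,0.129],[-3,11,-3.5,-0.023,0,0.129],[-1.5,11.5,-3.5,-0.023,0,0.129]]

```text
time: 33.1
ee_pos: [0.6352, 0.0597, 0.2046]
tcp_rot: [-156.6, 28.7, 119.9]
wrist_force: [-0.6, 1.0, -2.6]
opening: 0.0577
```

```bash
python3 pc.py .279 .165
```

```text
t=33.10 q=[17.7, 33.8, 34.8, 111.2, -30.9, 89.6] F=[-0.6, 1.0, -2.6] op=57.7 pos [0.6352 0.0597 0.2046] rpy [-156.56   28.67  119.9 ] d63 w0.52
[[4.5,14.8,3.2,-0.022,-0.001,0.127],[6.3,14.1,3.5,-0.023,-0.001,0.128],[8.1,13.1,3.7,-0.022,-0.001,0.127],[9.7,11.9,4.1,-0.022,-0.0,0.128]]
  IK err 0.00 margin 19.9 maxstep 2 qend [19.0, 36.0, 34.0, 104.0, -32.0, 117.0]
```

Call:
servo_tool:
  motion:
    - [[4.5,15,3,-0.022,-0.001,0.127],[6.5,14,3.5,-0.023,-0.001,0.128],[8,13,4,-0.022,-0.001,0.127],[9.5,12,4,-0.022,0,0.128],[0,0,0,0,0,0]]

```text
time: 33.6
ee_pos: [0.6781, 0.0839, 0.1633]
tcp_rot: [-179.7, 35.0, 86.5]
wrist_force: [-0.4, 0.6, -2.6]
opening: 0.0575
```

```bash
python3 pc.py .278 .11;python3 - <<'E'
from h import *
p=bot.camera("scene");crop(p,250,140,140,120,5.5,"s19.png")
E
```

```text
t=33.60 q=[18.9, 35.9, 34.2, 103.5, -31.9, 116.9] F=[-0.4, 0.6, -2.6] op=57.5 pos [0.6781 0.0839 0.1633] rpy [-179.7    35.02   86.51] d53 w0.01
[[14.7,0.4,22.2,-0.001,0.0,0.002],[14.7,0.4,22.3,-0.001,0.0,0.003]]
  IK err 0.00 margin 27.5 maxstep 1 qend [19.0, 36.0, 28.0, 97.0, -32.0, 117.0]
```

View pics/s19.png

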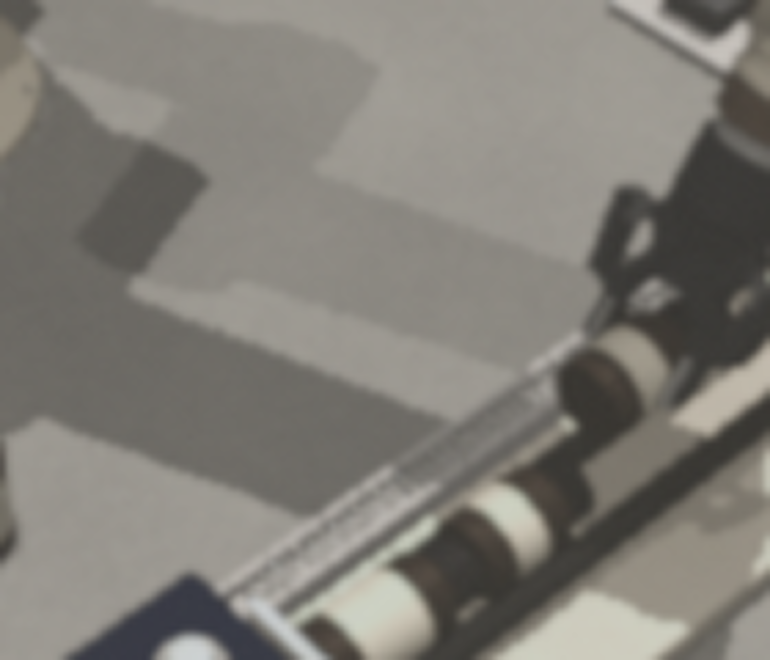

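Call:
servo_tool:
  motion:
    - [[10,0.3,15,0,0,0.002],[10,0.3,15,0,0,0.002],[8,0,12,0,0,0],[4,0,6,0,0,0],[0,0,0,0,0,0]]

```text
time: 34.15
ee_pos: [0.6782, 0.0817, 0.1073]
tcp_rot: [-179.8, 35.0, 86.4]
wrist_force: [-0.8, 0.1, -3.1]
opening: 0.0576
```

```bash
python3 pc.py .278 .088
```

```text
t=34.15 q=[18.8, 35.9, 28.0, 97.2, -32.0, 116.8] F=[-0.8, 0.1, -3.1] op=57.6 pos [0.6782 0.0817 0.1073] rpy [-179.8    35.02   86.36] d19 w0.00
[[11.6,0.4,15.4,-0.002,0.0,0.003]]
  IK err 0.00 margin 33.4 maxstep 0 qend [19.0, 36.0, 26.0, 95.0, -32.0, 117.0]
```

Call:
servo_tool:
  motion:
    - [[5,0.3,8,0,0,0.003],[4,0,5,0,0,0],[2,0,2.5,0,0,0],[0,0,0,0,0,0]]

```text
time: 34.55
ee_pos: [0.6788, 0.082, 0.0902]
tcp_rot: [179.9, 35.0, 86.0]
wrist_force: [-4.5, -1.2, 4.4]
opening: 0.0577
```

Call:
servo_tool:
  motion:
    - [[0.6,0,1,0,0,0],[0.6,0,1,0,0,0],[0,0,0,0,0,0]]

```text
time: 34.85
ee_pos: [0.6788, 0.082, 0.09]
tcp_rot: [179.8, 35.0, 86.0]
wrist_force: [-9.7, 1.3, 15.8]
opening: 0.0575
```

Call:
servo_tool:
  motion:
    - [[0,0,0,0,0,0],[0,0,0,0,0,0],[0,0,0,0,0,0],[0,0,-5,0,0,0],[0,0,-15,0,0,0]]
  gripper: 85

```text
time: 35.35
ee_pos: [0.6793, 0.0929, 0.1023]
tcp_rot: [-180.0, 35.0, 86.0]
wrist_force: [0.4, 0.7, -0.5]
opening: 0.0851
```

Call:
servo_tool:
  motion:
    - [[0,0,-30,0,0,0],[0,0,-35,0,0,0],[0,0,-35,0,0,0],[0,0,-20,0,0,0],[0,0,0,0,0,0]]

```text
time: 35.85
ee_pos: [0.6849, 0.164, 0.2036]
tcp_rot: [179.7, 34.9, 86.0]
wrist_force: [0.0, -0.0, -0.8]
opening: 0.0854
```

```bash
sed -i 's/RE=np.array(\[.660,-.195\])/RE=np.array([.658,-.195])/' pl.py; python3 pk.py .379 -.2313 .062 .12 F; python3 - <<'E'
from pl import *
p=bot.camera("top");crop(p,230,100,200,150,4,"t20.png")
q=bot.camera("scene");crop(q,220,140,160,140,4.8,"s20.png")
E
```

```text
t=35.85 q=[24.5, 45.1, 52.4, 115.4, -30.4, 123.3] F=[0.0, -0.0, -0.8] op=85.4 pos [0.6849 0.164  0.2036] rpy [179.66  34.88  85.98] d426 w0.35
[[-21.6,-27.9,23.8,0.0,-0.035,-0.0],[-20.8,-27.9,24.5,0.001,-0.035,-0.001],[-19.9,-27.9,25.3,0.0,-0.035,-0.0],[-19.0,-28.0,26.0,0.0,-0.035,-0.0],[-18.1,-27.9,26.6,0.001,-0.036,-0.001]]
[[-17.0,-27.9,27.2,0.0,-0.035,-0.0],[-16.1,-27.9,27.9,0.0,-0.035,-0.0],[-15.2,-27.9,28.4,0.001,-0.035,-0.001],[-14.1,-27.9,28.9,0.0,-0.035,-0.0],[-13.0,-27.9,29.4,0.0,-0.035,-0.0]]
  IK err 0.00 margin 18.9 maxstep 11 qend [12.0, -4.0, -26.0, 89.0, -52.0, 117.0]
```

View pics/t20.png

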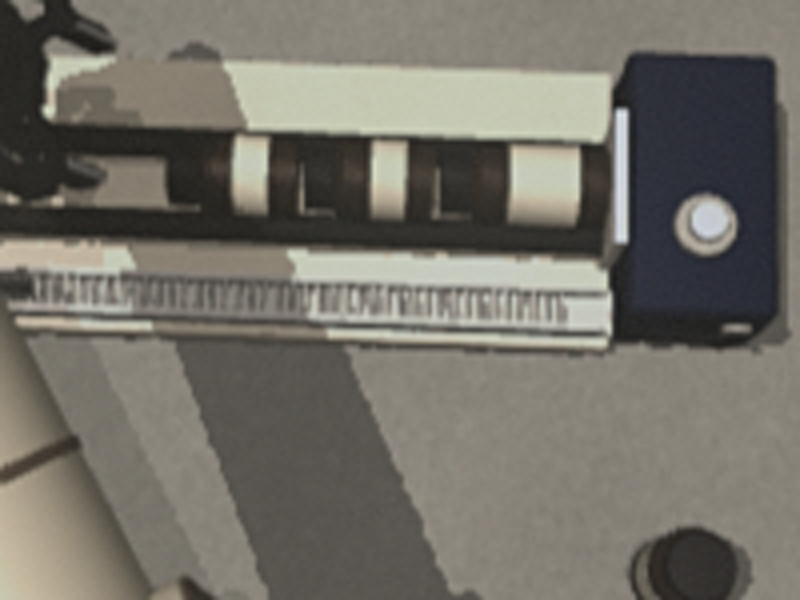

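View pics/s20.png

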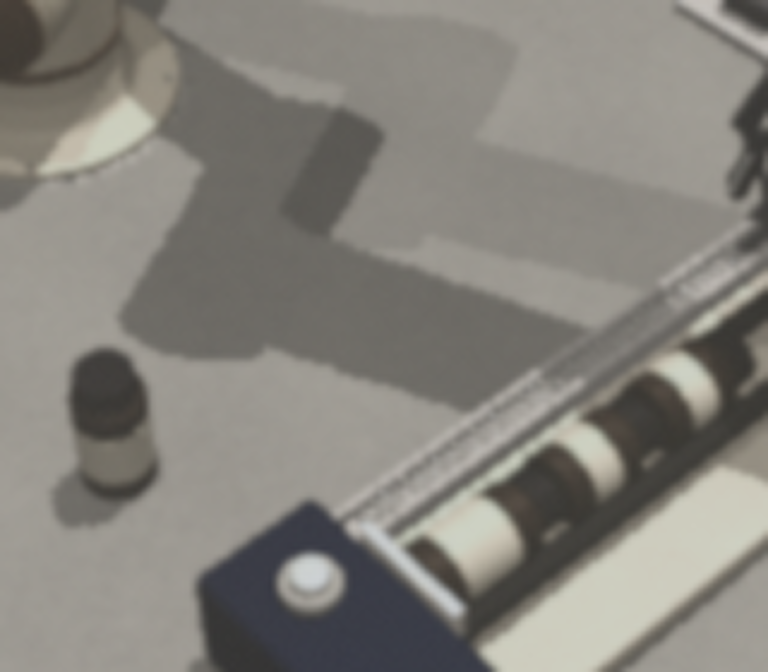

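```bash
python3 - <<'E'
from pl import *
for z in(.085,.11,.15,.18,.2,.22):
    q,f=ik(row(.393,z),pose(T0,1,-D));print(z,q.round(0).tolist(),np.abs(f).max().round(2),(LIM[:,1]-q).min().round(1))
E
```

```text
0.085 [27.0, 47.0, 42.0, 105.0, -30.0, -54.0] 0.0 25.9
0.11 [27.0, 47.0, 45.0, 107.0, -30.0, -54.0] 0.0 23.1
0.15 [27.0, 48.0, 50.0, 112.0, -30.0, -54.0] 0.0 18.3
0.18 [27.0, 49.0, 55.0, 116.0, -30.0, -54.0] 0.0 14.3
0.2 [27.0, 50.0, 59.0, 119.0, -30.0, -54.0] 0.0 11.3
0.22 [27.0, 52.0, 65.0, 123.0, -30.0, -54.0] 0.0 6.1
```

Call:
servo_tool:
  motion:
    - [[-21,-28,24,0,-0.035,0],[-21,-28,24,0,-0.035,0],[-20,-28,25,0,-0.035,0],[-19,-28,26,0,-0.035,0],[-18,-28,27,0,-0.035,0]]

```text
time: 36.45
ee_pos: [0.5392, 0.0204, 0.1651]
tcp_rot: [-180.0, 44.7, 86.0]
wrist_force: [1.0, -0.1, -0.0]
opening: 0.0847
```

Call:
servo_tool:
  motion:
    - [[-17,-28,27,0,-0.035,0],[-16,-28,28,0,-0.035,0],[-15,-28,28,0,-0.035,0],[-14,-28,29,0,-0.035,0],[-13,-28,29,0,-0.035,0]]

```text
time: 36.95
ee_pos: [0.3885, -0.1247, 0.1277]
tcp_rot: [-180.0, 54.7, 86.0]
wrist_force: [-0.5, -0.0, 1.3]
opening: 0.085
```

```bash
python3 pk.py .379 -.2313 .062 0 F;python3 - <<'E'
from pl import *
p=bot.camera("top");crop(p,330,190,120,100,6,"t21.png")
E
```

```text
t=36.95 q=[12.8, -3.4, -25.8, 89.8, -51.4, 117.6] F=[-0.5, -0.0, 1.3] op=85.0 pos [ 0.3885 -0.1247  0.1277] rpy [-179.96   54.7    86.03] d123 w0.01
[[-2.2,-0.7,40.9,-0.001,-0.002,-0.0],[-2.0,-0.7,41.0,-0.001,-0.002,-0.001],[-2.0,-0.7,40.9,-0.001,-0.001,-0.0]]
  IK err 0.00 margin 27.5 maxstep 2 qend [-2.0, -10.0, -38.0, 65.0, -55.0, 94.0]
```

View pics/t21.png

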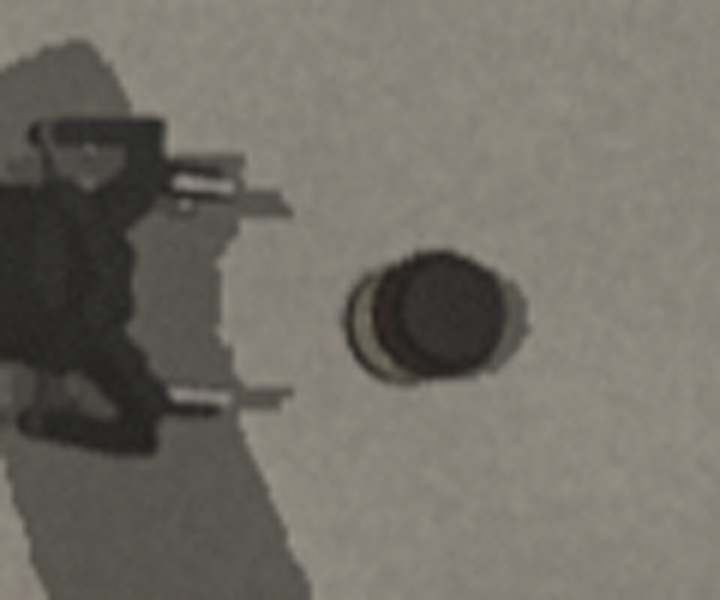

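Call:
servo_tool:
  motion:
    - [[-2,-1,31,-0.001,-0.002,0],[-2,-1,31,-0.001,-0.002,0],[-2,-1,30,0,0,0],[0,0,20,0,0,0],[0,0,11,0,0,0]]

```text
time: 37.5
ee_pos: [0.3787, -0.2279, 0.0611]
tcp_rot: [180.0, 54.8, 86.0]
wrist_force: [0.3, 0.1, 0.2]
opening: 0.0851
```

Call:
servo_tool:
  motion:
    - [[0,0,0,0,0,0]]

```text
time: 37.6
ee_pos: [0.3788, -0.2274, 0.0614]
tcp_rot: [180.0, 54.8, 86.0]
wrist_force: [0.4, 0.3, -0.0]
opening: 0.0848
```

```bash
python3 pk.py .379 -.2313 .062 0 F;python3 - <<'E'
from pl import *
p=bot.camera("top");crop(p,330,190,120,100,6,"t22.png")
E
```

```text
t=37.60 q=[-1.5, -9.7, -38.1, 65.0, -54.7, 94.3] F=[0.4, 0.3, -0.0] op=84.8 pos [ 0.3788 -0.2274  0.0614] rpy [179.98  54.81  85.98] d1 w0.00
[[-1.0,0.4,0.4,-0.002,-0.003,-0.002]]
  IK err 0.00 margin 27.5 maxstep 0 qend [-2.0, -10.0, -38.0, 65.0, -55.0, 94.0]
```

View pics/t22.png

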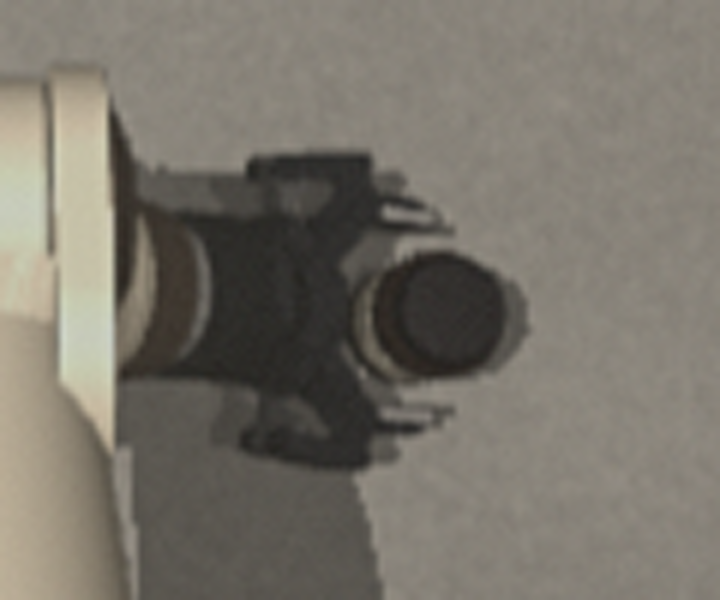

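Centred well; close.

Call:
servo_tool:
  motion:
    - [[0,0,0,0,0,0],[0,0,0,0,0,0],[0,0,0,0,0,0],[0,0,0,0,0,0],[0,0,0,0,0,0]]
  gripper: 50

```text
time: 38.15
ee_pos: [0.382, -0.226, 0.0639]
tcp_rot: [179.7, 54.8, 85.9]
wrist_force: [-2.0, 3.4, 5.7]
opening: 0.0568
```

Call:
servo_tool:
  motion:
    - [[0,0,0,0,0,0],[0,0,0,0,0,0]]

```text
time: 38.35
ee_pos: [0.382, -0.2261, 0.064]
tcp_rot: [179.7, 54.8, 85.9]
wrist_force: [-1.4, 4.7, 4.7]
opening: 0.0568
```

```bash
python3 tr2.py .395 .2 F .20
```

```text
t=38.35 q=[-1.3, -9.6, -37.7, 65.2, -54.8, 94.3] F=[-1.4, 4.7, 4.7] op=56.8 pos [ 0.382  -0.2261  0.064 ] rpy [179.68  54.83  85.93] d136 w0.00
[[-27.8,0.1,-19.6,0.0,0.0,0.0],[-27.8,0.1,-19.6,0.0,0.0,0.0],[-27.8,0.1,-19.6,0.0,0.0,0.0],[-27.8,0.1,-19.6,0.0,0.0,0.0]]
  IK err 0.00 margin 28.0 maxstep 1 qend [-1.0, -15.0, -27.0, 82.0, -55.0, 94.0]
t=38.35 q=[-1.3, -9.6, -37.7, 65.2, -54.8, 94.3] F=[-1.4, 4.7, 4.7] op=56.8 pos [ 0.3819 -0.226   0.2   ] rpy [179.68  54.83  85.93] d262 w1.57
[[9.3,11.4,-16.1,-0.022,-0.0,-0.129],[7.8,12.9,-15.8,-0.023,-0.0,-0.129],[6.0,14.1,-15.5,-0.022,-0.0,-0.129],[4.2,15.1,-15.1,-0.023,-0.0,-0.13],[2.1,15.8,-14.8,-0.022,-0.0,-0.129]]
[[0.0,16.4,-14.5,-0.022,-0.0,-0.129],[-2.1,16.5,-14.1,-0.023,-0.0,-0.129],[-4.2,16.4,-13.7,-0.022,-0.0,-0.129],[-6.3,16.0,-13.4,-0.022,-0.0,-0.129],[-8.3,15.4,-13.0,-0.023,-0.0,-0.129]]
[[-10.2,14.5,-12.7,-0.022,-0.0,-0.13],[-12.1,13.3,-12.3,-0.023,-0.0,-0.129]]
  IK err 0.00 margin 28.1 maxstep 7 qend [19.0, 5.0, -3.0, 92.0, -45.0, 23.0]
t=38.35 q=[-1.3, -9.6, -37.7, 65.2, -54.8, 94.3] F=[-1.4, 4.7, 4.7] op=56.8 pos [ 0.5332 -0.0135  0.22  ] rpy [179.68  54.83  85.93] d262 w1.57
[[-13.3,14.3,-9.8,-0.023,0.0,-0.129],[-15.0,12.6,-9.4,-0.022,0.0,-0.129],[-16.6,10.9,-9.2,-0.023,-0.0,-0.129],[-17.8,8.8,-9.0,-0.023,-0.0,-0.129],[-18.8,6.7,-8.7,-0.022,0.0,-0.128]]
[[-19.5,4.3,-8.7,-0.023,-0.0,-0.129],[-19.9,2.1,-8.6,-0.023,-0.0,-0.129],[-20.1,-0.4,-8.6,-0.022,0.0,-0.129],[-19.8,-2.7,-8.6,-0.023,-0.0,-0.129],[-19.4,-5.0,-8.7,-0.023,-0.0,-0.129]]
[[-18.5,-7.4,-8.8,-0.022,0.0,-0.129],[-17.5,-9.4,-9.0,-0.023,-0.0,-0.129]]
  IK err 0.00 margin 10.7 maxstep 11 qend [27.0, 50.0, 60.0, 120.0, -30.0, -54.0]
```

```bash
python3 - <<'E'
from pl import *
p=bot.camera("top");crop(p,350,200,90,75,8,"t23.png")
q=bot.camera("scene");crop(q,210,180,90,75,8,"s23.png")
E
```

```text
(no output)
```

View pics/t23.png

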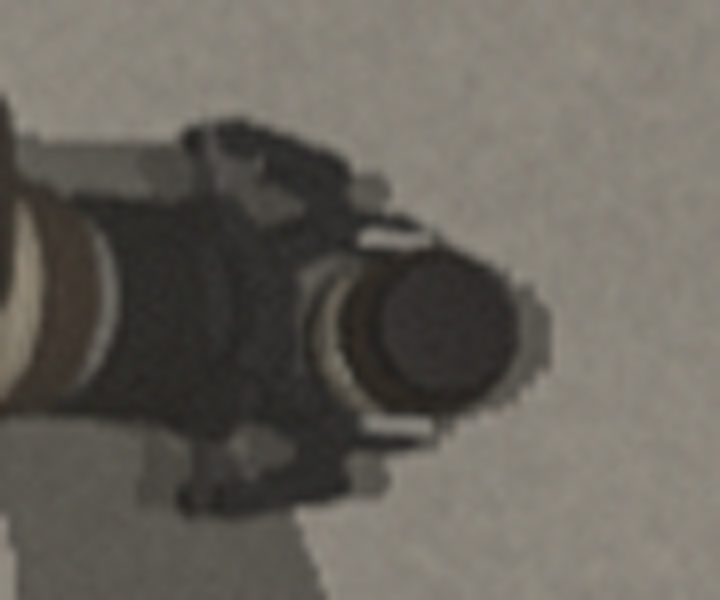

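View pics/s23.png

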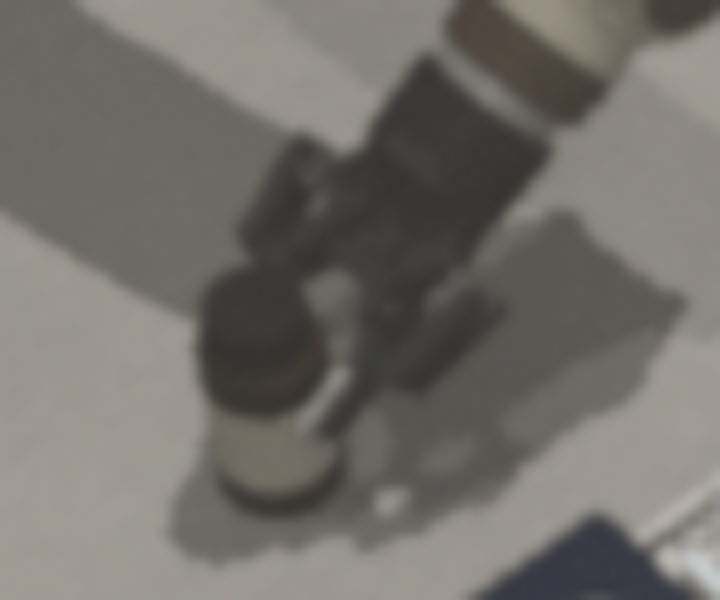

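Call:
servo_tool:
  motion:
    - [[0,0,0,0,0,0],[0,0,0,0,0,0],[0,0,0,0,0,0]]
  gripper: 75

```text
time: 38.75
ee_pos: [0.3815, -0.2262, 0.0633]
tcp_rot: [179.8, 54.8, 86.0]
wrist_force: [0.7, 0.6, -0.7]
opening: 0.0749
```

```bash
python3 - <<'E'
from pl import *
p,r,o=cur(); t=p.copy();t[:2]=t[:2]-.005*D;t[0]=.381;t[2]=.0625;go(t,PICKF)
q=bot.camera("scene");crop(q,210,180,90,75,8,"s24.png")
p=bot.camera("top");crop(p,350,200,90,75,8,"t24.png")
E
```

```text
t=38.75 q=[-1.3, -9.6, -37.8, 65.2, -54.7, 94.3] F=[0.7, 0.6, -0.7] op=74.9 pos [ 0.3815 -0.2262  0.0633] rpy [179.76  54.8   85.96] d5 w0.00
[[-2.3,-0.2,4.5,0.001,-0.004,-0.002]]
  IK err 0.00 margin 27.6 maxstep 0 qend [-2.0, -10.0, -38.0, 64.0, -55.0, 93.0]
```

View pics/t24.png

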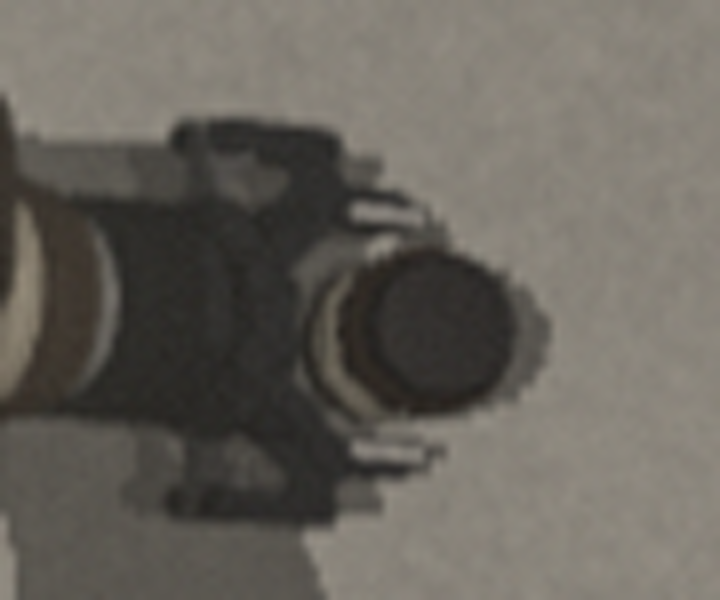

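Call:
servo_tool:
  motion:
    - [[-2.5,0,4.5,0,-0.004,-0.002],[0,0,0,0,0,0]]

```text
time: 39.05
ee_pos: [0.3811, -0.2318, 0.0628]
tcp_rot: [179.9, 55.1, 86.1]
wrist_force: [-0.0, -0.7, 0.1]
opening: 0.075
```

Call:
servo_tool:
  motion:
    - [[0,0,0,0,0,0],[0,0,0,0,0,0],[0,0,0,0,0,0],[0,0,0,0,0,0],[0,0,0,0,0,0]]
  gripper: 50

```text
time: 39.55
ee_pos: [0.3814, -0.2314, 0.0632]
tcp_rot: [179.9, 55.1, 86.1]
wrist_force: [0.3, 1.1, 3.6]
opening: 0.0576
```

Call:
servo_tool:
  motion:
    - [[0,0,0,0,0,0]]

```text
time: 39.65
ee_pos: [0.3814, -0.2314, 0.0632]
tcp_rot: [179.9, 55.1, 86.1]
wrist_force: [0.4, 1.3, 5.4]
opening: 0.0577
```

```bash
python3 tr2.py .395 .2 F .20 | head -3; python3 - <<'E'
from pl import *
p=bot.camera("top");crop(p,350,200,90,75,8,"t25.png")
E
```

```text
t=39.65 q=[-2.0, -9.9, -38.2, 64.2, -55.0, 93.1] F=[0.4, 1.3, 5.4] op=57.7 pos [ 0.3814 -0.2314  0.0632] rpy [179.87  55.06  86.12] d137 w0.00
[[-28.0,0.0,-19.6,-0.0,0.0,0.0],[-28.1,0.1,-19.6,0.0,0.0,0.0],[-28.0,0.0,-19.6,0.0,0.0,0.0],[-28.1,0.1,-19.6,0.0,0.0,0.0]]
  IK err 0.00 margin 27.7 maxstep 1 qend [-2.0, -16.0, -27.0, 81.0, -55.0, 93.0]
```

View pics/t25.png

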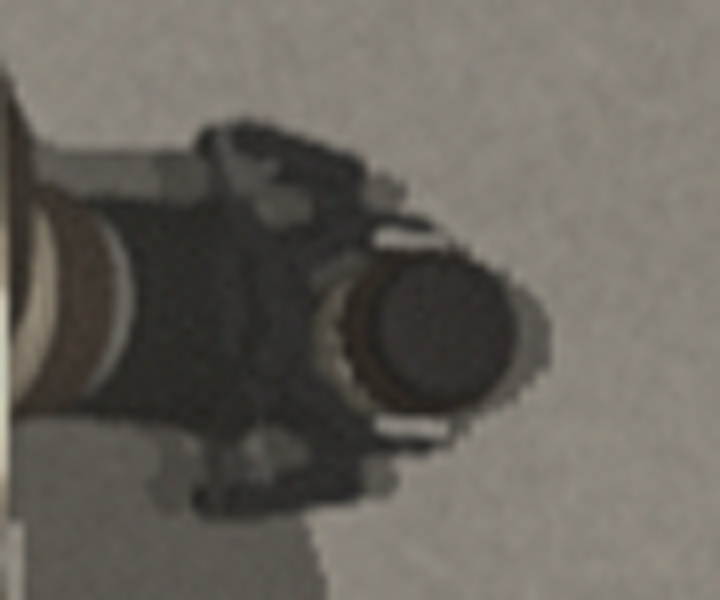

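Call:
servo_tool:
  motion:
    - [[-10,0,-7,0,0,0],[-24,0,-17,0,0,0],[-30,0,-21,0,0,0],[-30,0,-21,0,0,0],[-18,0,-13,0,0,0]]

```text
time: 40.2
ee_pos: [0.3811, -0.2307, 0.2028]
tcp_rot: [179.7, 55.0, 86.0]
wrist_force: [0.5, 0.4, -3.3]
opening: 0.0573
```

```bash
python3 tr2.py .395 .19 F .20
```

```text
t=40.20 q=[-1.9, -15.8, -26.9, 81.4, -55.0, 93.2] F=[0.5, 0.4, -3.3] op=57.3 pos [ 0.3811 -0.2307  0.2028] rpy [179.69  54.99  85.96] d3 w0.00
[[2.3,-0.0,1.6,0.0,0.0,0.0]]
  IK err 0.00 margin 27.8 maxstep 0 qend [-2.0, -16.0, -27.0, 81.0, -55.0, 93.0]
t=40.20 q=[-1.9, -15.8, -26.9, 81.4, -55.0, 93.2] F=[0.5, 0.4, -3.3] op=57.3 pos [ 0.3811 -0.2307  0.2   ] rpy [179.69  54.99  85.96] d264 w1.57
[[9.4,11.4,-16.3,-0.023,0.0,-0.129],[7.8,12.9,-15.9,-0.022,0.0,-0.129],[6.1,14.2,-15.7,-0.023,0.001,-0.129],[4.2,15.2,-15.3,-0.022,-0.0,-0.129],[2.2,15.9,-15.0,-0.023,-0.0,-0.129]]
[[0.1,16.4,-14.6,-0.022,0.0,-0.13],[-2.1,16.6,-14.3,-0.023,0.0,-0.129],[-4.2,16.5,-13.9,-0.023,0.0,-0.129],[-6.3,16.2,-13.5,-0.022,0.001,-0.129],[-8.3,15.5,-13.1,-0.023,-0.0,-0.129]]
[[-10.3,14.6,-12.8,-0.022,-0.0,-0.129],[-12.1,13.5,-12.5,-0.023,0.0,-0.129]]
  IK err 0.00 margin 27.9 maxstep 7 qend [19.0, 4.0, -3.0, 92.0, -45.0, 22.0]
t=40.20 q=[-1.9, -15.8, -26.9, 81.4, -55.0, 93.2] F=[0.5, 0.4, -3.3] op=57.3 pos [ 0.5328 -0.0158  0.22  ] rpy [179.69  54.99  85.96] d265 w1.57
[[-13.2,15.0,-9.3,-0.023,0.0,-0.129],[-15.1,13.4,-9.0,-0.022,0.0,-0.129],[-16.7,11.5,-8.7,-0.023,0.0,-0.129],[-18.0,9.5,-8.5,-0.023,0.0,-0.129],[-19.1,7.3,-8.2,-0.023,0.0,-0.129]]
[[-19.9,4.9,-8.2,-0.022,0.0,-0.128],[-20.4,2.6,-8.0,-0.023,0.0,-0.129],[-20.5,0.1,-8.0,-0.023,0.0,-0.129],[-20.4,-2.4,-8.1,-0.023,0.0,-0.129],[-19.9,-4.8,-8.1,-0.022,0.0,-0.129]]
[[-19.2,-7.2,-8.2,-0.023,0.0,-0.129],[-18.1,-9.3,-8.5,-0.023,0.0,-0.129]]
  IK err 0.00 margin 12.5 maxstep 10 qend [27.0, 49.0, 58.0, 118.0, -30.0, -54.0]
```

Call:
servo_tool:
  motion:
    - [[9.5,11.5,-16,-0.023,0,-0.129],[8,13,-16,-0.023,0,-0.129],[6,14,-15.5,-0.023,0,-0.129],[4,15,-15,-0.023,0,-0.129],[2,16,-15,-0.023,0,-0.129]]

```text
time: 40.7
ee_pos: [0.4443, -0.141, 0.2078]
tcp_rot: [-144.2, 42.3, 141.0]
wrist_force: [0.4, 0.1, -4.1]
opening: 0.0575
```

Call:
servo_tool:
  motion:
    - [[0,16.5,-14.5,-0.023,0,-0.129],[-2,16.5,-14,-0.023,0,-0.129],[-4,16.5,-14,-0.023,0,-0.129],[-6.5,16,-13.5,-0.023,0,-0.129],[-8.5,15.5,-13,-0.023,0,-0.129]]

```text
time: 41.2
ee_pos: [0.5074, -0.0518, 0.2162]
tcp_rot: [-134.3, 17.4, 173.1]
wrist_force: [0.5, 0.3, -1.8]
opening: 0.0577
```

Call:
servo_tool:
  motion:
    - [[-10.5,14.5,-13,-0.023,0,-0.129],[-12,13.5,-12.5,-0.023,0,-0.129],[-13,15,-9.5,-0.023,0,-0.129],[-15,13.5,-9,-0.023,0,-0.129],[-16.5,11.5,-9,-0.023,0,-0.129]]

```text
time: 41.7
ee_pos: [0.5698, 0.0383, 0.2126]
tcp_rot: [-138.9, -8.4, -160.2]
wrist_force: [-0.4, -0.9, -3.4]
opening: 0.0573
```

Call:
servo_tool:
  motion:
    - [[-18,9.5,-8.5,-0.023,0,-0.129],[-19,7.5,-8,-0.023,0,-0.129],[-20,5,-8,-0.023,0,-0.129],[-20.5,2.5,-8,-0.023,0,-0.129],[-20.5,0,-8,-0.023,0,-0.129]]

```text
time: 42.2
ee_pos: [0.6327, 0.1279, 0.1998]
tcp_rot: [-156.6, -28.7, -127.4]
wrist_force: [0.4, 0.4, -3.3]
opening: 0.0571
```

```bash
python3 pc.py .396 .17 F
```

```text
t=42.20 q=[24.7, 28.2, 26.8, 102.8, -33.8, -29.6] F=[0.4, 0.4, -3.3] op=57.1 pos [0.6327 0.1279 0.1998] rpy [-156.62  -28.7  -127.4 ] d94 w0.52
[[-23.1,-1.0,-4.1,-0.022,0.001,-0.127],[-22.7,-3.8,-4.1,-0.023,0.001,-0.127],[-22.1,-6.6,-4.3,-0.022,0.001,-0.127],[-21.1,-9.2,-4.4,-0.023,0.001,-0.126]]
  IK err 0.00 margin 15.3 maxstep 3 qend [27.0, 49.0, 54.0, 115.0, -30.0, -54.0]
```

Call:
servo_tool:
  motion:
    - [[-23,-1,-4,-0.022,0.001,-0.127],[-22.5,-4,-4,-0.023,0.001,-0.127],[-22,-6.5,-4,-0.022,0.001,-0.127],[-21,-9,-4,-0.023,0.001,-0.126],[0,0,0,0,0,0]]

```text
time: 42.7
ee_pos: [0.6851, 0.2001, 0.1633]
tcp_rot: [179.7, -35.2, -93.7]
wrist_force: [0.4, 0.5, -4.3]
opening: 0.0577
```

```bash
python3 pc.py .394 .11 F;python3 - <<'E'
from h import *
p=bot.camera("scene");crop(p,290,120,140,110,5.5,"s26.png")
E
```

```text
t=42.70 q=[26.9, 48.9, 53.7, 114.9, -29.6, -54.0] F=[0.4, 0.5, -4.3] op=57.7 pos [0.6851 0.2001 0.1633] rpy [179.69 -35.2  -93.69] d53 w0.01
[[-14.5,0.2,22.4,0.002,-0.002,0.001],[-14.5,0.3,22.4,0.002,-0.001,0.001]]
  IK err 0.00 margin 16.2 maxstep 1 qend [27.0, 47.0, 45.0, 108.0, -30.0, -54.0]
```

View pics/s26.png

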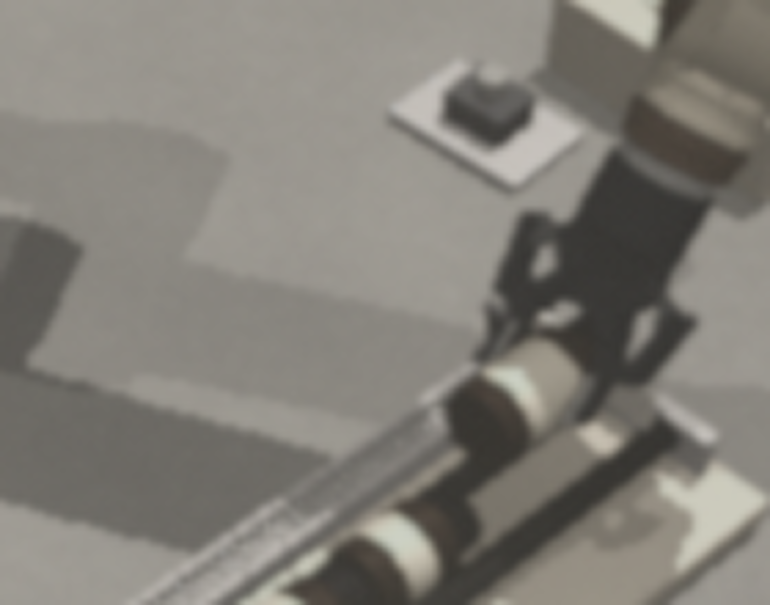

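Call:
servo_tool:
  motion:
    - [[-10,0,15,0.002,0,0],[-10,0.3,15,0.002,0,0],[-8,0,12,0,0,0],[-4,0,6,0,0,0],[0,0,0,0,0,0]]

```text
time: 43.25
ee_pos: [0.6838, 0.1963, 0.1125]
tcp_rot: [-179.4, -35.1, -94.3]
wrist_force: [-0.5, 1.0, -2.3]
opening: 0.0576
```

```bash
python3 pc.py .394 .09 F
```

```text
t=43.25 q=[26.7, 46.3, 44.1, 107.1, -29.8, -53.9] F=[-0.5, 1.0, -2.3] op=57.6 pos [0.6838 0.1963 0.1125] rpy [-179.43  -35.06  -94.31] d23 w0.01
[[-14.4,-0.2,17.4,-0.005,-0.001,-0.007]]
  IK err 0.00 margin 23.5 maxstep 0 qend [27.0, 47.0, 43.0, 105.0, -30.0, -54.0]
```

Call:
servo_tool:
  motion:
    - [[-7,0,9,-0.005,0,-0.007],[-5,0,5.5,0,0,0],[-1.5,0,2,0,0,0],[0,0,0,0,0,0]]

```text
time: 43.65
ee_pos: [0.6845, 0.1985, 0.0901]
tcp_rot: [179.9, -35.1, -93.7]
wrist_force: [-1.1, 1.0, -3.1]
opening: 0.0573
```

Call:
servo_tool:
  motion:
    - [[-1,0,1.5,0,0,0],[0,0,0,0,0,0]]

```text
time: 43.85
ee_pos: [0.6847, 0.1985, 0.0891]
tcp_rot: [-180.0, -35.0, -93.8]
wrist_force: [-0.6, 0.8, -3.5]
opening: 0.0578
```

```bash
python3 pc.py .394 .086 F|head -2
```

```text
t=43.85 q=[26.8, 46.9, 42.4, 105.2, -29.6, -54.2] F=[-0.6, 0.8, -3.5] op=57.8 pos [0.6847 0.1985 0.0891] rpy [-179.99  -35.05  -93.76] d3 w0.00
[[-1.4,0.4,2.8,-0.001,-0.001,0.001]]
```

Call:
servo_tool:
  motion:
    - [[-1,0,1.5,0,0,0],[-1,0,1.5,0,0,0],[0,0,0,0,0,0]]

```text
time: 44.15
ee_pos: [0.6849, 0.1984, 0.0862]
tcp_rot: [-179.9, -35.1, -93.8]
wrist_force: [0.7, 1.0, 1.8]
opening: 0.0575
```

Call:
servo_tool:
  motion:
    - [[-1,0,1.5,0,0,0],[0,0,0,0,0,0]]

```text
time: 44.35
ee_pos: [0.6849, 0.1984, 0.0861]
tcp_rot: [-179.8, -35.1, -93.8]
wrist_force: [-2.2, 0.3, 9.4]
opening: 0.0574
```

Call:
servo_tool:
  motion:
    - [[0,0,0,0,0,0],[0,0,0,0,0,0],[0,0,0,0,0,0],[0,0,-5,0,0,0],[0,0,-15,0,0,0]]
  gripper: 85

```text
time: 44.85
ee_pos: [0.685, 0.2092, 0.0992]
tcp_rot: [179.9, -35.1, -93.7]
wrist_force: [0.3, -0.7, 0.8]
opening: 0.0848
```

Call:
servo_tool:
  motion:
    - [[0,0,-20,0,0,0],[0,0,-20,0,0,0],[10,0,-20,0,0,0],[20,0,-25,0,0,0],[0,0,0,0,0,0]]

```text
time: 45.35
ee_pos: [0.6874, 0.2343, 0.1918]
tcp_rot: [-179.6, -34.9, -94.0]
wrist_force: [-0.3, 0.1, 0.2]
opening: 0.085
```

```bash
python3 - <<'E'
from pl import *
p=bot.camera("top");crop(p,190,100,240,120,3.3,"t27.png")
q=bot.camera("scene");crop(q,240,140,190,140,4.2,"s27.png")
Rg=Ro.from_euler("xyz",[180,0,176.2],degrees=True)
go([.607,.292,.2],Rg)
E
```

```text
t=45.45 q=[29.0, 56.2, 68.5, 123.0, -28.9, -51.8] F=[0.6, 0.5, -1.4] op=85.0 pos [0.6874 0.2344 0.1873] rpy [-179.89  -34.99  -93.82] d100 w1.66
[[-3.0,7.0,-3.4,-0.04,-0.04,0.126],[-2.1,7.4,-3.0,-0.04,-0.04,0.127],[-1.3,7.8,-2.6,-0.04,-0.039,0.126],[-0.4,8.0,-2.2,-0.04,-0.04,0.127],[0.5,8.1,-2.0,-0.04,-0.04,0.126]]
[[1.4,8.0,-1.6,-0.04,-0.04,0.127],[2.5,7.8,-1.4,-0.04,-0.039,0.126],[3.3,7.5,-1.2,-0.04,-0.04,0.127],[4.2,7.1,-1.1,-0.04,-0.04,0.126],[5.0,6.6,-1.0,-0.04,-0.04,0.127]]
[[5.8,5.9,-1.0,-0.04,-0.04,0.126],[6.4,5.1,-1.0,-0.04,-0.039,0.127]]
  IK err 0.29 margin 0.0 maxstep 7 qend [26.0, 22.0, 25.0, 93.0, -0.0, 29.0]
```

View pics/t27.png

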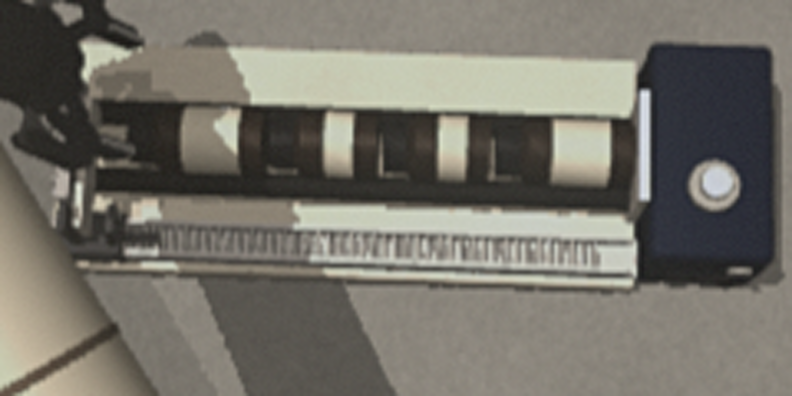

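View pics/s27.png

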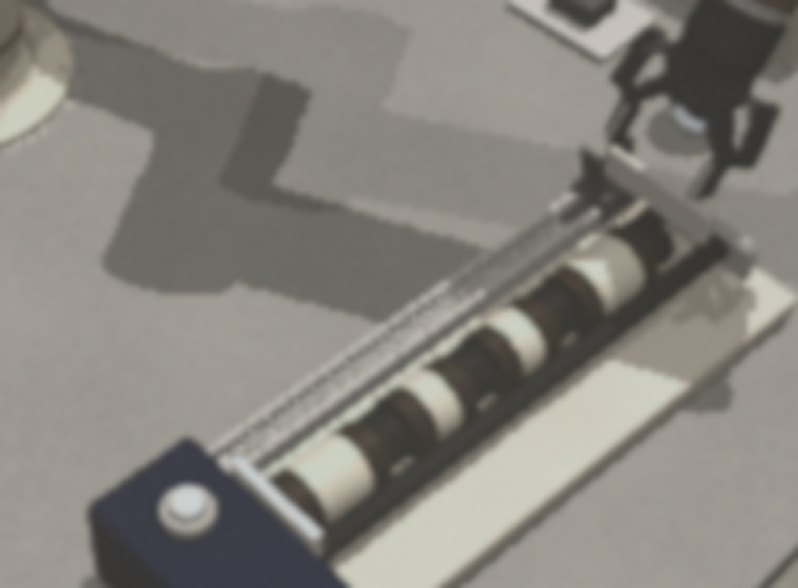

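Call:
servo_tool:
  motion:
    - [[0,30,0,0,0,0],[0,40,0,0,0,0],[0,20,0,0,0,0]]

```text
time: 45.75
ee_pos: [0.6075, 0.2397, 0.1857]
tcp_rot: [179.8, -35.2, -93.6]
wrist_force: [0.6, 1.0, 0.3]
opening: 0.0851
```

```bash
python3 - <<'E'
from pl import *
q=bot.camera("scene");crop(q,360,150,70,55,11,"s28.png")
p=bot.camera("top");crop(p,190,130,60,50,13,"t28.png")
Rg=Ro.from_euler("xyz",[180,0,176.2],degrees=True)
go([.607,.292,.2],Rg)
E
```

```text
t=45.85 q=[32.5, 40.1, 42.4, 114.9, -27.6, -48.3] F=[-0.0, -0.1, -0.3] op=84.8 pos [0.6074 0.2402 0.1872] rpy [179.84 -35.12 -93.57] d53 w1.66
[[-2.9,0.3,-3.3,-0.04,-0.04,0.127],[-3.0,0.8,-3.3,-0.04,-0.04,0.126],[-2.9,1.3,-3.0,-0.04,-0.04,0.127],[-2.9,1.8,-2.9,-0.04,-0.041,0.127],[-2.7,2.3,-2.6,-0.04,-0.04,0.126]]
[[-2.5,2.7,-2.5,-0.04,-0.04,0.127],[-2.3,3.1,-2.2,-0.039,-0.04,0.127],[-1.9,3.5,-2.1,-0.04,-0.04,0.126],[-1.5,3.7,-1.8,-0.04,-0.04,0.127],[-1.1,4.0,-1.6,-0.04,-0.04,0.127]]
[[-0.7,4.2,-1.5,-0.04,-0.04,0.126],[-0.2,4.2,-1.2,-0.04,-0.04,0.127]]
  IK err 0.00 margin 14.2 maxstep 7 qend [26.0, 22.0, 25.0, 93.0, -0.0, 29.0]
```

View pics/s28.png

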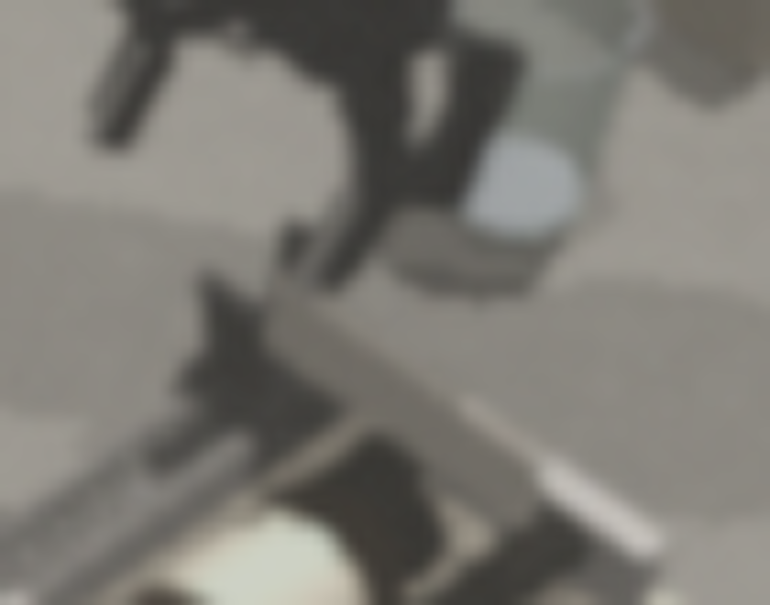

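View pics/t28.png

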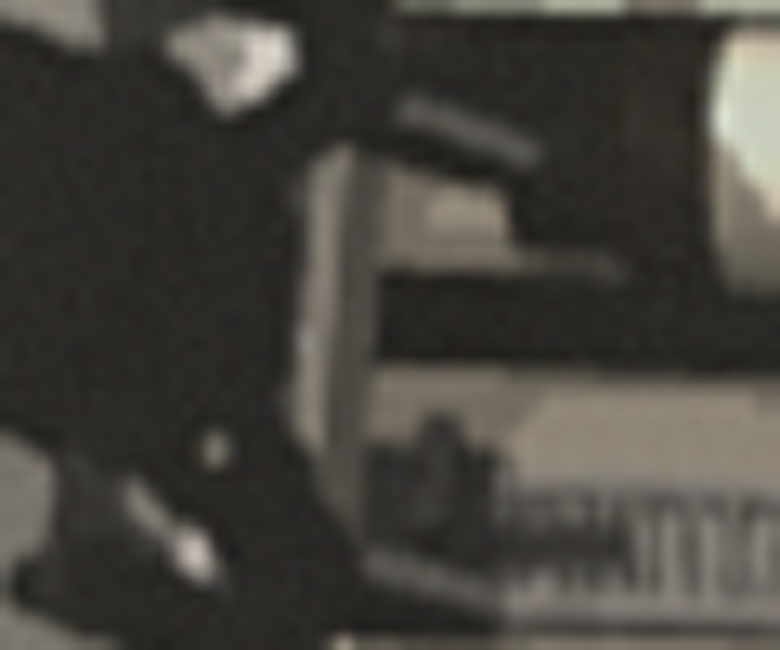

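Call:
servo_tool:
  motion:
    - [[-3,0,-5,-0.04,-0.04,0.127],[-3,1,-5,-0.04,-0.04,0.127],[-3,1,-4,-0.04,-0.04,0.127],[-3,2,-3,-0.04,-0.04,0.127],[-3,2,-3,-0.04,-0.04,0.127]]

```text
time: 46.35
ee_pos: [0.6115, 0.2644, 0.1954]
tcp_rot: [-172.4, -20.5, -134.3]
wrist_force: [0.8, 0.4, -0.0]
opening: 0.0852
```

Call:
servo_tool:
  motion:
    - [[-2.5,3,-2.5,-0.04,-0.04,0.127],[-2,3,-2,-0.04,-0.04,0.127],[-2,3.5,-2,-0.04,-0.04,0.127],[-1.5,4,-2,-0.04,-0.04,0.127],[-1,4,-1.5,-0.04,-0.04,0.127]]

```text
time: 46.85
ee_pos: [0.6109, 0.2859, 0.2009]
tcp_rot: [-176.1, -4.9, -170.1]
wrist_force: [0.5, 1.2, -0.5]
opening: 0.0852
```

Call:
servo_tool:
  motion:
    - [[-0.7,4,-1.5,-0.04,-0.04,0.127],[0,4,-1,-0.04,-0.04,0.127],[0,0,0,0,0,0]]

```text
time: 47.15
ee_pos: [0.61, 0.2937, 0.2043]
tcp_rot: [179.9, 0.2, 175.7]
wrist_force: [-0.2, -0.5, -0.2]
opening: 0.0852
```

```bash
python3 - <<'E'
from pl import *
q=bot.camera("scene");crop(q,360,150,60,50,13,"s29.png")
Rg=Ro.from_euler("xyz",[180,0,176.2],degrees=True)
go([.6075,.292,.14],Rg)
E
```

```text
t=47.20 q=[25.7, 22.5, 25.8, 93.3, -0.1, 29.7] F=[0.2, -0.9, 0.7] op=85.0 pos [0.61   0.2937 0.2041] rpy [-1.7999e+02  1.0000e-01  1.7599e+02] d64 w0.00
[[1.2,-0.9,32.0,-0.0,0.001,-0.002],[1.2,-0.9,32.1,-0.0,0.001,-0.002]]
  IK err 0.00 margin 37.9 maxstep 1 qend [26.0, 22.0, 17.0, 86.0, 0.0, 29.0]
```

View pics/s29.png

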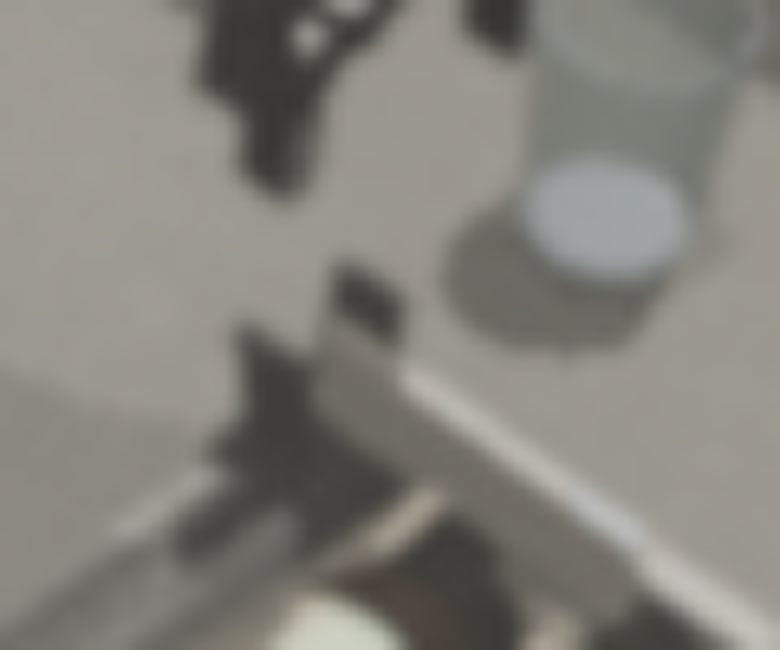

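```bash
python3 - <<'E'
from pl import *
q=bot.camera("scene")
S=lambda x,y,z:unproj(q,360+x/13,150+y/13,z).round(4)
r=S(345,262,.122);t=S(240,325,.122);print(r,t)
d0=np.array([.5743,-.0236]);t0=np.array([.572,-.0642]);print((r[:2]-d0)@D,(t[:2]-t0)@D)
E
```

```text
[0.5986 0.3055 0.122 ] [0.593  0.2633 0.122 ]
0.32998814916093655 0.32817129463357086
```

Call:
servo_tool:
  motion:
    - [[1,-3,25,0,0.001,-0.002],[1,-2,25,0,0.001,-0.002],[0,0,25,0,0,0],[0,0,15,0,0,0],[0,0,7,0,0,0]]

```text
time: 47.75
ee_pos: [0.6075, 0.2893, 0.1046]
tcp_rot: [-179.9, -0.2, 176.2]
wrist_force: [0.7, 0.4, -0.8]
opening: 0.0848
```

```bash
python3 - <<'E'
from pl import *
q=bot.camera("scene");crop(q,360,150,60,50,13,"s30.png")
Rg=Ro.from_euler("xyz",[180,0,176.2],degrees=True)
go([.6075,.289,.106],Rg)
E
```

```text
t=47.80 q=[25.5, 21.7, 13.8, 82.3, 0.0, 29.3] F=[-0.5, 0.2, -0.3] op=84.9 pos [0.6075 0.2894 0.1046] rpy [-1.7993e+02 -1.6000e-01  1.7618e+02] d1 w0.00
[[-0.1,-0.4,-1.4,-0.001,-0.003,-0.0]]
  IK err 0.00 margin 48.3 maxstep 0 qend [25.0, 22.0, 14.0, 82.0, 0.0, 29.0]
```

View pics/s30.png

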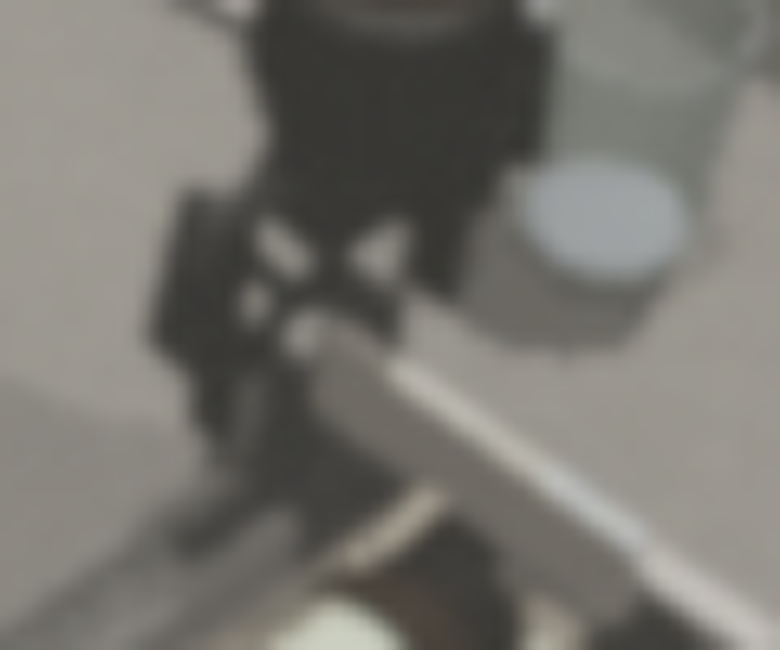

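Close on the tab.

Call:
servo_tool:
  motion:
    - [[0,0,0,0,0,0],[0,0,0,0,0,0],[0,0,0,0,0,0],[0,0,0,0,0,0],[0,0,0,0,0,0]]
  gripper: 25
  newtons: 30

```text
time: 48.3
ee_pos: [0.6086, 0.2899, 0.1093]
tcp_rot: [179.9, 0.2, 176.1]
wrist_force: [-0.9, -1.1, 5.6]
opening: 0.0344
```

Call:
servo_tool:
  motion:
    - [[0,0,0,0,0,0],[0,0,0,0,0,0]]

```text
time: 48.5
ee_pos: [0.6086, 0.2899, 0.1093]
tcp_rot: [179.9, 0.2, 176.1]
wrist_force: [-0.5, -1.3, 5.6]
opening: 0.0341
```

Call:
servo_tool:
  motion:
    - [[0,-3,-2,0,0,0],[0,-6,0,0,0,0],[0,-8,0,0,0,0],[0,-6,0,0,0,0],[0,0,0,0,0,0]]

```text
time: 49.0
ee_pos: [0.6069, 0.2656, 0.1094]
tcp_rot: [180.0, 0.1, 176.1]
wrist_force: [4.2, -0.7, -3.1]
opening: 0.0339
```

```bash
python3 - <<'E'
from pl import *
q=bot.camera("scene");crop(q,340,160,80,60,9,"s31.png")
p,r,o=cur();print((p[:2]-np.array([.6086,.2899]))@D+.3805)
E
```

```text
0.3564064458375077
```

View pics/s31.png

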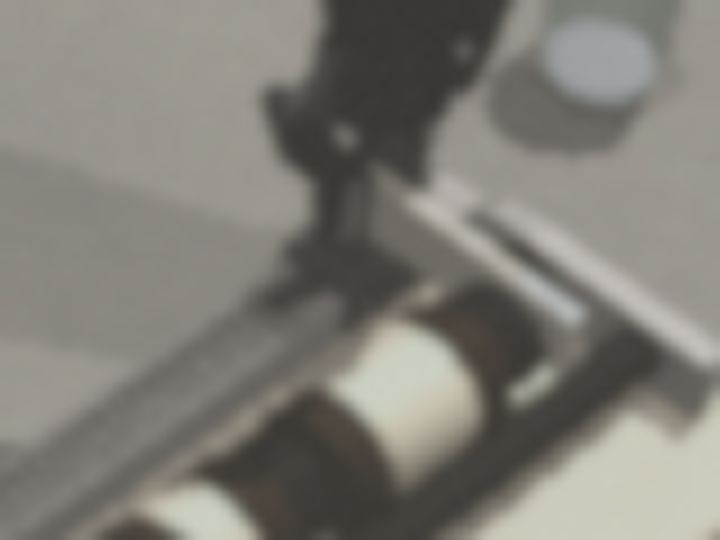

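Slides freely. Step on by small amounts watching the y force.

Call:
servo_tool:
  motion:
    - [[0,-1.5,1,0,0,0],[0,-1.5,0,0,0,0],[0,0,0,0,0,0]]

```text
time: 49.35
ee_pos: [0.6068, 0.2635, 0.1093]
tcp_rot: [179.9, 0.1, 176.1]
wrist_force: [4.4, 0.3, 6.2]
opening: 0.0338
```

Call:
servo_tool:
  motion:
    - [[0,-1.5,0,0,0,0],[0,-1,0,0,0,0],[0,0,0,0,0,0]]

```text
time: 49.65
ee_pos: [0.6066, 0.2611, 0.1093]
tcp_rot: [179.9, 0.1, 176.1]
wrist_force: [4.6, -0.9, 6.4]
opening: 0.0344
```

Call:
servo_tool:
  motion:
    - [[0,-1.5,0,0,0,0],[0,-1,0,0,0,0],[0,0,0,0,0,0]]

```text
time: 49.95
ee_pos: [0.6065, 0.2592, 0.1093]
tcp_rot: [179.9, 0.2, 176.1]
wrist_force: [5.2, 1.0, 5.0]
opening: 0.034
```

Call:
servo_tool:
  motion:
    - [[0,-1.5,0,0,0,0],[0,-1,0,0,0,0],[0,0,0,0,0,0]]

```text
time: 50.25
ee_pos: [0.6063, 0.2568, 0.1093]
tcp_rot: [179.9, 0.2, 176.1]
wrist_force: [5.7, 2.3, 5.3]
opening: 0.0339
```

```bash
python3 - <<'E'
from pl import *
q=bot.camera("scene");crop(q,340,160,80,60,9,"s32.png")
p,r,o=cur();print((p[:2]-np.array([.6086,.2899]))@D+.3805,o["wrist_force"])
E
```

```text
0.34731025126494164 [5.33314272 2.00643373 6.08985879]
```

View pics/s32.png

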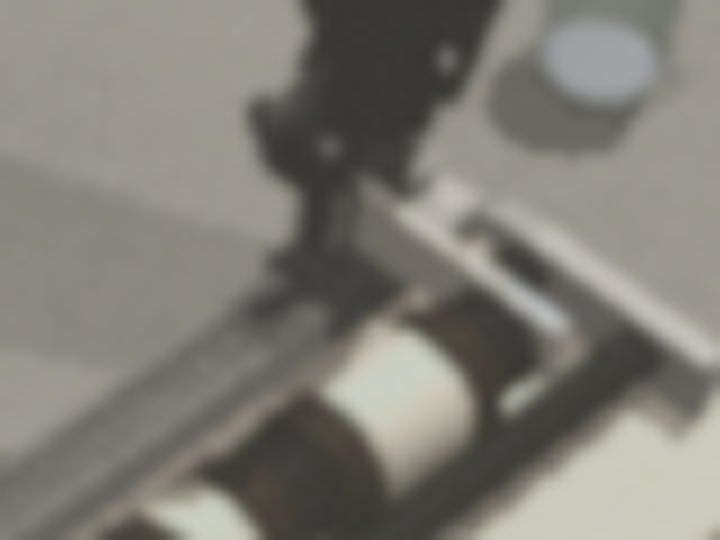

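Call:
servo_tool:
  motion:
    - [[0,2.5,0,0,0,0],[0,0,0,0,0,0],[0,0,0,0,0,0]]

```text
time: 50.6
ee_pos: [0.6065, 0.2589, 0.1093]
tcp_rot: [179.9, 0.1, 176.1]
wrist_force: [5.3, 0.1, 5.5]
opening: 0.0336
```

Call:
servo_tool:
  motion:
    - [[0,0,0,0,0,0],[0,0,0,0,0,0],[0,0,0,0,0,0],[0,0,0,0,0,0],[0,0,0,0,0,0]]
  gripper: 85

```text
time: 51.1
ee_pos: [0.6055, 0.2587, 0.1079]
tcp_rot: [180.0, -0.0, 176.1]
wrist_force: [0.2, -0.8, 0.7]
opening: 0.0851
```

Call:
servo_tool:
  motion:
    - [[0,0,-10,0,0,0],[0,0,-30,0,0,0],[0,0,-40,0,0,0],[0,0,-40,0,0,0],[0,0,0,0,0,0]]

```text
time: 51.6
ee_pos: [0.6069, 0.2592, 0.2355]
tcp_rot: [179.7, 0.5, 176.1]
wrist_force: [1.7, -0.5, -0.4]
opening: 0.0849
```

```bash
python3 - <<'E'
from pl import *
q=bot.camera("scene");crop(q,340,150,70,60,10,"s33.png")
plan([.6,.26,.24],[180,0,176.2])
E
```

```text
t=51.65 q=[23.1, 20.1, 25.9, 95.4, 0.0, 27.0] F=[-0.1, -0.1, -1.0] op=85.1 pos [0.6066 0.2591 0.2323] rpy [179.8    0.32 176.1 ] d10 w0.01
[[6.6,0.5,-7.8,0.004,0.006,-0.002]]
```

View pics/s33.png

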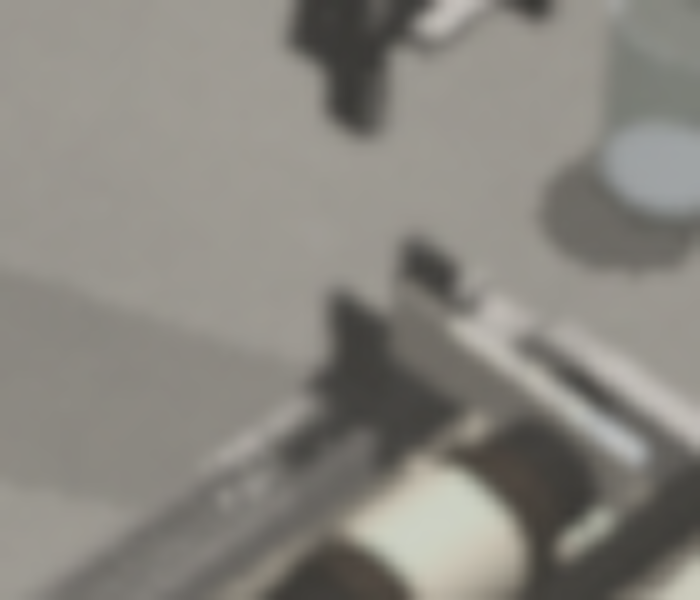

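```bash
python3 - <<'E'
from pl import *
q=bot.camera("scene")
S=lambda x,y,z:unproj(q,340+x/10,150+y/10,z).round(4)
r=S(412,238,.122);t=S(336,290,.122);print(r,t)
d0=np.array([.5743,-.0236]);t0=np.array([.572,-.0642]);print(.05+(r[:2]-d0)@D,.05+(t[:2]-t0)@D)
R=Ro.from_euler("xyz",[180,0,176.2],degrees=True)
go([.6205,-.255,.22],R)
E
```

```text
[0.5964 0.2757 0.122 ] [0.5933 0.2339 0.122 ]
0.3501077516239106 0.3488569945960749
t=51.70 q=[23.1, 20.2, 25.7, 95.3, 0.0, 27.0] F=[-0.7, 0.1, -0.3] op=85.0 pos [0.6061 0.2588 0.2298] rpy [1.7989e+02 1.5000e-01 1.7610e+02] d514 w0.00
[[-4.1,-42.6,0.7,0.0,0.0,-0.0],[-4.1,-42.7,0.8,0.0,0.0,-0.0],[-4.1,-42.6,0.7,0.0,0.001,-0.0],[-4.1,-42.7,0.8,0.001,-0.0,-0.001],[-4.1,-42.6,0.7,-0.0,0.0,0.0]]
[[-4.0,-42.6,0.8,-0.0,0.0,0.0],[-4.1,-42.7,0.8,0.0,0.0,0.0],[-4.1,-42.6,0.8,0.0,0.001,-0.0],[-4.0,-42.7,0.8,0.0,-0.0,-0.0],[-4.1,-42.6,0.7,0.001,0.0,-0.0]]
[[-4.1,-42.7,0.9,-0.0,0.0,-0.001],[-4.0,-42.6,0.8,-0.0,0.001,0.0]]
  IK err 0.00 margin 35.6 maxstep 4 qend [-22.0, 22.0, 27.0, 95.0, 0.0, -19.0]
```

Call:
servo_tool:
  motion:
    - [[-4,-43,0,0,0,0],[-4,-43,0,0,0,0],[-4,-43,0,0,0,0],[-4,-43,0,0,0,0],[-4,-43,0,0,0,0]]
  gripper: 0

```text
time: 52.2
ee_pos: [0.6103, 0.0411, 0.2266]
tcp_rot: [180.0, -0.1, 176.1]
wrist_force: [0.6, 0.4, -0.9]
opening: 0.0117
```

Call:
servo_tool:
  motion:
    - [[-4,-43,0,0,0,0],[-4,-43,0,0,0,0],[-4,-43,0,0,0,0],[-4,-43,0,0,0,0],[-4,-43,0,0,0,0]]

```text
time: 52.7
ee_pos: [0.6157, -0.1747, 0.2265]
tcp_rot: [179.9, -0.1, 176.1]
wrist_force: [1.8, -0.1, 0.0]
opening: 0.0002
```

Call:
servo_tool:
  motion:
    - [[-4,-43,5,0,0,0],[-4,-41,5,0,0,0],[0,0,0,0,0,0]]

```text
time: 53.0
ee_pos: [0.6173, -0.2619, 0.2145]
tcp_rot: [179.9, -0.2, 175.8]
wrist_force: [0.7, -0.5, 0.1]
opening: 0.0001
```

```bash
python3 - <<'E'
from pl import *
R=Ro.from_euler("xyz",[180,0,176.2],degrees=True)
go([.6205,-.255,.16],R,check=False)
p=bot.camera("top");crop(p,190,100,240,120,3.3,"t34.png")
q=bot.camera("scene");crop(q,250,140,170,130,4.6,"s34.png");crop(p,195,105,110,90,7,"t35.png")
E
```

```text
t=53.00 q=[-23.0, 22.0, 26.4, 94.6, -0.0, -18.8] F=[0.7, -0.5, 0.1] op=0.1 pos [ 0.6173 -0.2619  0.2145] rpy [179.94  -0.22 175.84] d55 w0.01
[[-1.4,3.5,27.2,0.0,-0.002,-0.003],[-1.4,3.6,27.3,0.001,-0.002,-0.003]]
```

View pics/t34.png

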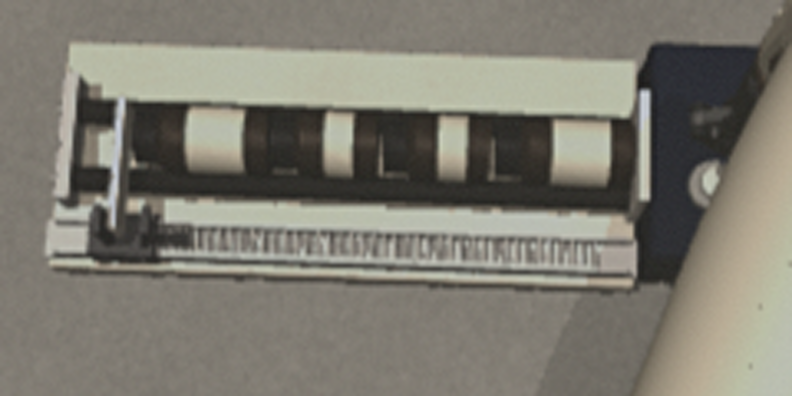

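View pics/s34.png

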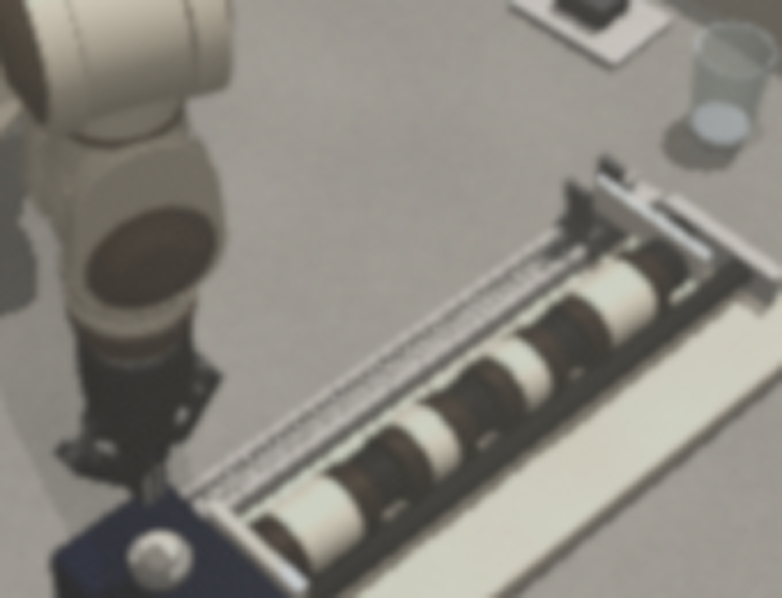

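View pics/t35.png

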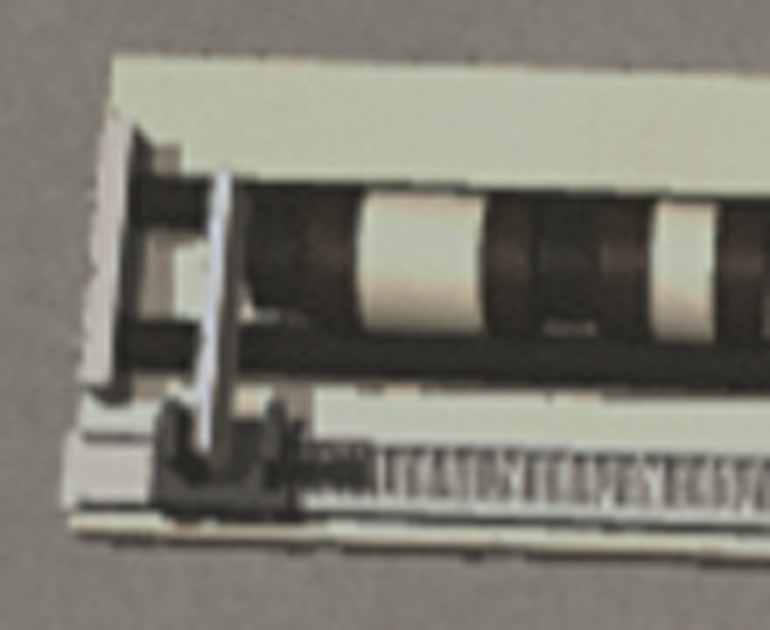

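Call:
servo_tool:
  motion:
    - [[-1.5,3.5,20,0,-0.002,-0.003],[-1.5,3.5,20,0,-0.002,-0.003],[0,0,15,0,0,0],[0,0,8,0,0,0],[0,0,0,0,0,0]]

```text
time: 53.6
ee_pos: [0.6218, -0.2494, 0.1536]
tcp_rot: [179.9, 0.1, 176.5]
wrist_force: [-0.0, 0.4, 0.4]
opening: 0.0001
```

```bash
python3 - <<'E'
from pl import *
R=Ro.from_euler("xyz",[180,0,176.2],degrees=True)
go([.6205,-.255,.145],R,check=False)
q=bot.camera("scene");crop(q,240,200,80,70,9,"s36.png")
E
```

```text
t=53.60 q=[-21.9, 20.8, 18.1, 87.2, 0.1, -18.4] F=[-0.0, 0.4, 0.4] op=0.1 pos [ 0.6218 -0.2494  0.1536] rpy [1.7992e+02 1.2000e-01 1.7652e+02] d10 w0.01
[[1.0,-5.7,8.5,0.001,0.002,0.006]]
```

View pics/s36.png

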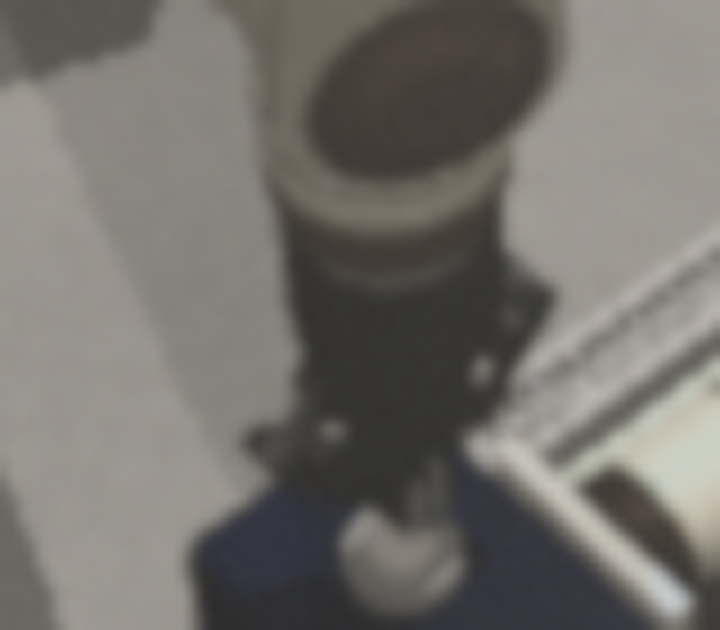

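Call:
servo_tool:
  motion:
    - [[0.5,-3,0,0,0,0.003],[0.5,-2.5,2,0,0,0.003],[0,0,4,0,0,0],[0,0,0,0,0,0]]

```text
time: 54.05
ee_pos: [0.6207, -0.2563, 0.1482]
tcp_rot: [180.0, 0.2, 176.1]
wrist_force: [-0.5, -0.8, 0.0]
opening: 0.0002
```

Call:
servo_tool:
  motion:
    - [[0,0,3,0,0,0],[0,0,3,0,0,0],[0,0,0,0,0,0]]

```text
time: 54.35
ee_pos: [0.621, -0.2562, 0.1426]
tcp_rot: [180.0, 0.2, 176.1]
wrist_force: [0.1, -1.7, 2.9]
opening: -0.0
```

Call:
servo_tool:
  motion:
    - [[0,0,2,0,0,0],[0,0,2,0,0,0],[0,0,0,0,0,0]]

```text
time: 54.65
ee_pos: [0.621, -0.2562, 0.14]
tcp_rot: [-180.0, 0.3, 176.1]
wrist_force: [-2.6, 0.1, 9.6]
opening: 0.0003
```

Call:
servo_tool:
  motion:
    - [[0,0,2,0,0,0],[0,0,0,0,0,0],[0,0,0,0,0,0]]

```text
time: 54.95
ee_pos: [0.6211, -0.2562, 0.1398]
tcp_rot: [-180.0, 0.4, 176.1]
wrist_force: [-6.5, 1.3, 19.2]
opening: -0.0002
```

Call:
servo_tool:
  motion:
    - [[0,0,-10,0,0,0],[0,0,-30,0,0,0],[0,0,-40,0,0,0],[0,0,0,0,0,0],[0,0,0,0,0,0]]

```text
time: 55.45
ee_pos: [0.621, -0.2562, 0.2173]
tcp_rot: [180.0, 0.3, 176.1]
wrist_force: [0.0, -0.6, -0.8]
opening: 0.0002
```

```bash
python3 - <<'E'
from pl import *
p=bot.camera("top");crop(p,190,100,240,120,3.3,"t37.png")
q=bot.camera("scene");crop(q,250,140,170,130,4.6,"s37.png")
E
```

```text
(no output)
```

View pics/s37.png

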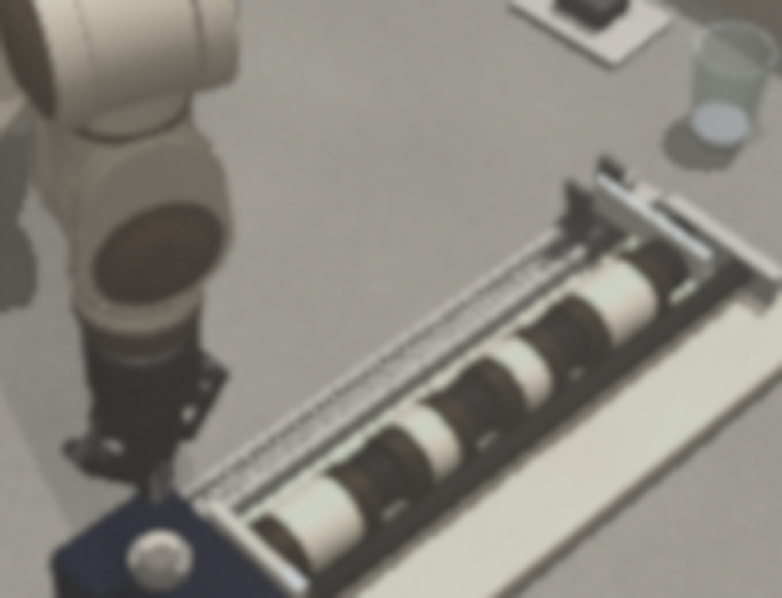

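View pics/t37.png

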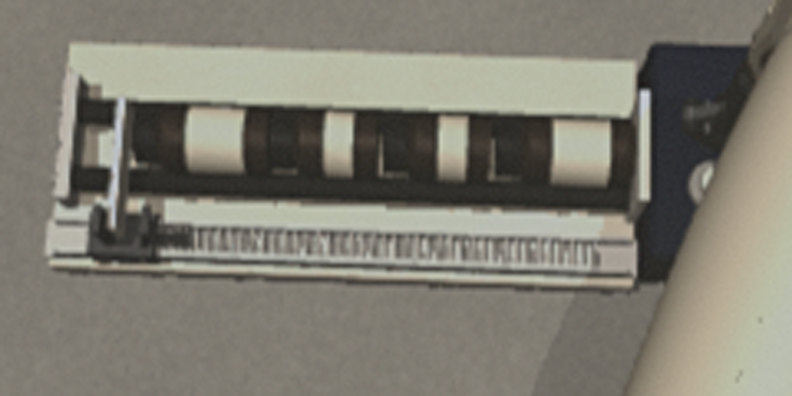

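```bash
python3 - <<'E'
from workcell import bot
print(bot.job_done())
E
```

```text
the job is handed in; nothing more can be done
None
```

The job is done and handed in at about 55 s; no verdict was reported.

- **End stop:** I slid it back to about 0.38 m.
- **Bottles:** All four bottles (two long, two short) lie in one row on the rollers, feet to the drive box.
- **Closing the row:** I pushed the stop up until it just touched the last cap, then let it lock at about 0.35 m. That leaves about 20 mm of slack over the five gaps. From the release positions I put each at about 2–5 mm; I did not measure them one by one.
- **Start button:** I pressed it until it bottomed out: about 6 mm of travel, then rising force (up to 19 N) with no further movement.

**Last checks:**
- The final pictures showed the row closed, with the gripper clear above the box. The beaker looked unmoved; I never went near the scraper and seal and did not check them again.
- Measured just after locking, the tab and finger rest had shifted equally from their start positions, so the tab looks released.
- The two cameras differed by up to about 5 mm in x, so I averaged them. The roller contact forces on the second and third bottles then showed my x was about 2 mm too far out, and I corrected it for the last one.
- The first grip on the last bottle read slightly narrow, so I regripped it deeper before lifting.

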